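Clip the rollers onto a carrier and unclamp it

ROBOT

A 6-joint arm with a two-finger parallel gripper is mounted at the origin on a cart in front of the work surface, level with it; the furniture and walls round the work are solid. World frame = base frame: x ahead of the robot, y to its left, z up, the work surface at z = 0. Lengths are in m, angles in rad, forces in N, time in s.
With the tool pointing down it reaches from about 0.35 to 0.85 m from the base axis. Payload 8.1 kg.
Tool frame: the origin (TCP) lies midway between the tips of the shut fingers; the grasp point (between the pads) lies r.tcp_to_grasp behind it (r.tcp_to_grasp is the distance from the TCP to the grasp point, in m); x points along the fingers, z is the direction in which the jaws open and shut, and the axes are right-handed (so a half turn about x gives the same grasp; the last joint's range is limited). The gripper opens to 93 mm and grips with 3 to 60 N. Pads are 15 mm wide; open, the fingers measure 128 mm over their backs; the gripper's body (75 mm by 188 mm) begins 65 mm behind the grasp point.
Start: joints at [-1.335, 0.13, 1.488, -0, 1.523, -0.085], TCP at [0.189, -0.569, 0.18] pointing down, gripper open.
Joint ranges: [-2.96, 2.96], [-0.89, 2.26], [0.02, 2.5], [-1.34, 4.48], [0, 2.73], [-2.66, 2.66]. Speed limits (rad/s): [2.39, 2.39, 2.79, 3.14, 3.14, 3.14].

INTERFACE

Orientations are given as [roll, pitch, yaw] about the fixed x, y, z axes, in that order (R = Rz(yaw) Ry(pitch) Rx(roll)).
In Python, from rig import r gives the robot as it stands.
- The arm moves only by the tool arm_command, never from a script. Its argument "series" is a list of rows, each an object of numbers: "wx", "wy", "wz": the turn, a rotation vector about the tool's x, y, z in rad; "dx", "dy", "dz": the shift along the tool's x, y, z in m; "gripper": the opening, from 0 (shut) to 1 (fully open). In form: [{"wx": .., "wy": .., "wz": .., "dx": .., "dy": .., "dz": .., "gripper": ..}, ...]. A call has 1 to 8 rows; each row shifts and turns the pose as measured when the row begins, along the tool's axes as they then stand; what a row does not reach is not made up. A row lasts 1/12 s, in which the tool goes at most 41.7 mm and 7.16 degrees, less where a joint would pass 70% of its speed; a pose out of reach is approached as far as the arm can. A call is refused whole if a number of a shift passes 0.0417 or a number of a turn 0.125, either way. A call with a gripper value outside its range is refused whole. The fingers move at their own pace and stop on an object; "squeeze" is the grip in N (left out, the last holds). Time passes only in rows, so rows that do not move let the fingers close. It gives the time, the measured TCP pose, the force and the opening at its end, in the units of the state.
- r.sense(): the state, without advancing time (a new reading comes with each control period).
- r.grab_frame(name): name is "side" or "top" or "wrist"; returns a dict with "img" (420x560x3 uint8, red, green, blue), "z_map" (420x560 float32, m along the optical axis (not along the pixel's ray), 0 where there is no reading), "camera_matrix" (3x3 intrinsics, pixels), "extrinsics" (4x4, takes a point from world to camera coordinates). Camera axes: x right, y down, z forward; pixel columns grow to the right and rows downward; lengths in m; the calibration is good to about 2 mm. A picture is of the moment at which its call begins.
- r.close_job(): hands the job in, once; it reports no verdict.
The state is a dict: "time_s": time; "joint_positions": joint angles; "qd": joint speeds; "joint_torque": joint torques, N m; "ee_pos": TCP position; "ee_rot": TCP orientation; "contact_force": force on the tool from outside, world axes, zero at the start; "wrist_torque": the same for the moment, N m; "grip_width": finger opening in m.
Only numpy, scipy, OpenCV 4.12 (cv2) and the standard library are available. Lean on these libraries where they do the work, as an engineer would, in place of code of your own. Each camera call takes 0.05 s, during which the arm holds its last target.

TASK

Push the small lever to lower the hold-down foot onto the roller carrier in its ratchet stand, then push every spring clip from the table sideways into the groove of a roller pin of its own (any pins, from the side away from the grip rib) until it snaps home. Only then press the thumb pad to lift the pawl off the ratchet wheel so that the clamp backs off fully, raise the foot all the way again, and lift the carrier out by its rib and set it flat in the middle of the grey tray with its clips in place. Last, lower the foot of the empty stand again, and leave the loose bearing, bush, star knob and die where they are.

Things in the scene. Friction and masses are not known exactly. Their poses are not given: they have to be found in the camera images.
- clip_a: open steel spring clip (push-on retainer), 62 x 32 x 31 mm, 48 g, lying flat. Origin on the underside at its seat's centre (where the pin's axis ends up), z up, open mouth to +x. Plate and arms 6 mm thick; two sprung arms (outside y +/-16) reach x = +12, their beads leave a mouth 8 mm wide; seat's back at x = -8. A neck 12 mm wide runs back to an upright tab. 2 or 3 of the 3 clips are present.
- clip_a_tab (a point): top centre of the clip's upright tab, 40 mm behind the clip's origin (-x), 31 mm above its underside; tab 22 mm long in x, 12 mm thick in y: grip it across the 12 mm from above. Pushed in +x over a groove, the arms spring apart at 5 to 15 N and snap shut behind the pin.
- clip_b: open steel spring clip (push-on retainer), 62 x 32 x 31 mm, 48 g, lying flat. Origin on the underside at its seat's centre (where the pin's axis ends up), z up, open mouth to +x. Plate and arms 6 mm thick; two sprung arms (outside y +/-16) reach x = +12, their beads leave a mouth 8 mm wide; seat's back at x = -8. A neck 12 mm wide runs back to an upright tab. 2 or 3 of the 3 clips are present.
- clip_b_tab (a point): top centre of the clip's upright tab, 40 mm behind the clip's origin (-x), 31 mm above its underside; tab 22 mm long in x, 12 mm thick in y: grip it across the 12 mm from above. Pushed in +x over a groove, the arms spring apart at 5 to 15 N and snap shut behind the pin.
- clip_c: open steel spring clip (push-on retainer), 62 x 32 x 31 mm, 48 g, lying flat. Origin on the underside at its seat's centre (where the pin's axis ends up), z up, open mouth to +x. Plate and arms 6 mm thick; two sprung arms (outside y +/-16) reach x = +12, their beads leave a mouth 8 mm wide; seat's back at x = -8. A neck 12 mm wide runs back to an upright tab. 2 or 3 of the 3 clips are present.
- clip_c_tab (a point): top centre of the clip's upright tab, 40 mm behind the clip's origin (-x), 31 mm above its underside; tab 22 mm long in x, 12 mm thick in y: grip it across the 12 mm from above. Pushed in +x over a groove, the arms spring apart at 5 to 15 N and snap shut behind the pin.
- carrier: roller carrier, loose, 0.34 to 0.55 kg: base 92 x 152 x 12 mm (x -20 to +72, y +/-76); on it three white rollers (dia 32, tops 34 mm above the underside) on upright steel pins at x = 0, y = +50, 0, -50; grip rib behind them. Origin on the underside at the middle pin's axis, z up. Clips go in from its -x side, moving in its +x. At the start it stands on the stand, held down by the jaw's lip.
- carrier_mid (a point): centre of the underside of the carrier's base (26 mm in +x from the carrier's origin; the carrier's axes).
- carrier_rib (a point): middle of the top of the carrier's grip rib, 63 mm above the underside and 48 mm in +x from the carrier's origin; rib 12 mm thick in x, 60 mm long in y, 51 mm tall; 26 mm clear between rib and rollers.
- stand: ratchet clamp stand, fixed; origin on the table under the carrier's middle pin, axes as the carrier's while clamped. Plate 10 mm thick (the carrier stands on it), x -35 to +85, y -168 to +125; low rails round the carrier; jaw at the -y end (to z = 34 mm), its lip over the last 7 mm of the carrier's base; beyond it the ratchet wheel between grey cheeks (to z = 62 mm) and the pawl. At the +y end a hold-down foot on a head.
- jaw_tip (a point): tip of the clamp jaw's lip, top edge; slides 14 mm toward the stand's -y when the clamp backs off.
- ratchet_wheel (a joint): angle of the ratchet wheel, rad: 0 clamped (held by the pawl); once the pawl is lifted out of its tooth a spring turns it within about 0.5 s to 1.05 (jaw 14 mm back, carrier free to be lifted out), where it stays.
- foot_lever (a joint): angle of the hold-down foot and its lever, rad: 0 foot down (flat over the +y end of the carrier's base), 1.1 foot fully raised, lever leaning outward (stand's +y). Hinge line along the stand's x at x = 45, y = +106, z = 30 mm. Stiff (1 to 2 N at the tip): it stays where it is left.
- lever_tip (a point): upper end of the foot's lever (70 mm from the hinge line; black knob 14 mm dia, 16 mm long, on an 8 mm bar): at joint 0 it leans 0.5 rad inward, tip at y = +72, z = 91 mm of the stand; at 1.1 it leans 0.6 rad outward, y = +146, z = 88. Push it inward (stand's -y) to lower the foot, outward (+y) to raise it.
- pawl (a joint): angle of the pawl, rad: 0 down in the wheel, 0.32 fully lifted; out of the tooth from about 0.16. A spring brings it back down.
- pawl_pad (a point): top centre of the black thumb pad (26 x 24 mm) on the pawl's tail, 72 mm above the table, 190 mm from the stand's origin toward its -y and 13 mm toward its +x; pressing it straight down (7 to 12 mm, 5 to 9 N) lifts the pawl's nose off the wheel.
- tray: open grey tray for finished carriers, loose, 132 (x) x 200 (y) x 28 mm, walls and floor 4 mm, inside 124 x 192 mm; origin under its centre, z up.
- bearing: ball bearing, 40 mm across, 12 mm high, a bystander; origin at its foot.
- guide_bush: flanged bush, 30 mm across, 27 mm high, a bystander; origin at its foot.
- star_knob: black star knob, 34 mm across, 27 mm high, a bystander; origin at its foot.
- crimp_die: stepped round die, 44 mm across, 34 mm high, a bystander; origin at its foot.
- groove_0 (a point): foot of the groove of the carrier's pin 0 (y = 50 mm), on the pin's axis at the roller's top, 34 mm above the carrier's underside; carrier's axes. Groove 14 mm dia and 9 mm high; above it a pin head 20 mm dia, 8 mm high. A clip is home when its origin is on this axis, its underside 0 to 3 mm above this point.
- groove_1 (a point): foot of the groove of the carrier's pin 1 (y = 0 mm), on the pin's axis at the roller's top, 34 mm above the carrier's underside; carrier's axes. Groove 14 mm dia and 9 mm high; above it a pin head 20 mm dia, 8 mm high. A clip is home when its origin is on this axis, its underside 0 to 3 mm above this point.
- groove_2 (a point): foot of the groove of the carrier's pin 2 (y = -50 mm), on the pin's axis at the roller's top, 34 mm above the carrier's underside; carrier's axes. Groove 14 mm dia and 9 mm high; above it a pin head 20 mm dia, 8 mm high. A clip is home when its origin is on this axis, its underside 0 to 3 mm above this point.
Mind the look-alikes: they are no part of the job. Leave any pink look-alike of the clip_c alone.

How it is judged:
By the outcome, as a careful person would: the job done as asked, in the order asked, and still so for the second after the job is handed in, with the robot touching nothing.
Of clip_a, clip_b, clip_c only 2 to 3 are there at a start; the rules pass over those that are not, and their reading is None.
At some moment in a run one of tray, clip_a, clip_b, clip_c may be knocked a few centimetres aside while the robot is not near it.
It also fails if it takes over 208 s, if anything falls off the work surface, if the arm or the gripper's body presses on something with over 40 N, if the wrist force passes 120 N, or if a joint passes its speed limit or range.

## Working session

There is one attempt and no reset: what is moved stays moved. The work goes in short steps, Python scripts to look and compute and a tool call to move; the robot and the scene stay as the last step left them, time stands still between calls to the robot, and variables do not carry over. Pictures are saved under pics/ and viewed, and the job is handed in when it is done.

Besides the shell and the picture viewer there is one more tool, called as name([rows], argument=value, ...), one row to a line, values as JSON. arm_command: Moves the arm, as the interface text tells. Its arguments: {"type":"object","properties":{"series":{"type":"array"},"squeeze":{"type":"number"}},"required":["series"]}

```bash
ls; mkdir -p pics; cat > h.py <<'E'
from rig import r
import numpy as np, cv2, sys
def snap(name,fn,scale=1):
    f=r.grab_frame(name); im=f["img"][:,:,::-1]
    cv2.imwrite("pics/"+fn,im); np.savez("pics/"+fn+".npz",**f); return f
def w(f,u,v):
    K=f["camera_matrix"];T=f["extrinsics"];z=f["z_map"][int(v),int(u)]
    p=np.array([(u-K[0,2])/K[0,0]*z,(v-K[1,2])/K[1,1]*z,z]); return T[:3,:3].T@(p-T[:3,3])
def pts(f):
    K=f["camera_matrix"];T=f["extrinsics"];z=f["z_map"];v,u=np.mgrid[:z.shape[0],:z.shape[1]]
    p=np.stack([(u-K[0,2])/K[0,0]*z,(v-K[1,2])/K[1,1]*z,z],-1); return (p-T[:3,3])@T[:3,:3]
def proj(f,P):
    K=f["camera_matrix"];T=f["extrinsics"];p=T[:3,:3]@np.array(P)+T[:3,3]; q=K@p; return q[:2]/q[2]
E
python3 - <<'E'
from h import *
print(r.sense(), r.tcp_to_grasp)
for n in ("top","side","wrist"):
    f=snap(n,n+"0.png"); print(n,f["camera_matrix"],f["extrinsics"])
E
```

```text
pics
{'time_s': 0.0, 'joint_positions': array([-1.33541901e+00,  1.31131022e-01,  1.48926781e+00,  1.52199718e-05,
        1.52299989e+00, -8.53599710e-02]), 'qd': array([-0.00098828,  0.00024554,  0.00167575, -0.00053677,  0.00154167,
       -0.00163045]), 'joint_torque': array([-5.47922718e-04, -5.59856558e+01, -4.91753983e+01,  7.66737806e-02,
        3.55784199e-02, -1.49923981e-04]), 'ee_pos': array([ 0.18906144, -0.56876655,  0.17851182]), 'ee_rot': array([3.04781612, 1.56899019, 1.79775634]), 'contact_force': array([0.4149586 , 0.18585035, 0.47988913]), 'wrist_torque': array([-0.03025214, -0.04920124, -0.02311212]), 'grip_width': 0.09278924607463691} 0.0188
top [[462.18117669   0.         278.44502829]
 [  0.         462.18117669 208.43907335]
 [  0.           0.           1.        ]] [[-0.01346607 -0.99988178 -0.0074227   0.02997968]
 [-0.99298727  0.01424445 -0.11736001  0.58797019]
 [ 0.11745187  0.00579027 -0.9930617   1.01250781]
 [ 0.          0.          0.          1.        ]]
side [[415.89638145   0.         272.42489878]
 [  0.         415.89638145 202.0803569 ]
 [  0.           0.           1.        ]] [[-0.65550523 -0.75518988  0.0010677   0.42614718]
 [-0.62738447  0.54378201 -0.5573956   0.38664818]
 [ 0.42035892 -0.36604559 -0.83024635  0.85170707]
 [ 0.          0.          0.          1.        ]]
wrist [[315.92192266   0.         272.05467169]
 [  0.         315.92192266 206.02653524]
 [  0.           0.           1.        ]] [[ 0.31455862 -0.94923639 -0.00177273 -0.59865615]
 [-0.91289169 -0.30302546  0.27350381 -0.03308876]
 [-0.26015695 -0.08441467 -0.96186929  0.39088132]
 [ 0.          0.          0.          1.        ]]
```

```bash
python3 - <<'E'
import cv2,numpy as np
a=cv2.imread("pics/top0.png")
cv2.imwrite("pics/c1.png",cv2.resize(a[155:235,265:435],None,fx=4.6,fy=4.6,interpolation=cv2.INTER_CUBIC))
cv2.imwrite("pics/c2.png",cv2.resize(a[110:220,155:295],None,fx=5,fy=5,interpolation=cv2.INTER_CUBIC))
from h import *
f=dict(np.load("pics/top0.png.npz"))
P=pts(f)
print("cam",-f["extrinsics"][:3,:3].T@f["extrinsics"][:3,3])
for n,(u,v) in dict(tray=(138,249),trc1=(109,205),trc2=(168,205),trc3=(109,292),trc4=(168,292),box=(232,335),bear=(276,252),knob=(309,245),die=(335,275),bush=(222,147),plat=(60,30),bin1=(145,115),bin2=(85,170),cyl=(170,58),cup=(68,128),binb=(247,260),binb2=(285,305),foot=(283,183),rib=(330,182),pad=(422,190)).items(): print(n,P[v,u].round(3))
E
```

```text
cam [0.46532969 0.01573813 1.07470944]
tray [0.502 0.348 0.005]
trc1 [0.606 0.419 0.002]
trc2 [0.604 0.28  0.003]
trc3 [0.406 0.403 0.029]
trc4 [ 0.403  0.279 -0.004]
box [0.335 0.11  0.202]
bear [0.491 0.029 0.004]
knob [ 0.505 -0.046  0.025]
die [ 0.436 -0.106 -0.001]
bush [0.735 0.151 0.027]
plat [0.945 0.463 0.182]
bin1 [0.812 0.33  0.034]
bin2 [0.686 0.469 0.024]
cyl [0.939 0.267 0.058]
cup [0.79  0.517 0.015]
binb [0.473 0.091 0.075]
binb2 [0.379 0.011 0.097]
foot [0.65  0.011 0.014]
rib [ 0.64  -0.092  0.076]
pad [ 0.62  -0.294  0.07 ]
```

```bash
cat >> h.py <<'E'
def ray(f,u,v,z):
    K=f["camera_matrix"];T=f["extrinsics"];R=T[:3,:3].T;c=-R@T[:3,3]
    d=R@np.array([(u-K[0,2])/K[0,0],(v-K[1,2])/K[1,1],1.]); return c+d*(z-c[2])/d[2]
from scipy.spatial.transform import Rotation as Ro
def axes():
    s=r.sense(); M=Ro.from_euler("xyz",s["ee_rot"]).as_matrix(); return s,M
E
python3 - <<'E'
from h import *
f=dict(np.load("pics/top0.png.npz"));P=pts(f)
pc=[(265+222/4.6,155+222/4.6),(265+326/4.6,155+219/4.6),(265+427.5/4.6,155+218/4.6)]
q=[ray(f,u-.4,v-.4,.061) for u,v in pc]
for a in q: print("pin",a.round(4))
d=q[0]-q[2]; print("dist",np.linalg.norm(d),"yaw of stand y",np.degrees(np.arctan2(-d[0],d[1])))
# depth-based: pts with z in .053-.066 near
for (u,v) in pc:
    s=P[int(v)-8:int(v)+9,int(u)-8:int(u)+9].reshape(-1,3); m=(s[:,2]>.055)&(s[:,2]<.068); print(m.sum(),s[m].mean(0).round(4))
th=np.arctan2(-d[0],d[1]);M=np.array([[np.cos(th),-np.sin(th)],[np.sin(th),np.cos(th)]]);o=np.mean(q,0)[:2]
print("org",o)
for n,p in dict(rib=(.048,0,.073),lever=(.045,.146,.088),pad=(.013,-.190,.072),cor=(-.035,-.168,.01),c2=(.085,.125,.01),c3=(-.035,.125,.01),c4=(.085,-.168,.01)).items():
    wp=np.r_[o+M@np.array(p[:2]),p[2]]; print(n,wp.round(4),proj(f,wp).round(1))
s,A=axes();print(A.round(4))
for n,(u,v) in dict(b1=(160,308),b2=(222,250),b3=(305,338)).items(): print(n,ray(f,u,v,.2).round(3))
# bin under box
m=(P[...,2]>.04)&(P[...,0]<.56)&(P[...,0]>.3)&(P[...,1]<.2)&(P[...,1]>-.15); print(P[m].max(0))
E
```

```text
pin [ 0.5965 -0.0546  0.061 ]
pin [ 0.5973 -0.1046  0.061 ]
pin [ 0.5971 -0.1533  0.061 ]
dist 0.0986869368550911 yaw of stand y 0.29782385004642864
61 [ 0.5949 -0.0549  0.0608]
62 [ 0.5966 -0.1051  0.0609]
62 [ 0.5986 -0.1548  0.0616]
org [ 0.5969631  -0.10414252]
rib [ 0.645  -0.1039  0.073 ] [335.2 180. ]
lever [0.6412 0.0421 0.088 ] [268.6 181.4]
pad [ 0.611  -0.2941  0.072 ] [422.6 194.1]
cor [ 0.5628 -0.2723  0.01  ] [406.  218.8]
c2 [0.6813 0.0213 0.01  ] [278.2 170.3]
c3 [0.5613 0.0207 0.01  ] [279.2 221.3]
c4 [ 0.6828 -0.2717  0.01  ] [403.4 167.8]
[[-3.000e-04  9.490e-01  3.154e-01]
 [ 1.400e-03  3.154e-01 -9.490e-01]
 [-1.000e+00  1.000e-04 -1.400e-03]]
b1 [0.385 0.244 0.2  ]
b2 [0.491 0.128 0.2  ]
b3 [ 0.328 -0.025  0.2  ]
[0.51360406 0.19986691 1.07470944]
```

```bash
cat > fit.py <<'E'
from h import *
def rigid(loc,wor):
    loc=np.array(loc)[:,:2];wor=np.array(wor)[:,:2];a=loc-loc.mean(0);b=wor-wor.mean(0)
    th=np.arctan2((a[:,0]*b[:,1]-a[:,1]*b[:,0]).sum(),(a*b).sum());M=np.array([[np.cos(th),-np.sin(th)],[np.sin(th),np.cos(th)]])
    o=wor.mean(0)-M@loc.mean(0); return th,o,M,(b-a@M.T)*1000
E
python3 - <<'E'
from fit import *
f=dict(np.load("pics/top0.png.npz"))
C=lambda u,v:(265+u/4.6-.4,155+v/4.6-.4)
L=[(-.035,-.168),(.085,-.168),(.085,.125),(-.035,.125)]
W=[ray(f,*C(*c),.01) for c in [(650,285),(632,55),(62,85),(75,312)]]
print(rigid(L,W))
L2=[(0,.05),(0,0),(0,-.05)];W2=[[.5949,-.0549],[.5966,-.1051],[.5986,-.1548]]
W3=[ray(f,*C(*c),.061) for c in [(222,222),(326,219),(427.5,218)]]
th,o,M,res=rigid(L+L2,W+W2);print(np.degrees(th),o,res.round(1))
for n,p in dict(p0=(0,.05,.061),p1=(0,0,.061),p2=(0,-.05,.061),rib=(.048,0,.073),rib1=(.054,.03,.073),lever=(.045,.146,.088),pad=(.013,-.190,.072),cor=(-.035,-.168,.01),c2=(.085,.125,.01),c3=(-.035,.125,.01),c4=(.085,-.168,.01)).items():
    wp=np.r_[o+M@np.array(p[:2]),p[2]]; uv=proj(f,wp);print(n,wp.round(4),uv.round(1),((uv+.4-[265,155])*4.6).round(0))
E
```

```text
(np.float64(0.035974862246080055), array([ 0.59603763, -0.10499524]), array([[ 0.99935297, -0.0359671 ],
       [ 0.0359671 ,  0.99935297]]), array([[ 1.04735884,  1.91132134],
       [-1.23237428,  1.35209616],
       [-1.87296558, -1.29889035],
       [ 2.05798101, -1.96452715]]))Traceback (most recent call last):
  File "<stdin>", line 9, in <module>
  File "fit.py", line 3, in rigid
    loc=np.array(loc)[:,:2];wor=np.array(wor)[:,:2];a=loc-loc.mean(0);b=wor-wor.mean(0)
                                ~~~~~~~~^^^^^
ValueError: setting an array element with a sequence. The requested array has an inhomogeneous shape after 1 dimensions. The detected shape was (7,) + inhomogeneous part.
```

arm_command([
  {"wx":0.095,"gripper":0},
  {"wx":0.095,"gripper":0},
  {"wx":0.095,"gripper":0},
  {"dy":0.0235,"dz":-0.0325,"gripper":0},
  {"dy":0.0235,"dz":-0.0325,"gripper":0},
  {"dy":0.0235,"dz":-0.0325,"gripper":0},
  {"dy":0.0235,"dz":-0.0325,"gripper":0},
  {"dy":0.0235,"dz":-0.0325,"gripper":0},
])

```text
$.series[0]: bad value
```

arm_command([
  {"wx":0.095,"wy":0,"wz":0,"dx":0,"dy":0,"dz":0,"gripper":0},
  {"wx":0.095,"wy":0,"wz":0,"dx":0,"dy":0,"dz":0,"gripper":0},
  {"wx":0.095,"wy":0,"wz":0,"dx":0,"dy":0,"dz":0,"gripper":0},
  {"wx":0,"wy":0,"wz":0,"dx":0,"dy":0.0235,"dz":-0.0325,"gripper":0},
  {"wx":0,"wy":0,"wz":0,"dx":0,"dy":0.0235,"dz":-0.0325,"gripper":0},
])

```text
time_s: 0.57
ee_pos: [0.2306, -0.5042, 0.175]
ee_rot: [-2.58, 1.564, 2.147]
contact_force: [-0.4, 0.4, 1.0]
grip_width: 0.0646
```

arm_command([
  {"wx":0,"wy":0,"wz":0,"dx":0,"dy":0.0235,"dz":-0.0325,"gripper":0},
  {"wx":0,"wy":0,"wz":0,"dx":0,"dy":0.0235,"dz":-0.0325,"gripper":0},
  {"wx":0,"wy":0,"wz":0,"dx":0,"dy":0.0235,"dz":-0.0325,"gripper":0},
  {"wx":0,"wy":0,"wz":0,"dx":0,"dy":0.0235,"dz":-0.0325,"gripper":0},
  {"wx":0,"wy":0,"wz":0,"dx":0,"dy":0.0235,"dz":-0.0325,"gripper":0},
  {"wx":0,"wy":0,"wz":0,"dx":0,"dy":0.0235,"dz":-0.0325,"gripper":0},
  {"wx":0,"wy":0,"wz":0,"dx":0,"dy":0.0235,"dz":-0.0325,"gripper":0},
  {"wx":0,"wy":0,"wz":0,"dx":0,"dy":0.0235,"dz":-0.0325,"gripper":0},
])

```text
time_s: 1.23
ee_pos: [0.4183, -0.2296, 0.173]
ee_rot: [-2.61, 1.561, 2.11]
contact_force: [0.6, -0.8, 0.0]
grip_width: 0.0106
```

```bash
cat > st.py <<'E'
from h import *
s,A=axes();print(s["time_s"],s["ee_pos"].round(4),"zhead",np.degrees(np.arctan2(A[1,2],A[0,2])).round(2),"xaxis",A[:,0].round(4),"F",s["contact_force"].round(1),"w",round(s["grip_width"],4),"q",s["joint_positions"].round(2))
E
python3 st.py
```

```text
1.2333 [ 0.4183 -0.2296  0.173 ] zhead -89.59 xaxis [-0.0051  0.0085 -1.    ] F [ 0.6 -0.8  0. ] w 0.0106 q [-0.61 -0.19  1.82  0.    1.53  0.95]
```

```bash
cat > plan.py <<'E'
from h import *
# usage: plan.py x y z zhead_deg
x,y,z,hd=map(float,sys.argv[1:5])
s,A=axes();h=np.radians(hd)
G=np.array([[0,-np.sin(h),np.cos(h)],[0,np.cos(h),np.sin(h)],[-1,0,0]])
d=A.T@(np.array([x,y,z])-s["ee_pos"]); rv=Ro.from_matrix(A.T@G).as_rotvec()
print("now",s["time_s"].__round__(2),s["ee_pos"].round(4),"zh",np.degrees(np.arctan2(A[1,2],A[0,2])).round(2),"F",s["contact_force"].round(1),"w",round(s["grip_width"],4),"J6",s["joint_positions"][5].round(2))
dn=G.T@(np.array([x,y,z])-s["ee_pos"])
print("d tool",d.round(4),"d in goal frame",dn.round(4),"rot",rv.round(4),"rows>=",max(np.linalg.norm(d)/.041,np.linalg.norm(rv)/.12).__round__(1))
E
python3 plan.py 0.636 0.11 0.15 -88
```

```text
now 1.23 [ 0.4183 -0.2296  0.173 ] zh -89.59 F [ 0.6 -0.8  0. ] w 0.0106 J6 0.95
d tool [ 0.0248  0.2202 -0.3378] d in goal frame [ 0.023   0.2294 -0.3318] rot [-0.0277 -0.0086  0.0049] rows>= 9.9
```

arm_command([
  {"wx":-0.0277,"wy":-0.0086,"wz":0.005,"dx":0.0,"dy":0.022,"dz":-0.0335,"gripper":0},
  {"wx":0,"wy":0,"wz":0,"dx":0,"dy":0.022,"dz":-0.0335,"gripper":0},
  {"wx":0,"wy":0,"wz":0,"dx":0,"dy":0.022,"dz":-0.0335,"gripper":0},
  {"wx":0,"wy":0,"wz":0,"dx":0,"dy":0.022,"dz":-0.0335,"gripper":0},
  {"wx":0,"wy":0,"wz":0,"dx":0,"dy":0.022,"dz":-0.0335,"gripper":0},
  {"wx":0,"wy":0,"wz":0,"dx":0,"dy":0.022,"dz":-0.0335,"gripper":0},
  {"wx":0,"wy":0,"wz":0,"dx":0,"dy":0.022,"dz":-0.0335,"gripper":0},
  {"wx":0,"wy":0,"wz":0,"dx":0,"dy":0.022,"dz":-0.0335,"gripper":0},
])

```text
time_s: 1.9
ee_pos: [0.5883, 0.0573, 0.1722]
ee_rot: [0.546, 1.57, -0.988]
contact_force: [0.9, -0.5, 0.3]
grip_width: 0.0007
```

```bash
python3 plan.py 0.636 0.11 0.12 -88; python3 - <<'E'
from h import *
snap("wrist","w1.png");snap("top","t1.png")
E
```

```text
now 1.9 [0.5883 0.0573 0.1722] zh -87.89 F [ 0.9 -0.5  0.3] w 0.0007 J6 1.55
d tool [ 0.0521  0.0496 -0.0509] d in goal frame [ 0.0522  0.0495 -0.051 ] rot [ 0.0019  0.001  -0.0006] rows>= 2.1
```

```bash
python3 - <<'E'
import cv2
a=cv2.imread("pics/w1.png")
cv2.imwrite("pics/w1s.png",cv2.resize(a[95:220,295:560],None,fx=3,fy=3,interpolation=cv2.INTER_CUBIC))
cv2.imwrite("pics/w1c.png",cv2.resize(a[70:190,60:230],None,fx=4.5,fy=4.5,interpolation=cv2.INTER_CUBIC))
E
python3 - <<'E'
from fit import *
f=dict(np.load("pics/w1.png.npz"))
C=lambda u,v:(295+u/3-.33,95+v/3-.33)
L=[(0,.05),(0,0),(0,-.05)];W=[ray(f,*C(*c),.061) for c in [(256,282),(400,283),(546,283)]]
print(np.array(W).round(4)); th,o,M,res=rigid(L,W);print(np.degrees(th),o,res.round(1))
L2=[(-.035,-.168),(.085,.125),(-.035,.125)];W2=[ray(f,*C(*c),.01) for c in [(745,337),(30,33),(24,337)]]
th,o,M,res=rigid(L2,W2);print(np.degrees(th),o,res.round(1))
th,o,M,res=rigid([l for l in L+L2],[w[:2] for w in W+W2]);print(np.degrees(th),o,res.round(1))
C=lambda u,v:(60+u/4.5-.4,70+v/4.5-.4)
# clip: tab top 4 corners approx -> centre ; beads
for n,t,(b1,b2) in [("A",(205,312),((72,222),(66,282))),("B",(584,90),((410,114),(432,174))),("C",(651,368),((488,382),(508,440)))]:
    T=ray(f,*C(*t),.031);b=(ray(f,*C(*b1),.006)+ray(f,*C(*b2),.006))/2
    print(n,"tab",T.round(4),"bead mid",b.round(4),"head",np.degrees(np.arctan2(*(b-T)[[1,0]])).round(1),"len",np.linalg.norm((b-T)[:2]).round(4))
E
```

```text
[[ 0.5953 -0.0533  0.061 ]
 [ 0.5967 -0.1026  0.061 ]
 [ 0.5985 -0.1525  0.061 ]]
1.851784375034365 [ 0.59681842 -0.10280184] [[ 0.1 -0.5]
 [-0.1  0.2]
 [ 0.1  0.3]]
2.305170813773747 [ 0.59697223 -0.10373716] [[ 0.1  1.1]
 [-1.6 -0.4]
 [ 1.5 -0.7]]
2.264735641967936 [ 0.59688562 -0.10326812] [[ 0.4  0. ]
 [-0.2  0.7]
 [-0.4  0.7]
 [ 0.3  0.6]
 [-1.6 -0.8]
 [ 1.5 -1.2]]
A tab [0.6328 0.2384 0.031 ] bead mid [0.6443 0.284  0.006 ] head 75.8 len 0.0471
B tab [0.6861 0.1461 0.031 ] bead mid [0.6736 0.1932 0.006 ] head 104.8 len 0.0487
C tab [0.6234 0.1322 0.031 ] bead mid [0.6079 0.1776 0.006 ] head 108.8 len 0.0479
```

arm_command([
  {"wx":0,"wy":0,"wz":0,"dx":0,"dy":0.025,"dz":-0.023,"gripper":0},
  {"wx":0,"wy":0,"wz":0,"dx":0,"dy":0.025,"dz":-0.023,"gripper":0},
  {"wx":0,"wy":0,"wz":0,"dx":0.03,"dy":0,"dz":0,"gripper":0},
  {"wx":0,"wy":0,"wz":0,"dx":0.03,"dy":0,"dz":0,"gripper":0},
  {"wx":0,"wy":0,"wz":0,"dx":0.03,"dy":0,"dz":0,"gripper":0},
  {"wx":0,"wy":0,"wz":0,"dx":0,"dy":0,"dz":0,"gripper":0},
])

```text
time_s: 2.5
ee_pos: [0.6373, 0.1114, 0.0759]
ee_rot: [-1.355, 1.568, -2.88]
contact_force: [-2.3, -0.3, -1.9]
grip_width: 0.0006
```

```bash
python3 plan.py 0.636 0.0 0.078 -88
```

```text
now 2.5 [0.6373 0.1114 0.0759] zh -87.37 F [-2.3 -0.3 -1.9] w 0.0006 J6 1.62
d tool [-0.002  -0.0064  0.1113] d in goal frame [-0.0021 -0.0052  0.1113] rot [0.011  0.0007 0.003 ] rows>= 2.7
```

arm_command([
  {"wx":0,"wy":0,"wz":0,"dx":0,"dy":-0.001,"dz":0.015,"gripper":0},
  {"wx":0,"wy":0,"wz":0,"dx":0,"dy":-0.001,"dz":0.015,"gripper":0},
  {"wx":0,"wy":0,"wz":0,"dx":0,"dy":-0.001,"dz":0.014,"gripper":0},
  {"wx":0,"wy":0,"wz":0,"dx":0,"dy":-0.001,"dz":0.014,"gripper":0},
  {"wx":0,"wy":0,"wz":0,"dx":0,"dy":-0.001,"dz":0.014,"gripper":0},
  {"wx":0,"wy":0,"wz":0,"dx":0,"dy":0,"dz":0.014,"gripper":0},
  {"wx":0,"wy":0,"wz":0,"dx":0,"dy":0,"dz":0.012,"gripper":0},
])

```text
time_s: 3.08
ee_pos: [0.6389, 0.0008, 0.0854]
ee_rot: [1.042, 1.565, -0.485]
contact_force: [-0.2, 0.1, -0.4]
grip_width: 0.0006
```

```bash
python3 plan.py 0.636 -0.01 0.078 -88;python3 - <<'E'
from h import *
snap("side","s2.png");a=cv2.imread("pics/s2.png");cv2.imwrite("pics/s2c.png",cv2.resize(a[110:240,240:380],None,fx=4.5,fy=4.5))
E
```

```text
now 3.08 [0.6389 0.0008 0.0854] zh -87.47 F [-0.2  0.1 -0.4] w 0.0006 J6 1.45
d tool [ 0.0074 -0.0035  0.0106] d in goal frame [ 0.0074 -0.0033  0.0107] rot [ 0.0093  0.0028 -0.0049] rows>= 0.3
```

```bash
python3 - <<'E'
from fit import *
f=dict(np.load("pics/s2.png.npz"))
th=np.radians(2.1);M=np.array([[np.cos(th),-np.sin(th)],[np.sin(th),np.cos(th)]]);o=np.array([.5967,-.1032])
for j in (0,.5,1.1):
    a=j-.5; p=np.array([.045,.106+.07*np.sin(a)]);w_=np.r_[o+M@p,.03+.07*np.cos(a)]; uv=proj(f,w_);print(j,w_.round(3),((uv-[240,110])*4.5).round(0), uv)
for p in [(.6389,.0008,.0854)]: print(((proj(f,p)-[240,110])*4.5).round(0))
P=pts(f); print(w(f,267,182),w(f,279,184))
E
```

```text
0 [ 0.639 -0.029  0.091] [198. 271.] [284.0090765 170.1202161]
0.5 [0.638 0.004 0.1  ] [155. 294.] [274.38395086 175.22348947]
1.1 [0.636 0.044 0.088] [102. 346.] [262.72998849 186.88368086]
[158. 305.]
[0.63594534 0.03018237 0.0963618 ] [ 0.63760286 -0.01175772  0.0490283 ]
```

```bash
python3 - <<'E'
from h import *
snap("wrist","w2.png");f=snap("top","t2.png")
E
```

arm_command([
  {"wx":0,"wy":0,"wz":0,"dx":-0.035,"dy":0,"dz":0,"gripper":0},
  {"wx":0,"wy":0,"wz":0,"dx":-0.02,"dy":-0.003,"dz":-0.03,"gripper":0},
  {"wx":0,"wy":0,"wz":0,"dx":0,"dy":0,"dz":-0.035,"gripper":0},
  {"wx":0,"wy":0,"wz":0,"dx":0,"dy":0,"dz":-0.03,"gripper":0},
  {"wx":0,"wy":0,"wz":0,"dx":0.03,"dy":0,"dz":0,"gripper":0},
  {"wx":0,"wy":0,"wz":0,"dx":0.03,"dy":0,"dz":0,"gripper":0},
  {"wx":0,"wy":0,"wz":0,"dx":0.012,"dy":0,"dz":0,"gripper":0},
  {"wx":0,"wy":0,"wz":0,"dx":0,"dy":0,"dz":0,"gripper":0},
])

```text
time_s: 3.9
ee_pos: [0.6345, 0.1046, 0.0747]
ee_rot: [1.743, 1.557, 0.215]
contact_force: [-0.7, 0.2, -0.4]
grip_width: 0.0006
```

```bash
python3 plan.py 0.637 0.0 0.060 -88
```

```text
now 3.9 [0.6345 0.1046 0.0747] zh -87.55 F [-0.7  0.2 -0.4] w 0.0006 J6 1.61
d tool [ 0.0144 -0.0022  0.1046] d in goal frame [ 0.0147 -0.0012  0.1046] rot [ 0.0078 -0.0025 -0.0139] rows>= 2.6
```

arm_command([
  {"wx":0,"wy":-0.0025,"wz":-0.014,"dx":0.015,"dy":0,"dz":0,"gripper":0},
  {"wx":0,"wy":0,"wz":0,"dx":0,"dy":0,"dz":0.015,"gripper":0},
  {"wx":0,"wy":0,"wz":0,"dx":0.001,"dy":0,"dz":0.015,"gripper":0},
  {"wx":0,"wy":0,"wz":0,"dx":0.001,"dy":0,"dz":0.012,"gripper":0},
  {"wx":0,"wy":0,"wz":0,"dx":0.001,"dy":0,"dz":0.01,"gripper":0},
])

```text
time_s: 4.32
ee_pos: [0.6381, 0.0505, 0.0604]
ee_rot: [1.79, 1.569, 0.264]
contact_force: [-0.3, -0.3, -0.6]
grip_width: 0.0001
```

```bash
python3 plan.py 0.637 0.0 0.060 -88
```

```text
now 4.32 [0.6381 0.0505 0.0604] zh -87.41 F [-0.3 -0.3 -0.6] w 0.0001 J6 1.52
d tool [ 0.0004 -0.0034  0.0504] d in goal frame [ 0.0004 -0.0029  0.0504] rot [ 0.0104 -0.0004 -0.0016] rows>= 1.2
```

arm_command([
  {"wx":0,"wy":0,"wz":0,"dx":0,"dy":-0.001,"dz":0.01,"gripper":0},
  {"wx":0,"wy":0,"wz":0,"dx":0.001,"dy":-0.001,"dz":0.01,"gripper":0},
  {"wx":0,"wy":0,"wz":0,"dx":0.001,"dy":0,"dz":0.01,"gripper":0},
])

```text
time_s: 4.57
ee_pos: [0.6391, 0.0148, 0.0613]
ee_rot: [1.545, 1.565, 0.016]
contact_force: [-0.3, -0.7, 0.0]
grip_width: 0.0003
```

```bash
python3 plan.py 0.637 0.0 0.060 -88; python3 - <<'E'
from h import *
snap("side","s3.png");a=cv2.imread("pics/s3.png");cv2.imwrite("pics/s3c.png",cv2.resize(a[110:240,240:380],None,fx=4.5,fy=4.5))
E
```

```text
now 4.57 [0.6391 0.0148 0.0613] zh -87.59 F [-0.3 -0.7  0. ] w 0.0003 J6 1.47
d tool [ 0.0013 -0.0027  0.0147] d in goal frame [ 0.0013 -0.0026  0.0147] rot [ 0.0072  0.0001 -0.0059] rows>= 0.4
```

```bash
python3 - <<'E'
from fit import *
f=dict(np.load("pics/top0.png.npz"));g=dict(np.load("pics/w1.png.npz"));k=dict(np.load("pics/s3.png.npz"));g2=dict(np.load("pics/w2.png.npz"))
for z in (.075,.08,.085,.09): print(z,ray(f,265+52/4.6,155+130/4.6,z).round(4),ray(g,308,148,z).round(4),ray(k,240+125/4.5,110+325/4.5,z).round(4),ray(g2,230,233,z).round(4))
print(w(f,276,183),w(g,308,148),w(g2,230,233))
for p in [(.6391,.0148,.0613),(.6391,.0148,.08)]: print(((proj(k,p)-[240,110])*4.5).round(0))
E
```

```text
0.075 [0.6392 0.0255 0.075 ] [0.635  0.0249 0.075 ] [0.6463 0.019  0.075 ] [0.6308 0.0286 0.075 ]
0.08 [0.6383 0.0255 0.08  ] [0.6355 0.0255 0.08  ] [0.6435 0.0214 0.08  ] [0.6327 0.028  0.08  ]
0.085 [0.6375 0.0254 0.085 ] [0.636  0.0261 0.085 ] [0.6406 0.0238 0.085 ] [0.6346 0.0274 0.085 ]
0.09 [0.6366 0.0254 0.09  ] [0.6364 0.0267 0.09  ] [0.6378 0.0261 0.09  ] [0.6365 0.0267 0.09  ]
[0.63547795 0.02591253 0.09977945] [0.63714169 0.02760272 0.09797357] [0.63966959 0.02572594 0.09835324]
[139. 343.]
[139. 324.]
```

```bash
python3 - <<'E'
from fit import *
g2=dict(np.load("pics/w2.png.npz"));print(proj(g2,(.6389,.0008,.0854)), proj(g2,(.6389,.0008,.104)))
f=snap("wrist","w3.png");s,A=axes();print(s["ee_pos"],proj(f,s["ee_pos"]),proj(f,s["ee_pos"]-A[:,0]*.03))
print((f["extrinsics"][:3,:3]@A).round(3), -f["extrinsics"][:3,:3].T@f["extrinsics"][:3,3]-s["ee_pos"])
E
```

```text
[268.40029247 228.84959382] [268.19431889 238.74391717]
[0.63909111 0.01399809 0.06108414] [270.0951913  228.52038427] [269.82289697 245.6334574 ]
[[-0.001 -0.     1.   ]
 [-0.273 -0.962 -0.001]
 [ 0.962 -0.273  0.   ]] [0.07338865 0.00182706 0.20600183]
```

arm_command([
  {"wx":0.007,"wy":0,"wz":-0.006,"dx":0.001,"dy":-0.002,"dz":0.008,"gripper":0},
  {"wx":0,"wy":0,"wz":0,"dx":0.001,"dy":0,"dz":0.008,"gripper":0},
])

```text
time_s: 4.83
ee_pos: [0.6377, -0.0018, 0.0594]
ee_rot: [-2.135, 1.57, 2.61]
contact_force: [0.6, -0.1, 0.2]
grip_width: 0.0007
```

```bash
python3 plan.py 0.637 0.0 0.060 -88; python3 - <<'E'
from h import *
f=snap("wrist","w4.png");a=cv2.imread("pics/w4.png");cv2.imwrite("pics/w4c.png",cv2.resize(a[150:310,180:380],None,fx=4,fy=4))
snap("side","s4.png");a=cv2.imread("pics/s4.png");cv2.imwrite("pics/s4c.png",cv2.resize(a[110:240,240:380],None,fx=4.5,fy=4.5))
E
```

```text
now 4.83 [ 0.6377 -0.0018  0.0594] zh -88.08 F [ 0.6 -0.1  0.2] w 0.0007 J6 1.45
d tool [-0.0006 -0.0006 -0.0019] d in goal frame [-0.0006 -0.0006 -0.0019] rot [-0.0013 -0.0002  0.0004] rows>= 0.0
```

arm_command([
  {"wx":0,"wy":0,"wz":0,"dx":0,"dy":0,"dz":-0.012,"gripper":0},
  {"wx":0,"wy":0,"wz":0,"dx":0,"dy":0,"dz":-0.012,"gripper":0},
])

```text
time_s: 5.1
ee_pos: [0.6369, 0.0208, 0.0589]
ee_rot: [-1.298, 1.57, -2.839]
contact_force: [0.0, -0.8, 1.1]
grip_width: 0.0006
```

```bash
python3 plan.py 0.637 0.0 0.060 -88; python3 - <<'E'
from h import *
f=snap("wrist","w5.png");a=cv2.imread("pics/w5.png");cv2.imwrite("pics/w5c.png",cv2.resize(a[150:310,180:380],None,fx=4,fy=4))
E
```

```text
now 5.1 [0.6369 0.0208 0.0589] zh -88.28 F [ 0.  -0.8  1.1] w 0.0006 J6 1.49
d tool [-0.0011 -0.0005  0.0208] d in goal frame [-0.0011 -0.0006  0.0208] rot [-0.0049  0.0002  0.0007] rows>= 0.5
```

```bash
python3 - <<'E'
from fit import *
f=dict(np.load("pics/s4.png.npz"))
for c in [(130,270),(150,280),(150,260),(170,270),(185,270),(190,250),(75,290)]:
    print(c,w(f,240+c[0]/4.5,110+c[1]/4.5).round(3))
g=dict(np.load("pics/w4.png.npz"))
for c in [(370,400),(320,400),(420,400),(300,430),(440,430),(260,480),(480,480),(320,480)]: print(c,w(g,180+c[0]/4,150+c[1]/4).round(3))
E
```

```text
(130, 270) [ 0.717 -0.045  0.004]
(150, 280) [0.632 0.013 0.125]
(150, 260) [0.629 0.016 0.147]
(170, 270) [0.628 0.002 0.128]
(185, 270) [ 0.63  -0.011  0.116]
(190, 250) [ 0.628 -0.012  0.134]
(75, 290) [0.603 0.087 0.207]
(370, 400) [ 0.644 -0.002  0.109]
(320, 400) [0.645 0.005 0.112]
(420, 400) [ 0.645 -0.008  0.113]
(300, 430) [0.645 0.007 0.121]
(440, 430) [ 0.645 -0.011  0.121]
(260, 480) [0.644 0.011 0.134]
(480, 480) [ 0.646 -0.014  0.135]
(320, 480) [0.644 0.004 0.134]
```

```bash
python3 - <<'E'
from fit import *
f=snap("side","s5.png");a=cv2.imread("pics/s5.png");s,A=axes()
cv2.imwrite("pics/s5c.png",cv2.resize(a[120:215,230:330],None,fx=6,fy=6,interpolation=cv2.INTER_CUBIC))
print(((proj(f,s["ee_pos"])-[230,120])*6).round(), proj(f,s["ee_pos"]))
P=pts(f); 
for v in range(150,200,2): print(v,[tuple(P[v,u].round(3)) for u in (266,270,274)])
E
```

```text
[235. 414.] [269.09960745 189.03651783]
150 [(np.float64(0.601), np.float64(0.06), np.float64(0.269)), (np.float64(0.618), np.float64(0.036), np.float64(0.236)), (np.float64(0.616), np.float64(0.025), np.float64(0.23))]
152 [(np.float64(0.603), np.float64(0.059), np.float64(0.26)), (np.float64(0.615), np.float64(0.038), np.float64(0.233)), (np.float64(0.614), np.float64(0.027), np.float64(0.226))]
154 [(np.float64(0.616), np.float64(0.048), np.float64(0.234)), (np.float64(0.615), np.float64(0.038), np.float64(0.227)), (np.float64(0.615), np.float64(0.026), np.float64(0.218))]
156 [(np.float64(0.614), np.float64(0.05), np.float64(0.23)), (np.float64(0.613), np.float64(0.04), np.float64(0.224)), (np.float64(0.615), np.float64(0.026), np.float64(0.211))]
158 [(np.float64(0.614), np.float64(0.05), np.float64(0.224)), (np.float64(0.616), np.float64(0.037), np.float64(0.212)), (np.float64(0.614), np.float64(0.027), np.float64(0.205))]
160 [(np.float64(0.613), np.float64(0.051), np.float64(0.219)), (np.float64(0.614), np.float64(0.039), np.float64(0.208)), (np.float64(0.61), np.float64(0.03
[... 2766 characters left out ...]
), np.float64(0.013), np.float64(0.011)), (np.float64(0.651), np.float64(0.007), np.float64(0.016)), (np.float64(0.632), np.float64(0.01), np.float64(0.039))]
194 [(np.float64(0.657), np.float64(0.017), np.float64(0.01)), (np.float64(0.649), np.float64(0.01), np.float64(0.012)), (np.float64(0.63), np.float64(0.012), np.float64(0.034))]
196 [(np.float64(0.653), np.float64(0.02), np.float64(0.007)), (np.float64(0.644), np.float64(0.014), np.float64(0.011)), (np.float64(0.638), np.float64(0.005), np.float64(0.009))]
198 [(np.float64(0.648), np.float64(0.025), np.float64(0.008)), (np.float64(0.641), np.float64(0.017), np.float64(0.009)), (np.float64(0.635), np.float64(0.007), np.float64(0.005))]
```

arm_command([
  {"wx":0,"wy":0,"wz":0,"dx":-0.02,"dy":0,"dz":0,"gripper":0},
  {"wx":0,"wy":0,"wz":0,"dx":0,"dy":0,"dz":-0.028,"gripper":0},
  {"wx":0,"wy":0,"wz":0,"dx":0,"dy":0,"dz":-0.028,"gripper":0},
  {"wx":0,"wy":0,"wz":0,"dx":0.025,"dy":0,"dz":0,"gripper":0},
  {"wx":0,"wy":0,"wz":0,"dx":0.025,"dy":0,"dz":0,"gripper":0},
  {"wx":0,"wy":0,"wz":0,"dx":0,"dy":0,"dz":0,"gripper":0},
])

```text
time_s: 5.7
ee_pos: [0.6364, 0.088, 0.0313]
ee_rot: [1.814, 1.566, 0.284]
contact_force: [-1.3, 0.2, -0.6]
grip_width: 0.0004
```

```bash
python3 plan.py 0.638 0.05 0.025 -88; python3 - <<'E'
from h import *
f=snap("side","s6.png");a=cv2.imread("pics/s6.png");cv2.imwrite("pics/s6c.png",cv2.resize(a[120:215,230:330],None,fx=6,fy=6,interpolation=cv2.INTER_CUBIC))
E
```

```text
now 5.7 [0.6364 0.088  0.0313] zh -87.64 F [-1.3  0.2 -0.6] w 0.0004 J6 1.59
d tool [0.0063 0.     0.038 ] d in goal frame [0.0063 0.0003 0.038 ] rot [ 0.0063 -0.0012 -0.0049] rows>= 0.9
```

arm_command([
  {"wx":0,"wy":0,"wz":-0.005,"dx":0.008,"dy":0,"dz":0.015,"gripper":0},
  {"wx":0,"wy":0,"wz":0,"dx":0,"dy":0,"dz":0.015,"gripper":0},
  {"wx":0,"wy":0,"wz":0,"dx":0,"dy":0,"dz":0.012,"gripper":0},
  {"wx":0,"wy":0,"wz":0,"dx":0,"dy":0,"dz":0.012,"gripper":0},
])

```text
time_s: 6.08
ee_pos: [0.6418, 0.0327, 0.0294]
ee_rot: [1.953, 1.565, 0.427]
contact_force: [-1.1, 2.0, 0.8]
grip_width: 0.0004
```

```bash
python3 plan.py 0.638 -0.01 0.024 -88
```

```text
now 6.08 [0.6418 0.0327 0.0294] zh -87.39 F [-1.1  2.   0.8] w 0.0004 J6 1.49
d tool [ 0.0053 -0.0058  0.0425] d in goal frame [ 0.0054 -0.0053  0.0425] rot [ 0.0106 -0.0021 -0.0052] rows>= 1.1
```

Contact (2 N in +y). Continuing.

arm_command([
  {"wx":0.01,"wy":0,"wz":-0.005,"dx":0.004,"dy":-0.004,"dz":0.01,"gripper":0},
  {"wx":0,"wy":0,"wz":0,"dx":0.002,"dy":-0.001,"dz":0.01,"gripper":0},
  {"wx":0,"wy":0,"wz":0,"dx":0,"dy":0,"dz":0.008,"gripper":0},
])

```text
time_s: 6.33
ee_pos: [0.6396, -0.0016, 0.0258]
ee_rot: [2.038, 1.566, 0.498]
contact_force: [0.1, 10.5, 1.1]
grip_width: 0.0005
```

```bash
python3 plan.py 0.638 -0.01 0.024 -88; python3 - <<'E'
from h import *
f=snap("side","s7.png");a=cv2.imread("pics/s7.png");cv2.imwrite("pics/s7c.png",cv2.resize(a[120:215,230:330],None,fx=6,fy=6,interpolation=cv2.INTER_CUBIC))
E
```

```text
now 6.33 [ 0.6396 -0.0016  0.0258] zh -88.26 F [ 0.1 10.5  1.1] w 0.0005 J6 1.46
d tool [ 0.0017 -0.0019  0.0083] d in goal frame [ 0.0018 -0.0019  0.0083] rot [-0.0046 -0.0022 -0.0044] rows>= 0.2
```

arm_command([
  {"wx":0,"wy":0,"wz":0,"dx":0,"dy":0,"dz":-0.015,"gripper":0},
  {"wx":0,"wy":0,"wz":0,"dx":-0.03,"dy":0,"dz":-0.005,"gripper":0},
  {"wx":0,"wy":0,"wz":0,"dx":-0.04,"dy":0,"dz":0,"gripper":1},
  {"wx":-0.1,"wy":0,"wz":0,"dx":-0.03,"dy":-0.02,"dz":-0.02,"gripper":1},
  {"wx":-0.12,"wy":0,"wz":0,"dx":0,"dy":-0.02,"dz":-0.02,"gripper":1},
  {"wx":0,"wy":0,"wz":0,"dx":0,"dy":0,"dz":0,"gripper":1},
])

```text
time_s: 6.88
ee_pos: [0.5911, 0.0544, 0.1261]
ee_rot: [-2.461, 1.565, 2.503]
contact_force: [-0.9, -0.5, -1.2]
grip_width: 0.0225
```

```bash
python3 st.py; python3 - <<'E'
from h import *
f=snap("wrist","w8.png")
E
```

```text
6.8833 [0.5911 0.0544 0.1261] zhead -75.57 xaxis [-0.0048  0.0036 -1.    ] F [-0.9 -0.5 -1.2] w 0.0225 q [0.   0.15 1.57 0.   1.43 1.32]
```

```bash
python3 - <<'E'
from h import *
f=dict(np.load("pics/w8.png.npz"));print(ray(f,388,181,.084).round(4), w(f,388,181).round(4), "foot tip",w(f,372,172).round(4),w(f,360,166).round(4))
a=cv2.imread("pics/w8.png")
cv2.imwrite("pics/w8c.png",cv2.resize(a[45:165,40:220],None,fx=4.4,fy=4.4,interpolation=cv2.INTER_CUBIC))
cv2.imwrite("pics/w8s.png",cv2.resize(a[105:285,290:560],None,fx=2.9,fy=2.9,interpolation=cv2.INTER_CUBIC))
E
```

```text
[ 0.6379 -0.0282  0.084 ] [ 0.6391 -0.0233  0.0959] foot tip [ 0.6406 -0.017   0.0737] [ 0.6413 -0.0117  0.0548]
```

```bash
python3 - <<'E'
from h import *
f=dict(np.load("pics/w8.png.npz"))
C=lambda u,v:(40+u/4.4-.39,45+v/4.4-.39)
def F(p,z): return np.mean([ray(f,*C(*q),z)[:2] for q in p],0)
for n,t,b in [("A",[(270,255),(250,300),(190,212),(165,255)],[(80,117),(60,185)]),("B",[(643,68),(745,68),(750,127),(645,132)],[(496,86),(508,160)]),("C",[(663,407),(757,403),(760,458),(663,462)],[(521,404),(532,469)])]:
    T=F(t,.031);B=F(b,.006);d=B-T;bb=[ray(f,*C(*q),.006)[:2] for q in b];e=bb[0]-bb[1]
    print(n,"tab",T.round(4),"beads",B.round(4),"len",np.linalg.norm(d).round(4),"head",np.degrees(np.arctan2(d[1],d[0])).round(1),"head from beads",np.degrees(np.arctan2(e[1],e[0])).round(1)+90)
print("bush",ray(f,207,8,.027),w(f,207,10))
E
python3 plan.py 0.61 0.13 0.10 18
```

```text
A tab [0.6329 0.2369] beads [0.6441 0.2843] len 0.0487 head 76.7 head from beads 77.5
B tab [0.6867 0.1472] beads [0.6733 0.1933] len 0.0481 head 106.2 head from beads 108.5
C tab [0.6229 0.1319] beads [0.6079 0.1779] len 0.0484 head 108.0 head from beads 108.6
bush [0.73457632 0.14912474 0.027     ] [0.73285155 0.14855708 0.02810792]
now 6.93 [0.5934 0.0533 0.1274] zh -75.89 F [1.6 0.2 1.8] w 0.0267 J6 1.33
d tool [ 0.0276  0.0348 -0.0702] d in goal frame [0.0274 0.0678 0.0395] rot [-1.6386 -0.0028 -0.0021] rows>= 13.7
```

arm_command([
  {"wx":-0.117,"wy":0,"wz":0,"dx":0,"dy":0,"dz":0,"gripper":0.5},
  {"wx":-0.117,"wy":0,"wz":0,"dx":0,"dy":0,"dz":0,"gripper":0.5},
  {"wx":-0.117,"wy":0,"wz":0,"dx":0,"dy":0,"dz":0,"gripper":0.5},
  {"wx":-0.117,"wy":0,"wz":0,"dx":0,"dy":0,"dz":0,"gripper":0.5},
  {"wx":-0.117,"wy":0,"wz":0,"dx":0,"dy":0,"dz":0,"gripper":0.5},
  {"wx":-0.117,"wy":0,"wz":0,"dx":0,"dy":0,"dz":0,"gripper":0.5},
  {"wx":-0.117,"wy":0,"wz":0,"dx":0,"dy":0,"dz":0,"gripper":0.5},
  {"wx":-0.117,"wy":0,"wz":0,"dx":0,"dy":0,"dz":0,"gripper":0.5},
])

```text
time_s: 7.6
ee_pos: [0.595, 0.051, 0.124]
ee_rot: [-2.141, 1.567, -2.507]
contact_force: [-0.2, -0.1, -0.2]
grip_width: 0.0467
```

arm_command([
  {"wx":-0.117,"wy":0,"wz":0,"dx":0,"dy":0,"dz":0,"gripper":0.5},
  {"wx":-0.117,"wy":0,"wz":0,"dx":0,"dy":0,"dz":0,"gripper":0.5},
  {"wx":-0.117,"wy":0,"wz":0,"dx":0,"dy":0,"dz":0,"gripper":0.5},
  {"wx":-0.117,"wy":0,"wz":0,"dx":0,"dy":0,"dz":0,"gripper":0.5},
  {"wx":-0.117,"wy":0,"wz":0,"dx":0,"dy":0,"dz":0,"gripper":0.5},
  {"wx":0,"wy":0,"wz":0,"dx":0,"dy":0,"dz":0,"gripper":0.5},
])

```text
time_s: 8.1
ee_pos: [0.5956, 0.0479, 0.1187]
ee_rot: [-2.789, 1.561, -2.548]
contact_force: [-0.4, -0.1, 0.1]
grip_width: 0.0467
```

```bash
python3 plan.py 0.623 0.132 0.03 18.2
```

```text
now 8.1 [0.5956 0.0479 0.1187] zh 13.82 F [-0.4 -0.1  0.1] w 0.0467 J6 -0.24
d tool [0.088  0.0755 0.0475] d in goal frame [0.0887 0.0714 0.0523] rot [-0.0765 -0.0095  0.0031] rows>= 3.1
```

arm_command([
  {"wx":-0.0765,"wy":-0.0095,"wz":0.003,"dx":0,"dy":0,"dz":0,"gripper":0.4},
  {"wx":0,"wy":0,"wz":0,"dx":0.01,"dy":0.0235,"dz":0.0175,"gripper":0.4},
  {"wx":0,"wy":0,"wz":0,"dx":0.01,"dy":0.0235,"dz":0.0175,"gripper":0.4},
  {"wx":0,"wy":0,"wz":0,"dx":0.02,"dy":0.0235,"dz":0.0175,"gripper":0.4},
  {"wx":0,"wy":0,"wz":0,"dx":0.03,"dy":0,"dz":0,"gripper":0.4},
  {"wx":0,"wy":0,"wz":0,"dx":0.0,"dy":0,"dz":0,"gripper":0.4},
])

```text
time_s: 8.6
ee_pos: [0.6286, 0.1306, 0.0454]
ee_rot: [-0.955, 1.567, -0.671]
contact_force: [-1.8, -0.4, -1.5]
grip_width: 0.0373
```

```bash
python3 plan.py 0.623 0.132 0.03 18.2;  python3 - <<'E'
from h import *
f=snap("wrist","w9.png")
f=snap("side","s9.png");a=cv2.imread("pics/s9.png");cv2.imwrite("pics/s9c.png",cv2.resize(a[150:290,150:290],None,fx=4,fy=4,interpolation=cv2.INTER_CUBIC))
E
```

```text
now 8.6 [0.6286 0.1306 0.0454] zh 16.26 F [-1.8 -0.4 -1.5] w 0.0373 J6 -0.16
d tool [ 0.0154  0.003  -0.005 ] d in goal frame [ 0.0154  0.0031 -0.0049] rot [-0.0338  0.0023  0.0034] rows>= 0.4
```

arm_command([
  {"wx":-0.034,"wy":0.002,"wz":0.003,"dx":0,"dy":0.003,"dz":-0.005,"gripper":0.35},
  {"wx":0,"wy":0,"wz":0,"dx":0.02,"dy":0,"dz":0,"gripper":0.35},
  {"wx":0,"wy":0,"wz":0,"dx":0.015,"dy":0,"dz":0,"gripper":0.35},
  {"wx":0,"wy":0,"wz":0,"dx":0,"dy":0,"dz":0,"gripper":0.35},
])

```text
time_s: 9.03
ee_pos: [0.6319, 0.1294, 0.0245]
ee_rot: [-0.245, 1.553, 0.064]
contact_force: [0.3, -0.2, -1.3]
grip_width: 0.0327
```

```bash
python3 plan.py 0.623 0.132 -0.034 18.2;  python3 - <<'E'
from h import *
f=snap("wrist","w10.png");a=cv2.imread("pics/w10.png");cv2.imwrite("pics/w10c.png",cv2.resize(a[140:290,180:380],None,fx=4,fy=4))
f=snap("side","s10.png");a=cv2.imread("pics/s10.png");cv2.imwrite("pics/s10c.png",cv2.resize(a[170:270,180:280],None,fx=6,fy=6,interpolation=cv2.INTER_CUBIC))
s,A=axes();print((proj(f,s["ee_pos"])-[180,170])*6)
E
```

```text
now 9.03 [0.6319 0.1294 0.0245] zh 17.75 F [ 0.3 -0.2 -1.3] w 0.0327 J6 -0.19
d tool [ 0.0583  0.0054 -0.0087] d in goal frame [ 0.0585  0.0052 -0.0076] rot [-0.0079  0.0173  0.0044] rows>= 1.4
[347.71230256 299.54894117]
```

arm_command([
  {"wx":-0.008,"wy":0.017,"wz":0.004,"dx":0,"dy":0.006,"dz":-0.009,"gripper":0.35},
  {"wx":0,"wy":0,"wz":0,"dx":0.015,"dy":0,"dz":0,"gripper":0.35},
  {"wx":0,"wy":0,"wz":0,"dx":0.015,"dy":0,"dz":0,"gripper":0.35},
  {"wx":0,"wy":0,"wz":0,"dx":0.005,"dy":0,"dz":0,"gripper":0.35},
])

```text
time_s: 9.47
ee_pos: [0.6263, 0.1328, -0.0047]
ee_rot: [-0.216, 1.561, 0.1]
contact_force: [0.6, 0.0, -0.4]
grip_width: 0.0327
```

```bash
python3 plan.py 0.623 0.132 -0.034 18.2;  python3 - <<'E'
from h import *
f=snap("wrist","w11.png");a=cv2.imread("pics/w11.png");cv2.imwrite("pics/w11c.png",cv2.resize(a[140:290,180:380],None,fx=4,fy=4))
f=snap("side","s11.png");a=cv2.imread("pics/s11.png");cv2.imwrite("pics/s11c.png",cv2.resize(a[170:270,180:280],None,fx=6,fy=6,interpolation=cv2.INTER_CUBIC))
E
```

```text
now 9.47 [ 0.6263  0.1328 -0.0047] zh 18.15 F [ 0.6  0.  -0.4] w 0.0327 J6 -0.19
d tool [ 0.0293  0.0003 -0.0037] d in goal frame [ 0.0293  0.0003 -0.0034] rot [-0.0009  0.0099  0.0022] rows>= 0.7
```

```bash
python3 - <<'E'
from h import *
f=dict(np.load("pics/s11.png.npz"))
for c in [(120,150),(115,158),(480,345),(478,330),(500,330),(395,330),(300,280),(300,295)]: print(c,w(f,180+c[0]/6,170+c[1]/6).round(3))
g=dict(np.load("pics/w11.png.npz"))
for c in [(235,415),(200,430),(520,415),(250,430),(492,430),(355,480),(355,400)]: print(c,w(g,180+c[0]/4,140+c[1]/4).round(3))
E
```

```text
(120, 150) [0.689 0.189 0.132]
(115, 158) [0.688 0.192 0.13 ]
(480, 345) [0.532 0.139 0.13 ]
(478, 330) [0.531 0.14  0.143]
(500, 330) [0.537 0.126 0.12 ]
(395, 330) [0.596 0.133 0.052]
(300, 280) [0.639 0.148 0.054]
(300, 295) [0.639 0.149 0.044]
(235, 415) [0.604 0.135 0.04 ]
(200, 430) [0.6   0.134 0.044]
(520, 415) [0.642 0.147 0.039]
(250, 430) [0.607 0.135 0.041]
(492, 430) [0.638 0.145 0.041]
(355, 480) [0.624 0.127 0.032]
(355, 400) [0.62  0.139 0.032]
```

arm_command([
  {"wx":0,"wy":0.01,"wz":0.002,"dx":0.01,"dy":0.001,"dz":-0.004,"gripper":0.35},
  {"wx":0,"wy":0,"wz":0,"dx":0.013,"dy":0,"dz":0,"gripper":0.35},
  {"wx":0,"wy":0,"wz":0,"dx":0.008,"dy":0,"dz":0,"gripper":0.35},
  {"wx":0,"wy":0,"wz":0,"dx":0,"dy":0,"dz":0,"gripper":0.35},
])

```text
time_s: 9.9
ee_pos: [0.6217, 0.1325, -0.0387]
ee_rot: [3.091, 1.569, -2.876]
contact_force: [-0.5, -1.1, 2.7]
grip_width: 0.0326
```

```bash
python3 plan.py 0.622 0.1335 -0.036 18.2
```

```text
now 9.9 [ 0.6217  0.1325 -0.0387] zh 18.15 F [-0.5 -1.1  2.7] w 0.0326 J6 -0.19
d tool [-0.0027  0.0009  0.0006] d in goal frame [-0.0027  0.0009  0.0006] rot [-0.0009 -0.0021 -0.0001] rows>= 0.1
```

arm_command([
  {"wx":0,"wy":0,"wz":0,"dx":-0.003,"dy":0.001,"dz":0,"gripper":0.35},
  {"wx":0,"wy":0,"wz":0,"dx":0,"dy":0,"dz":0,"gripper":0.05},
  {"wx":0,"wy":0,"wz":0,"dx":0,"dy":0,"dz":0,"gripper":0.05},
  {"wx":0,"wy":0,"wz":0,"dx":0,"dy":0,"dz":0,"gripper":0.05},
  {"wx":0,"wy":0,"wz":0,"dx":0,"dy":0,"dz":0,"gripper":0.05},
  {"wx":0,"wy":0,"wz":0,"dx":0,"dy":0,"dz":0,"gripper":0.05},
], squeeze=40)

```text
time_s: 10.4
ee_pos: [0.6215, 0.1336, -0.0355]
ee_rot: [3.076, 1.569, -2.89]
contact_force: [-0.9, 0.1, -0.6]
grip_width: 0.0116
```

```bash
python3 plan.py 0.622 0.1335 -0.036 18.2; python3 - <<'E'
from h import *
f=snap("wrist","w12.png");a=cv2.imread("pics/w12.png");cv2.imwrite("pics/w12c.png",cv2.resize(a[140:290,180:380],None,fx=4,fy=4))
E
```

```text
now 10.4 [ 0.6215  0.1336 -0.0355] zh 18.15 F [-0.9  0.1 -0.6] w 0.0116 J6 -0.19
d tool [ 0.0005 -0.0002  0.0005] d in goal frame [ 0.0005 -0.0002  0.0005] rot [-0.0008 -0.0023 -0.0001] rows>= 0.0
```

```bash
cat > rel.py <<'E'
from h import *
# rel.py png b1u b1v b2u b2v zoff : bead centres pixel (full image)
fn=sys.argv[1];b=list(map(float,sys.argv[2:6]));z=float(sys.argv[6])
f=dict(np.load("pics/"+fn+".npz"));s,A=axes()
q=np.array([A.T@(ray(f,b[0],b[1],z)-s["ee_pos"]),A.T@(ray(f,b[2],b[3],z)-s["ee_pos"])])
print("beads tool y,z (mm)",(q[:,1:]*1000).round(1).tolist(),"gap",(np.linalg.norm(q[0]-q[1])*1000).round(1))
E
python3 rel.py w12.png $((180+317/4)) 174.2 285.7 174.2 .006
python3 plan.py 0.57 -0.05 0.12 -88
```

```text
beads tool y,z (mm) [[47.2, -8.4], [47.2, 5.6]] gap 14.0
now 10.45 [ 0.6215  0.1336 -0.0354] zh 18.15 F [ 0.1  1.5 -0.5] w 0.0116 J6 -0.19
d tool [-0.1552 -0.1584 -0.1065] d in goal frame [-0.1554 -0.0579  0.1817] rot [ 1.8527e+00 -1.6000e-03  1.9000e-03] rows>= 15.4
```

arm_command([
  {"wx":0,"wy":0,"wz":0,"dx":-0.03,"dy":0,"dz":0,"gripper":0.05},
  {"wx":0,"wy":0,"wz":0,"dx":-0.04,"dy":0,"dz":0,"gripper":0.05},
  {"wx":0.116,"wy":0,"wz":0,"dx":-0.04,"dy":0,"dz":0,"gripper":0.05},
  {"wx":0.116,"wy":0,"wz":0,"dx":-0.02,"dy":0,"dz":0,"gripper":0.05},
  {"wx":0.116,"wy":0,"wz":0,"dx":0,"dy":0,"dz":0,"gripper":0.05},
  {"wx":0.116,"wy":0,"wz":0,"dx":0,"dy":0,"dz":0,"gripper":0.05},
  {"wx":0.116,"wy":0,"wz":0,"dx":0,"dy":0,"dz":0,"gripper":0.05},
  {"wx":0.116,"wy":0,"wz":0,"dx":0,"dy":0,"dz":0,"gripper":0.05},
])

```text
time_s: 11.12
ee_pos: [0.6211, 0.1335, 0.1019]
ee_rot: [-2.465, 1.569, -2.87]
contact_force: [-0.0, -1.0, -1.0]
grip_width: 0.0115
```

arm_command([
  {"wx":0.116,"wy":0,"wz":0,"dx":0,"dy":0,"dz":0,"gripper":0.05},
  {"wx":0.116,"wy":0,"wz":0,"dx":0,"dy":0,"dz":0,"gripper":0.05},
  {"wx":0.116,"wy":0,"wz":0,"dx":0,"dy":0,"dz":0,"gripper":0.05},
  {"wx":0.116,"wy":0,"wz":0,"dx":0,"dy":0,"dz":0,"gripper":0.05},
  {"wx":0.116,"wy":0,"wz":0,"dx":0,"dy":0,"dz":0,"gripper":0.05},
  {"wx":0.116,"wy":0,"wz":0,"dx":0,"dy":0,"dz":0,"gripper":0.05},
  {"wx":0.116,"wy":0,"wz":0,"dx":0,"dy":0,"dz":0,"gripper":0.05},
  {"wx":0,"wy":0,"wz":0,"dx":0,"dy":0,"dz":0,"gripper":0.05},
])

```text
time_s: 11.78
ee_pos: [0.6219, 0.1335, 0.1043]
ee_rot: [1.168, 1.569, -0.098]
contact_force: [0.4, -0.1, 0.7]
grip_width: 0.0119
```

```bash
python3 plan.py 0.517 -0.056 0.05 -87.9
```

```text
now 11.78 [0.6219 0.1335 0.1043] zh -72.53 F [ 0.4 -0.1  0.7] w 0.0119 J6 1.4
d tool [ 0.0541 -0.1571  0.1492] d in goal frame [ 0.0543 -0.1118  0.1855] rot [ 0.2683  0.0004 -0.0013] rows>= 5.4
```

arm_command([
  {"wx":0.11,"wy":0,"wz":0,"dx":0,"dy":0,"dz":0,"gripper":0.05},
  {"wx":0.11,"wy":0,"wz":0,"dx":0,"dy":0,"dz":0,"gripper":0.05},
  {"wx":0.06,"wy":0,"wz":0,"dx":0,"dy":-0.019,"dz":0.031,"gripper":0.05},
  {"wx":0,"wy":0,"wz":0,"dx":0,"dy":-0.019,"dz":0.031,"gripper":0.05},
  {"wx":0,"wy":0,"wz":0,"dx":0,"dy":-0.019,"dz":0.031,"gripper":0.05},
  {"wx":0,"wy":0,"wz":0,"dx":0,"dy":-0.019,"dz":0.031,"gripper":0.05},
  {"wx":0,"wy":0,"wz":0,"dx":0,"dy":-0.019,"dz":0.031,"gripper":0.05},
  {"wx":0,"wy":0,"wz":0,"dx":0,"dy":0,"dz":0,"gripper":0.05},
])

```text
time_s: 12.45
ee_pos: [0.5304, -0.0287, 0.103]
ee_rot: [1.492, 1.569, -0.027]
contact_force: [-0.6, 0.6, 0.4]
grip_width: 0.0115
```

```bash
python3 plan.py 0.517 -0.056 0.012 -87.9
```

```text
now 12.45 [ 0.5304 -0.0287  0.103 ] zh -87.04 F [-0.6  0.6  0.4] w 0.0115 J6 1.37
d tool [ 0.091  -0.0149  0.0266] d in goal frame [ 0.091  -0.0144  0.0268] rot [ 0.0151  0.0001 -0.0018] rows>= 2.3
```

arm_command([
  {"wx":0.015,"wy":0,"wz":-0.002,"dx":0,"dy":-0.0145,"dz":0.027,"gripper":0.05},
  {"wx":0,"wy":0,"wz":0,"dx":0.03,"dy":0,"dz":0,"gripper":0.05},
  {"wx":0,"wy":0,"wz":0,"dx":0.03,"dy":0,"dz":0,"gripper":0.05},
  {"wx":0,"wy":0,"wz":0,"dx":0.025,"dy":0,"dz":0,"gripper":0.05},
  {"wx":0,"wy":0,"wz":0,"dx":0,"dy":0,"dz":0,"gripper":0.05},
])

```text
time_s: 12.87
ee_pos: [0.5198, -0.0614, 0.0204]
ee_rot: [1.295, 1.56, -0.224]
contact_force: [-0.8, 0.2, -0.6]
grip_width: 0.0117
```

```bash
python3 plan.py 0.517 -0.056 0.010 -87.9; python3 - <<'E'
from h import *
f=snap("wrist","w13.png");a=cv2.imread("pics/w13.png");cv2.imwrite("pics/w13c.png",cv2.resize(a[90:250,190:390],None,fx=4,fy=4))
E
```

```text
now 12.87 [ 0.5198 -0.0614  0.0204] zh -87.04 F [-0.8  0.2 -0.6] w 0.0117 J6 1.3
d tool [ 0.0103 -0.0026 -0.0056] d in goal frame [ 0.0104 -0.0026 -0.0055] rot [ 0.015   0.0029 -0.0104] rows>= 0.3
```

```bash
cat > al.py <<'E'
from h import *
# al.py png zgrip pinu pinv b1u b1v b2u b2v (crop px, x4, crop origin 190,90)
fn=sys.argv[1];zg=float(sys.argv[2]);a=list(map(float,sys.argv[3:9]));ou,ov=(float(sys.argv[9]),float(sys.argv[10])) if len(sys.argv)>9 else (190,90)
C=lambda u,v:(ou+u/4-.37,ov+v/4-.37)
f=dict(np.load("pics/"+fn+".npz"));s,A=axes();zu=s["ee_pos"][2]-zg
p=ray(f,*C(*a[:2]),.061);b=[ray(f,*C(*a[2:4]),zu+.006),ray(f,*C(*a[4:6]),zu+.006)]
m=(b[0]+b[1])/2;e=b[0]-b[1]
d=A.T@(p-m);print("clip underside z",round(zu,4),"pin",p.round(4),"bead mid",m.round(4),"gap",np.linalg.norm(e).round(4),"clip head",(np.degrees(np.arctan2(e[1],e[0]))-90).round(1))
print("pin - beads in tool y,z mm",(d[1:]*1000).round(1),"; bead->home travel y",((d[1]+.009)*1000).round(1),"zhead",np.degrees(np.arctan2(A[1,2],A[0,2])).round(2),"xaxis",A[:,0].round(4), "pos",s["ee_pos"].round(4))
E
python3 al.py w13.png -0.0355 301 101 277 339 383 339
```

```text
clip underside z 0.0582 pin [ 0.5942 -0.0539  0.061 ] bead mid [ 0.5648 -0.059   0.0642] gap 0.0137 clip head 2.9
pin - beads in tool y,z mm [29.6 -3.6] ; bead->home travel y 38.6 zhead -87.05 xaxis [ 0.0124 -0.0029 -0.9999] pos [ 0.5211 -0.0616  0.0227]
```

arm_command([
  {"wx":0.0155,"wy":0.003,"wz":-0.011,"dx":0.011,"dy":0,"dz":-0.0036,"gripper":0.05},
  {"wx":0,"wy":0,"wz":0,"dx":0,"dy":0,"dz":0,"gripper":0.05},
  {"wx":0,"wy":0,"wz":0,"dx":0,"dy":0,"dz":0,"gripper":0.05},
])

```text
time_s: 13.17
ee_pos: [0.5239, -0.058, 0.0162]
ee_rot: [1.335, 1.565, -0.194]
contact_force: [0.3, 0.9, -0.4]
grip_width: 0.0121
```

```bash
python3 plan.py 0.517 -0.056 0.010 -87.9; python3 - <<'E'
from h import *
f=snap("wrist","w14.png");a=cv2.imread("pics/w14.png");cv2.imwrite("pics/w14c.png",cv2.resize(a[90:250,190:390],None,fx=4,fy=4))
E
```

```text
now 13.17 [ 0.5239 -0.058   0.0162] zh -87.58 F [ 0.3  0.9 -0.4] w 0.0121 J6 1.32
d tool [ 0.0062 -0.0068 -0.0023] d in goal frame [ 0.0062 -0.0068 -0.0022] rot [ 0.0056  0.0012 -0.0052] rows>= 0.2
```

```bash
python3 al.py w14.png -0.0355 322 137 277 340 383 340
```

```text
clip underside z 0.0517 pin [ 0.5943 -0.054   0.061 ] bead mid [ 0.5686 -0.0561  0.0577] gap 0.0139 clip head 2.4
pin - beads in tool y,z mm [25.9 -1. ] ; bead->home travel y 34.9 zhead -87.59 xaxis [ 0.0053 -0.001  -1.    ] pos [ 0.5238 -0.0579  0.0162]
```

arm_command([
  {"wx":0.0055,"wy":0.001,"wz":-0.005,"dx":0.006,"dy":0,"dz":-0.001,"gripper":0.05},
  {"wx":0,"wy":0,"wz":0,"dx":0,"dy":0,"dz":0,"gripper":0.05},
])

```text
time_s: 13.38
ee_pos: [0.5259, -0.057, 0.0129]
ee_rot: [1.307, 1.566, -0.226]
contact_force: [-0.2, -0.7, -0.9]
grip_width: 0.0114
```

```bash
python3 plan.py 0.524 -0.057 0.010 -87.9; python3 - <<'E'
from h import *
f=snap("wrist","w15.png");a=cv2.imread("pics/w15.png");cv2.imwrite("pics/w15c.png",cv2.resize(a[90:250,190:390],None,fx=4,fy=4))
E
```

```text
now 13.38 [ 0.5259 -0.057   0.0129] zh -87.81 F [-0.2 -0.7 -0.9] w 0.0114 J6 1.33
d tool [ 0.0029 -0.0019 -0.0001] d in goal frame [ 0.0029 -0.0019 -0.0001] rot [ 0.0016  0.0012 -0.0043] rows>= 0.1
```

```bash
python3 al.py w15.png -0.0355 325 156 277 340 383 340
```

```text
clip underside z 0.0491 pin [ 0.5943 -0.0539  0.061 ] bead mid [ 0.5708 -0.0554  0.0551] gap 0.0139 clip head 2.1
pin - beads in tool y,z mm [23.6 -0.6] ; bead->home travel y 32.6 zhead -87.8 xaxis [ 0.0055 -0.0013 -1.    ] pos [ 0.5265 -0.0572  0.0136]
```

arm_command([
  {"wx":0.0015,"wy":0.001,"wz":-0.005,"dx":0.003,"dy":-0.001,"dz":-0.0003,"gripper":0.05},
  {"wx":0,"wy":0,"wz":0,"dx":0,"dy":0,"dz":0,"gripper":0.05},
])

```text
time_s: 13.6
ee_pos: [0.5263, -0.0571, 0.0115]
ee_rot: [1.079, 1.569, -0.455]
contact_force: [0.4, -0.2, 0.5]
grip_width: 0.0117
```

```bash
python3 plan.py 0.524 -0.057 0.010 -87.9; python3 - <<'E'
from h import *
f=snap("side","s16.png");a=cv2.imread("pics/s16.png");cv2.imwrite("pics/s16c.png",cv2.resize(a[130:230,260:360],None,fx=6,fy=6,interpolation=cv2.INTER_CUBIC))
E
```

```text
now 13.6 [ 0.5263 -0.0571  0.0115] zh -87.85 F [ 0.4 -0.2  0.5] w 0.0117 J6 1.33
d tool [ 0.0015 -0.0023 -0.0002] d in goal frame [ 0.0015 -0.0023 -0.0002] rot [ 0.0008  0.001  -0.0018] rows>= 0.1
```

arm_command([
  {"wx":0,"wy":0.001,"wz":-0.002,"dx":0.002,"dy":0.004,"dz":-0.0004,"gripper":0.05},
  {"wx":0,"wy":0,"wz":0,"dx":0,"dy":0.006,"dz":0,"gripper":0.05},
  {"wx":0,"wy":0,"wz":0,"dx":0,"dy":0,"dz":0,"gripper":0.05},
])

```text
time_s: 13.9
ee_pos: [0.5375, -0.0565, 0.0099]
ee_rot: [1.454, 1.57, -0.08]
contact_force: [0.7, -0.1, 0.8]
grip_width: 0.0116
```

```bash
python3 plan.py 0.56 -0.057 0.010 -87.9; python3 - <<'E'
from h import *
f=snap("wrist","w17.png");a=cv2.imread("pics/w17.png");cv2.imwrite("pics/w17c.png",cv2.resize(a[90:250,190:390],None,fx=4,fy=4))
E
```

```text
now 13.9 [ 0.5375 -0.0565  0.0099] zh -87.85 F [ 0.7 -0.1  0.8] w 0.0116 J6 1.33
d tool [-0.0001  0.0224  0.0014] d in goal frame [-0.0001  0.0224  0.0014] rot [ 0.0008  0.0001 -0.0008] rows>= 0.5
```

arm_command([
  {"wx":0,"wy":0,"wz":0,"dx":0,"dy":0.006,"dz":-0.0003,"gripper":0.05},
  {"wx":0,"wy":0,"wz":0,"dx":0,"dy":0.006,"dz":0,"gripper":0.05},
])

```text
time_s: 14.12
ee_pos: [0.5463, -0.0556, 0.0085]
ee_rot: [-1.65, 1.564, 3.1]
contact_force: [-13.7, -1.4, 2.5]
grip_width: 0.0113
```

```bash
python3 plan.py 0.5597 -0.057 0.010 -87.9
```

```text
now 14.12 [ 0.5463 -0.0556  0.0085] zh -87.85 F [-13.7  -1.4   2.5] w 0.0113 J6 1.34
d tool [-0.0016  0.0134  0.0019] d in goal frame [-0.0015  0.0134  0.0019] rot [ 0.0009 -0.0005  0.0063] rows>= 0.3
```

arm_command([
  {"wx":0,"wy":0,"wz":0.006,"dx":-0.0015,"dy":0.007,"dz":0,"gripper":0.05},
  {"wx":0,"wy":0,"wz":0,"dx":0,"dy":0.007,"dz":0,"gripper":0.05},
])

```text
time_s: 14.28
ee_pos: [0.5578, -0.0551, 0.0082]
ee_rot: [-1.69, 1.564, 3.06]
contact_force: [-0.6, 0.1, 1.9]
grip_width: 0.0117
```

```bash
python3 plan.py 0.5597 -0.057 0.010 -87.9
```

```text
now 14.28 [ 0.5578 -0.0551  0.0082] zh -87.86 F [-0.6  0.1  1.9] w 0.0117 J6 1.34
d tool [-0.0018  0.0018  0.002 ] d in goal frame [-0.0018  0.0018  0.002 ] rot [ 0.0008 -0.0009  0.0072] rows>= 0.1
```

arm_command([
  {"wx":0,"wy":0,"wz":0.005,"dx":-0.0005,"dy":0.001,"dz":0,"gripper":0.05},
  {"wx":0,"wy":0,"wz":0,"dx":0,"dy":0,"dz":0,"gripper":0.05},
])

```text
time_s: 14.45
ee_pos: [0.5595, -0.055, 0.0081]
ee_rot: [-1.87, 1.567, 2.88]
contact_force: [-4.5, 0.4, 1.8]
grip_width: 0.0118
```

```bash
python3 plan.py 0.5597 -0.057 0.010 -87.9; python3 - <<'E'
from h import *
f=snap("wrist","w18.png");a=cv2.imread("pics/w18.png");cv2.imwrite("pics/w18c.png",cv2.resize(a[90:250,190:390],None,fx=4,fy=4))
E
```

```text
now 14.45 [ 0.5595 -0.055   0.0081] zh -87.85 F [-4.5  0.4  1.8] w 0.0118 J6 1.34
d tool [-0.0019  0.0002  0.002 ] d in goal frame [-0.0019  0.0002  0.002 ] rot [ 0.0008 -0.0011  0.0035] rows>= 0.1
```

arm_command([
  {"wx":0,"wy":0,"wz":0,"dx":0,"dy":0,"dz":0,"gripper":0.3},
  {"wx":0,"wy":0,"wz":0,"dx":0,"dy":0,"dz":0,"gripper":0.3},
  {"wx":0,"wy":0,"wz":0,"dx":0,"dy":0,"dz":0,"gripper":0.3},
  {"wx":0,"wy":0,"wz":0,"dx":-0.03,"dy":0,"dz":0,"gripper":0.3},
  {"wx":0,"wy":0,"wz":0,"dx":-0.04,"dy":0,"dz":0,"gripper":0.3},
  {"wx":0,"wy":0,"wz":0,"dx":-0.04,"dy":0,"dz":0,"gripper":0.3},
  {"wx":-0.11,"wy":0,"wz":0,"dx":0,"dy":0,"dz":-0.03,"gripper":0.3},
  {"wx":-0.11,"wy":0,"wz":0,"dx":0,"dy":0,"dz":-0.03,"gripper":0.3},
])

```text
time_s: 15.17
ee_pos: [0.5544, 0.0019, 0.1226]
ee_rot: [-2.29, 1.569, 2.677]
contact_force: [0.2, 0.4, -1.1]
grip_width: 0.0279
```

```bash
python3 plan.py 0.6867 0.147 0.05 17;python3 - <<'E'
from h import *
f=snap("wrist","w19.png")
E
```

```text
now 15.17 [0.5544 0.0019 0.1226] zh -75.44 F [ 0.2  0.4 -1.1] w 0.0279 J6 1.23
d tool [ 0.0725  0.1647 -0.1071] d in goal frame [0.0726 0.1001 0.169 ] rot [-1.6133e+00 -2.3000e-03  1.0000e-04] rows>= 13.4
```

arm_command([
  {"wx":-0.118,"wy":0,"wz":0,"dx":0,"dy":0,"dz":0,"gripper":0.3},
  {"wx":-0.118,"wy":0,"wz":0,"dx":0,"dy":0,"dz":0,"gripper":0.3},
  {"wx":-0.118,"wy":0,"wz":0,"dx":0,"dy":0,"dz":0,"gripper":0.3},
  {"wx":-0.118,"wy":0,"wz":0,"dx":0,"dy":0,"dz":0,"gripper":0.3},
  {"wx":-0.118,"wy":0,"wz":0,"dx":0,"dy":0,"dz":0,"gripper":0.3},
  {"wx":-0.118,"wy":0,"wz":0,"dx":0,"dy":0,"dz":0,"gripper":0.3},
  {"wx":-0.118,"wy":0,"wz":0,"dx":0,"dy":0,"dz":0,"gripper":0.3},
  {"wx":-0.118,"wy":0,"wz":0,"dx":0,"dy":0,"dz":0,"gripper":0.3},
])

```text
time_s: 15.88
ee_pos: [0.5577, 0.0106, 0.1283]
ee_rot: [0.628, 1.559, 0.304]
contact_force: [-0.1, -0.6, -0.9]
grip_width: 0.0278
```

arm_command([
  {"wx":-0.118,"wy":0,"wz":0,"dx":0,"dy":0,"dz":0,"gripper":0.3},
  {"wx":-0.118,"wy":0,"wz":0,"dx":0,"dy":0,"dz":0,"gripper":0.3},
  {"wx":-0.118,"wy":0,"wz":0,"dx":0,"dy":0,"dz":0,"gripper":0.3},
  {"wx":-0.118,"wy":0,"wz":0,"dx":0,"dy":0,"dz":0,"gripper":0.3},
  {"wx":-0.118,"wy":0,"wz":0,"dx":0,"dy":0,"dz":0,"gripper":0.3},
  {"wx":-0.06,"wy":0,"wz":0,"dx":0,"dy":0.015,"dz":0.03,"gripper":0.3},
  {"wx":0,"wy":0,"wz":0,"dx":0,"dy":0.018,"dz":0.031,"gripper":0.3},
  {"wx":0,"wy":0,"wz":0,"dx":0,"dy":0.018,"dz":0.031,"gripper":0.3},
])

```text
time_s: 16.55
ee_pos: [0.6271, 0.0857, 0.1301]
ee_rot: [-0.249, 1.557, 0.11]
contact_force: [0.4, -0.3, 0.6]
grip_width: 0.0279
```

```bash
python3 plan.py 0.6867 0.147 0.05 17
```

```text
now 16.55 [0.6271 0.0857 0.1301] zh 20.56 F [ 0.4 -0.3  0.6] w 0.0279 J6 -0.3
d tool [0.081  0.0367 0.0763] d in goal frame [0.0801 0.0412 0.0749] rot [0.0621 0.0137 0.003 ] rows>= 2.9
```

arm_command([
  {"wx":0.062,"wy":0.014,"wz":0.003,"dx":0,"dy":0.01,"dz":0.02,"gripper":0.3},
  {"wx":0,"wy":0,"wz":0,"dx":0.01,"dy":0.015,"dz":0.028,"gripper":0.3},
  {"wx":0,"wy":0,"wz":0,"dx":0.03,"dy":0.012,"dz":0.022,"gripper":0.3},
  {"wx":0,"wy":0,"wz":0,"dx":0.03,"dy":0,"dz":0,"gripper":0.3},
  {"wx":0,"wy":0,"wz":0,"dx":0.01,"dy":0,"dz":0,"gripper":0.3},
  {"wx":0,"wy":0,"wz":0,"dx":0,"dy":0,"dz":0,"gripper":0.3},
])

```text
time_s: 17.05
ee_pos: [0.6912, 0.1526, 0.0504]
ee_rot: [0.021, 1.561, 0.317]
contact_force: [-0.4, -0.4, -0.3]
grip_width: 0.028
```

```bash
python3 plan.py 0.6867 0.147 0.02 17;python3 - <<'E'
from h import *
f=snap("wrist","w20.png");a=cv2.imread("pics/w20.png");cv2.imwrite("pics/w20c.png",cv2.resize(a[130:280,180:380],None,fx=4,fy=4))
E
```

```text
now 17.05 [0.6912 0.1526 0.0504] zh 16.98 F [-0.4 -0.4 -0.3] w 0.028 J6 -0.15
d tool [ 0.0304 -0.0041 -0.0063] d in goal frame [ 0.0304 -0.0041 -0.006 ] rot [-0.0003  0.0101 -0.0002] rows>= 0.8
```

```bash
cat > tab.py <<'E'
from h import *
# tab.py png ou ov u v : tab top centre crop px -> ee target delta
fn=sys.argv[1];ou,ov,u,v=map(float,sys.argv[2:6])
f=dict(np.load("pics/"+fn+".npz"));s,A=axes()
T=ray(f,ou+u/4-.37,ov+v/4-.37,.031);d=A.T@(T-s["ee_pos"]);print("tab",T.round(4),"tool d y,z",(d[1:]*1000).round(1),"with bias z+1.4:",(d[2]*1000+1.4).round(1),"ee z",s["ee_pos"][2].round(4),"xax",A[:,0].round(4))
E
python3 tab.py w20.png 180 130 347 382
```

```text
tab [0.6865 0.1486 0.031 ] tool d y,z [-2.2 -5.5] with bias z+1.4: -4.1 ee z 0.0511 xax [ 0.0093  0.003  -1.    ]
```

arm_command([
  {"wx":0,"wy":0.01,"wz":0,"dx":0.01,"dy":-0.001,"dz":-0.005,"gripper":0.22},
  {"wx":0,"wy":0,"wz":0,"dx":0.03,"dy":0,"dz":0,"gripper":0.22},
  {"wx":0,"wy":0,"wz":0,"dx":0.02,"dy":0,"dz":0,"gripper":0.22},
  {"wx":0,"wy":0,"wz":0,"dx":0,"dy":0,"dz":0,"gripper":0.22},
])

```text
time_s: 17.43
ee_pos: [0.6904, 0.1475, -0.0019]
ee_rot: [-0.219, 1.561, 0.074]
contact_force: [-0.1, -0.3, 0.3]
grip_width: 0.0204
```

```bash
python3 plan.py 0.6878 0.149 -0.0355 17;python3 - <<'E'
from h import *
f=snap("wrist","w21.png");a=cv2.imread("pics/w21.png");cv2.imwrite("pics/w21c.png",cv2.resize(a[130:280,180:380],None,fx=4,fy=4))
E
```

```text
now 17.43 [ 0.6904  0.1475 -0.0019] zh 16.81 F [-0.1 -0.3  0.3] w 0.0204 J6 -0.15
d tool [ 0.0336  0.0023 -0.0024] d in goal frame [ 0.0336  0.0022 -0.0021] rot [-0.0033  0.0095  0.0021] rows>= 0.8
```

arm_command([
  {"wx":-0.003,"wy":0.0095,"wz":0.002,"dx":0.01,"dy":0.002,"dz":-0.002,"gripper":0.22},
  {"wx":0,"wy":0,"wz":0,"dx":0.013,"dy":0,"dz":0,"gripper":0.22},
  {"wx":0,"wy":0,"wz":0,"dx":0.009,"dy":0,"dz":0,"gripper":0.22},
  {"wx":0,"wy":0,"wz":0,"dx":0,"dy":0,"dz":0,"gripper":0.22},
])

```text
time_s: 17.82
ee_pos: [0.6932, 0.1482, -0.0264]
ee_rot: [-0.18, 1.561, 0.115]
contact_force: [-0.7, -0.6, -0.8]
grip_width: 0.0207
```

```bash
python3 plan.py 0.6878 0.149 -0.0355 17;python3 - <<'E'
from h import *
f=snap("wrist","w22.png");a=cv2.imread("pics/w22.png");cv2.imwrite("pics/w22c.png",cv2.resize(a[130:280,180:380],None,fx=4,fy=4))
E
```

```text
now 17.82 [ 0.6932  0.1482 -0.0264] zh 16.9 F [-0.7 -0.6 -0.8] w 0.0207 J6 -0.16
d tool [ 0.009   0.0024 -0.0051] d in goal frame [ 0.0091  0.0023 -0.005 ] rot [-0.0018  0.01    0.0018] rows>= 0.3
```

arm_command([
  {"wx":-0.002,"wy":0.01,"wz":0.002,"dx":0,"dy":0.0015,"dz":-0.005,"gripper":0.22},
  {"wx":0,"wy":0,"wz":0,"dx":0.006,"dy":0,"dz":-0.001,"gripper":0.22},
  {"wx":0,"wy":0.004,"wz":0,"dx":0.004,"dy":0,"dz":-0.0005,"gripper":0.22},
  {"wx":0,"wy":0,"wz":0,"dx":0,"dy":0,"dz":0,"gripper":0.22},
])

```text
time_s: 18.2
ee_pos: [0.6877, 0.1481, -0.0345]
ee_rot: [-3.045, 1.569, -2.748]
contact_force: [0.2, -0.2, -0.2]
grip_width: 0.0201
```

```bash
python3 plan.py 0.6878 0.149 -0.0355 17;python3 - <<'E'
from h import *
f=snap("wrist","w23.png");a=cv2.imread("pics/w23.png");cv2.imwrite("pics/w23c.png",cv2.resize(a[130:280,180:380],None,fx=4,fy=4))
E
```

```text
now 18.2 [ 0.6877  0.1481 -0.0345] zh 17.04 F [ 0.2 -0.2 -0.2] w 0.0201 J6 -0.16
d tool [0.001  0.0008 0.0003] d in goal frame [0.001  0.0008 0.0003] rot [ 0.0006 -0.002   0.0002] rows>= 0.0
```

arm_command([
  {"wx":0,"wy":0,"wz":0,"dx":0,"dy":0,"dz":0,"gripper":0.05},
  {"wx":0,"wy":0,"wz":0,"dx":0,"dy":0,"dz":0,"gripper":0.05},
  {"wx":0,"wy":0,"wz":0,"dx":0,"dy":0,"dz":0,"gripper":0.05},
  {"wx":0,"wy":0,"wz":0,"dx":0,"dy":0,"dz":0,"gripper":0.05},
  {"wx":0,"wy":0,"wz":0,"dx":0,"dy":0,"dz":0,"gripper":0.05},
], squeeze=40)

```text
time_s: 18.67
ee_pos: [0.6882, 0.1483, -0.0339]
ee_rot: [-2.825, 1.57, -2.528]
contact_force: [-0.0, -0.1, -1.7]
grip_width: 0.0123
```

```bash
python3 plan.py 0.515 -0.106 0.05 -87.9
```

```text
now 18.67 [ 0.6882  0.1483 -0.0339] zh 17.04 F [-0.  -0.1 -1.7] w 0.0123 J6 -0.16
d tool [-0.0836 -0.1924 -0.2402] d in goal frame [-0.0839 -0.1824  0.2478] rot [ 1.8316e+00 -4.0000e-04  1.2000e-03] rows>= 15.3
```

arm_command([
  {"wx":0,"wy":0,"wz":0,"dx":-0.03,"dy":0,"dz":0,"gripper":0.05},
  {"wx":0,"wy":0,"wz":0,"dx":-0.04,"dy":0,"dz":0,"gripper":0.05},
  {"wx":0.116,"wy":0,"wz":0,"dx":-0.04,"dy":0,"dz":0,"gripper":0.05},
  {"wx":0.116,"wy":0,"wz":0,"dx":-0.02,"dy":0,"dz":0,"gripper":0.05},
  {"wx":0.116,"wy":0,"wz":0,"dx":0,"dy":0,"dz":0,"gripper":0.05},
  {"wx":0.116,"wy":0,"wz":0,"dx":0,"dy":0,"dz":0,"gripper":0.05},
  {"wx":0.116,"wy":0,"wz":0,"dx":0,"dy":0,"dz":0,"gripper":0.05},
  {"wx":0.116,"wy":0,"wz":0,"dx":0,"dy":0,"dz":0,"gripper":0.05},
])

```text
time_s: 19.33
ee_pos: [0.6873, 0.1482, 0.1022]
ee_rot: [-2.38, 1.568, -2.805]
contact_force: [1.5, -0.2, -0.6]
grip_width: 0.0121
```

arm_command([
  {"wx":0.116,"wy":0,"wz":0,"dx":0,"dy":0,"dz":0,"gripper":0.05},
  {"wx":0.116,"wy":0,"wz":0,"dx":0,"dy":0,"dz":0,"gripper":0.05},
  {"wx":0.116,"wy":0,"wz":0,"dx":0,"dy":0,"dz":0,"gripper":0.05},
  {"wx":0.116,"wy":0,"wz":0,"dx":0,"dy":0,"dz":0,"gripper":0.05},
  {"wx":0.116,"wy":0,"wz":0,"dx":0,"dy":0,"dz":0,"gripper":0.05},
  {"wx":0.116,"wy":0,"wz":0,"dx":0,"dy":0,"dz":0,"gripper":0.05},
  {"wx":0.116,"wy":0,"wz":0,"dx":0,"dy":0,"dz":0,"gripper":0.05},
  {"wx":0.116,"wy":0,"wz":0,"dx":0,"dy":0,"dz":0,"gripper":0.05},
])

```text
time_s: 20.0
ee_pos: [0.688, 0.1482, 0.1041]
ee_rot: [0.114, 1.57, -1.287]
contact_force: [-0.7, -1.4, -0.4]
grip_width: 0.0117
```

```bash
python3 plan.py 0.515 -0.106 0.06 -87.9
```

```text
now 20.0 [0.688  0.1482 0.1041] zh -80.28 F [-0.7 -1.4 -0.4] w 0.0117 J6 1.54
d tool [ 0.0441 -0.2134  0.2214] d in goal frame [ 0.0441 -0.1822  0.2477] rot [ 1.33e-01  4.00e-04 -1.00e-04] rows>= 7.6
```

arm_command([
  {"wx":0.12,"wy":0,"wz":0,"dx":0,"dy":0,"dz":0,"gripper":0.05},
  {"wx":0.01,"wy":0,"wz":0,"dx":0,"dy":-0.0228,"dz":0.031,"gripper":0.05},
  {"wx":0,"wy":0,"wz":0,"dx":0,"dy":-0.0228,"dz":0.031,"gripper":0.05},
  {"wx":0,"wy":0,"wz":0,"dx":0,"dy":-0.0228,"dz":0.031,"gripper":0.05},
  {"wx":0,"wy":0,"wz":0,"dx":0,"dy":-0.0228,"dz":0.031,"gripper":0.05},
  {"wx":0,"wy":0,"wz":0,"dx":0,"dy":-0.0228,"dz":0.031,"gripper":0.05},
  {"wx":0,"wy":0,"wz":0,"dx":0,"dy":-0.0228,"dz":0.031,"gripper":0.05},
  {"wx":0,"wy":0,"wz":0,"dx":0,"dy":-0.0228,"dz":0.031,"gripper":0.05},
])

```text
time_s: 20.67
ee_pos: [0.5304, -0.0736, 0.1004]
ee_rot: [-2.824, 1.569, 1.921]
contact_force: [-0.1, -1.6, -0.0]
grip_width: 0.0118
```

```bash
python3 plan.py 0.515 -0.106 0.06 -87.9
```

```text
now 20.67 [ 0.5304 -0.0736  0.1004] zh -88.12 F [-0.1 -1.6 -0. ] w 0.0118 J6 1.3
d tool [ 0.0404 -0.0165  0.0319] d in goal frame [ 0.0404 -0.0166  0.0318] rot [-0.0038 -0.0013  0.0004] rows>= 1.3
```

arm_command([
  {"wx":0,"wy":0,"wz":0,"dx":0,"dy":-0.012,"dz":0.024,"gripper":0.05},
  {"wx":0,"wy":0,"wz":0,"dx":0.02,"dy":0,"dz":0,"gripper":0.05},
  {"wx":0,"wy":0,"wz":0,"dx":0.03,"dy":0,"dz":0,"gripper":0.05},
  {"wx":0,"wy":0,"wz":-0.006,"dx":0.03,"dy":0,"dz":0,"gripper":0.05},
  {"wx":0,"wy":0,"wz":0,"dx":0.005,"dy":0,"dz":0,"gripper":0.05},
  {"wx":0,"wy":0,"wz":0,"dx":0,"dy":0,"dz":0,"gripper":0.05},
])

```text
time_s: 21.17
ee_pos: [0.5166, -0.1085, 0.0176]
ee_rot: [0.239, 1.567, -1.309]
contact_force: [-0.5, 1.1, 0.8]
grip_width: 0.0119
```

```bash
python3 plan.py 0.518 -0.106 0.0116 -87.9; python3 - <<'E'
from h import *
f=snap("wrist","w24.png");a=cv2.imread("pics/w24.png");cv2.imwrite("pics/w24c.png",cv2.resize(a[90:250,190:390],None,fx=4,fy=4))
E
```

```text
now 21.17 [ 0.5166 -0.1085  0.0176] zh -88.67 F [-0.5  1.1  0.8] w 0.0119 J6 1.25
d tool [ 0.006   0.0015 -0.0024] d in goal frame [ 0.006   0.0015 -0.0024] rot [-0.0135  0.0041 -0.001 ] rows>= 0.2
```

```bash
python3 al.py w24.png -0.0339 314 52 279 329 382 329
```

```text
clip underside z 0.0518 pin [ 0.5974 -0.1046  0.061 ] bead mid [ 0.5628 -0.1074  0.0578] gap 0.0136 clip head 1.2
pin - beads in tool y,z mm [34.6 -2. ] ; bead->home travel y 43.6 zhead -88.66 xaxis [ 7.e-04 -4.e-03 -1.e+00] pos [ 0.5164 -0.1083  0.0179]
```

arm_command([
  {"wx":-0.0135,"wy":0.004,"wz":-0.002,"dx":0.006,"dy":0.002,"dz":-0.0014,"gripper":0.05},
  {"wx":0,"wy":0,"wz":0,"dx":0.001,"dy":0.006,"dz":0,"gripper":0.05},
  {"wx":0,"wy":0,"wz":0,"dx":0,"dy":0,"dz":0,"gripper":0.05},
])

```text
time_s: 21.47
ee_pos: [0.528, -0.1066, 0.0146]
ee_rot: [1.281, 1.567, -0.25]
contact_force: [0.7, 0.6, -0.5]
grip_width: 0.0117
```

```bash
python3 plan.py 0.525 -0.106 0.0116 -87.9; python3 - <<'E'
from h import *
f=snap("wrist","w25.png");a=cv2.imread("pics/w25.png");cv2.imwrite("pics/w25c.png",cv2.resize(a[90:250,190:390],None,fx=4,fy=4))
E
```

```text
now 21.47 [ 0.528  -0.1066  0.0146] zh -87.74 F [ 0.7  0.6 -0.5] w 0.0117 J6 1.24
d tool [ 0.003  -0.003  -0.0007] d in goal frame [ 0.003  -0.003  -0.0007] rot [ 0.0028  0.0011 -0.0036] rows>= 0.1
```

```bash
python3 al.py w25.png -0.0339 334 147 279 329 384 329
```

```text
clip underside z 0.0485 pin [ 0.5975 -0.1044  0.061 ] bead mid [ 0.574  -0.105   0.0545] gap 0.0139 clip head 2.2
pin - beads in tool y,z mm [23.5  0.3] ; bead->home travel y 32.5 zhead -87.73 xaxis [ 3.2e-03 -9.0e-04 -1.0e+00] pos [ 0.5276 -0.1065  0.0146]
```

arm_command([
  {"wx":0.003,"wy":0.001,"wz":-0.004,"dx":0.003,"dy":0,"dz":0,"gripper":0.05},
  {"wx":0,"wy":0,"wz":0,"dx":0,"dy":0,"dz":0,"gripper":0.05},
])

```text
time_s: 21.68
ee_pos: [0.5292, -0.1066, 0.013]
ee_rot: [1.018, 1.569, -0.515]
contact_force: [0.0, 0.1, -1.1]
grip_width: 0.0118
```

```bash
python3 plan.py 0.525 -0.106 0.0116 -87.9
```

```text
now 21.68 [ 0.5292 -0.1066  0.013 ] zh -87.87 F [ 0.   0.1 -1.1] w 0.0118 J6 1.24
d tool [ 0.0014 -0.0042 -0.0007] d in goal frame [ 0.0014 -0.0042 -0.0007] rot [ 0.0005  0.0008 -0.0013] rows>= 0.1
```

arm_command([
  {"wx":0,"wy":0.001,"wz":-0.001,"dx":0.001,"dy":0.005,"dz":0,"gripper":0.05},
  {"wx":0,"wy":0,"wz":0,"dx":0,"dy":0.004,"dz":0,"gripper":0.05},
  {"wx":0,"wy":0,"wz":0,"dx":0,"dy":0,"dz":0,"gripper":0.05},
])

```text
time_s: 21.93
ee_pos: [0.5398, -0.1063, 0.0129]
ee_rot: [1.491, 1.569, -0.042]
contact_force: [0.5, 0.6, 0.6]
grip_width: 0.0115
```

```bash
python3 plan.py 0.560 -0.106 0.0116 -87.9; python3 - <<'E'
from h import *
f=snap("wrist","w26.png");a=cv2.imread("pics/w26.png");cv2.imwrite("pics/w26c.png",cv2.resize(a[90:250,190:390],None,fx=4,fy=4))
E
```

```text
now 21.93 [ 0.5398 -0.1063  0.0129] zh -87.87 F [0.5 0.6 0.6] w 0.0115 J6 1.25
d tool [0.0013 0.0202 0.0005] d in goal frame [0.0013 0.0202 0.0005] rot [ 0.0006  0.0001 -0.0016] rows>= 0.5
```

arm_command([
  {"wx":0,"wy":0,"wz":-0.001,"dx":0.0016,"dy":0,"dz":0,"gripper":0.05},
  {"wx":0,"wy":0,"wz":0,"dx":0,"dy":0.006,"dz":0,"gripper":0.05},
  {"wx":0,"wy":0,"wz":0,"dx":0,"dy":0.006,"dz":0,"gripper":0.05},
])

```text
time_s: 22.23
ee_pos: [0.5492, -0.1057, 0.01]
ee_rot: [-1.693, 1.566, 3.057]
contact_force: [-3.3, -0.1, -0.5]
grip_width: 0.0116
```

```bash
python3 plan.py 0.560 -0.106 0.0116 -87.9
```

```text
now 22.23 [ 0.5492 -0.1057  0.01  ] zh -87.88 F [-3.3 -0.1 -0.5] w 0.0116 J6 1.25
d tool [-0.0017  0.0107  0.0007] d in goal frame [-0.0016  0.0107  0.0007] rot [ 0.0004 -0.0006  0.0048] rows>= 0.3
```

arm_command([
  {"wx":0,"wy":0,"wz":0.004,"dx":-0.001,"dy":0.007,"dz":0,"gripper":0.05},
  {"wx":0,"wy":0,"wz":0,"dx":0,"dy":0.007,"dz":0,"gripper":0.05},
])

```text
time_s: 22.4
ee_pos: [0.5607, -0.1052, 0.0099]
ee_rot: [-1.726, 1.563, 3.023]
contact_force: [-39.0, -3.1, 23.8]
grip_width: 0.0117
```

```bash
python3 plan.py 0.562 -0.106 0.0116 -87.9;python3 - <<'E'
from h import *
f=snap("wrist","w27.png");a=cv2.imread("pics/w27.png");cv2.imwrite("pics/w27c.png",cv2.resize(a[90:250,190:390],None,fx=4,fy=4))
E
```

```text
now 22.4 [ 0.5607 -0.1052  0.0099] zh -87.89 F [-39.   -3.1  23.8] w 0.0117 J6 1.26
d tool [-0.0017  0.0012  0.0009] d in goal frame [-0.0017  0.0013  0.0009] rot [ 0.0002 -0.0012  0.0077] rows>= 0.1
```

arm_command([
  {"wx":0,"wy":0,"wz":0,"dx":0,"dy":-0.0015,"dz":0,"gripper":0.05},
  {"wx":0,"wy":0,"wz":0,"dx":0,"dy":0,"dz":0,"gripper":0.28},
  {"wx":0,"wy":0,"wz":0,"dx":0,"dy":0,"dz":0,"gripper":0.28},
  {"wx":0,"wy":0,"wz":0,"dx":0,"dy":0,"dz":0,"gripper":0.28},
])

```text
time_s: 22.78
ee_pos: [0.5619, -0.1055, 0.0106]
ee_rot: [-1.675, 1.564, 3.074]
contact_force: [0.1, 0.5, 0.5]
grip_width: 0.0246
```

```bash
python3 plan.py 0.562 -0.106 0.0116 -87.9;python3 - <<'E'
from h import *
f=snap("wrist","w28.png");a=cv2.imread("pics/w28.png");cv2.imwrite("pics/w28c.png",cv2.resize(a[90:250,190:390],None,fx=4,fy=4))
E
```

```text
now 22.78 [ 0.5619 -0.1055  0.0106] zh -87.89 F [0.1 0.5 0.5] w 0.0246 J6 1.26
d tool [-0.001   0.0001  0.0005] d in goal frame [-0.001   0.0001  0.0005] rot [ 0.0002 -0.0007  0.007 ] rows>= 0.1
```

arm_command([
  {"wx":0,"wy":0,"wz":0,"dx":-0.03,"dy":0,"dz":0,"gripper":0.28},
  {"wx":0,"wy":0,"wz":0,"dx":-0.04,"dy":0,"dz":0,"gripper":0.28},
  {"wx":0,"wy":0,"wz":0,"dx":-0.04,"dy":0,"dz":0,"gripper":0.28},
  {"wx":-0.11,"wy":0,"wz":0,"dx":0,"dy":0,"dz":-0.035,"gripper":0.4},
  {"wx":-0.11,"wy":0,"wz":0,"dx":0,"dy":0,"dz":-0.035,"gripper":0.4},
  {"wx":-0.11,"wy":0,"wz":0,"dx":0,"dy":0.005,"dz":-0.035,"gripper":0.4},
  {"wx":-0.11,"wy":0,"wz":0,"dx":0,"dy":0.015,"dz":-0.035,"gripper":0.4},
  {"wx":-0.11,"wy":0,"wz":0,"dx":0,"dy":0.02,"dz":-0.03,"gripper":0.4},
])

```text
time_s: 23.5
ee_pos: [0.5596, 0.0726, 0.1283]
ee_rot: [1.992, 1.57, 1.016]
contact_force: [0.8, 0.2, 0.7]
grip_width: 0.0374
```

```bash
python3 plan.py 0.633 0.225 0.06 -13;python3 - <<'E'
from h import *
f=snap("wrist","w29.png")
E
```

```text
now 23.5 [0.5596 0.0726 0.1283] zh -55.93 F [0.8 0.2 0.7] w 0.0374 J6 1.01
d tool [ 0.0684  0.1462 -0.0851] d in goal frame [0.0683 0.165  0.0373] rot [-7.492e-01 -0.000e+00 -7.000e-04] rows>= 6.2
```

arm_command([
  {"wx":-0.112,"wy":0,"wz":0,"dx":0,"dy":0.02,"dz":-0.012,"gripper":0.4},
  {"wx":-0.112,"wy":0,"wz":0,"dx":0,"dy":0.02,"dz":-0.01,"gripper":0.4},
  {"wx":-0.112,"wy":0,"wz":0,"dx":0,"dy":0.02,"dz":-0.005,"gripper":0.4},
  {"wx":-0.112,"wy":0,"wz":0,"dx":0,"dy":0.02,"dz":0,"gripper":0.4},
  {"wx":-0.112,"wy":0,"wz":0,"dx":0,"dy":0.02,"dz":0,"gripper":0.4},
  {"wx":-0.112,"wy":0,"wz":0,"dx":0,"dy":0.02,"dz":0.005,"gripper":0.4},
  {"wx":-0.05,"wy":0,"wz":0,"dx":0,"dy":0.01,"dz":0.005,"gripper":0.4},
  {"wx":0,"wy":0,"wz":0,"dx":0,"dy":0,"dz":0,"gripper":0.4},
])

```text
time_s: 24.22
ee_pos: [0.6322, 0.2097, 0.1305]
ee_rot: [1.003, 1.561, 0.798]
contact_force: [0.5, 0.7, -0.2]
grip_width: 0.0372
```

```bash
python3 plan.py 0.633 0.237 0.04 -13;python3 - <<'E'
from h import *
f=snap("wrist","w30.png")
E
```

```text
now 24.22 [0.6322 0.2097 0.1305] zh -11.74 F [ 0.5  0.7 -0.2] w 0.0372 J6 0.44
d tool [ 0.0907  0.0261 -0.0053] d in goal frame [ 0.0905  0.0267 -0.0054] rot [ 0.0219  0.005  -0.008 ] rows>= 2.3
```

```bash
python3 - <<'E'
import cv2
a=cv2.imread("pics/w30.png");cv2.imwrite("pics/w30c.png",cv2.resize(a[110:190,205:295],None,fx=8,fy=8,interpolation=cv2.INTER_CUBIC))
E
python3 - <<'E'
from h import *
f=dict(np.load("pics/w30.png.npz"));C=lambda u,v:(205+u/8-.44,110+v/8-.44)
T=np.mean([ray(f,*C(*q),.031) for q in [(245,372),(300,430),(200,555),(138,495)]],0)
b=[ray(f,*C(*q),.006) for q in [(448,132),(535,208)]];B=(b[0]+b[1])/2;d=(B-T);e=b[0]-b[1]
print(T,B,np.linalg.norm(d[:2]),np.degrees(np.arctan2(d[1],d[0])),np.degrees(np.arctan2(e[1],e[0]))-90)
E
python3 plan.py 0.632 0.26 0.04 -50
```

```text
[0.59914495 0.24579706 0.031     ] [0.63805729 0.2721241  0.006     ] 0.04698172768938277 34.08121491686068 37.7036394818233
now 24.27 [0.6317 0.209  0.1304] zh -11.92 F [ 0.6 -1.  -0.8] w 0.0373 J6 0.45
d tool [ 0.0907  0.0493 -0.0106] d in goal frame [ 0.0904  0.033  -0.0389] rot [ 0.6646  0.0019 -0.0087] rows>= 5.5
```

```bash
python3 plan.py 0.599 0.246 0.04 -54
```

```text
now 24.27 [0.6317 0.209  0.1304] zh -11.92 F [ 0.6 -1.  -0.8] w 0.0373 J6 0.45
d tool [ 0.0904  0.0288 -0.04  ] d in goal frame [ 0.0904 -0.0047 -0.0491] rot [ 0.7344  0.0016 -0.0088] rows>= 6.1
```

arm_command([
  {"wx":0.112,"wy":0,"wz":0,"dx":0,"dy":0,"dz":0,"gripper":0.3},
  {"wx":0.112,"wy":0,"wz":0,"dx":0,"dy":0,"dz":0,"gripper":0.3},
  {"wx":0.112,"wy":0,"wz":-0.008,"dx":0,"dy":0,"dz":0,"gripper":0.3},
  {"wx":0.112,"wy":0,"wz":0,"dx":0,"dy":0,"dz":0,"gripper":0.3},
  {"wx":0.112,"wy":0,"wz":0,"dx":0,"dy":0,"dz":0,"gripper":0.3},
  {"wx":0.112,"wy":0,"wz":0,"dx":0.02,"dy":0,"dz":-0.02,"gripper":0.3},
  {"wx":0.04,"wy":0,"wz":0,"dx":0.02,"dy":0,"dz":-0.025,"gripper":0.3},
  {"wx":0,"wy":0,"wz":0,"dx":0,"dy":0,"dz":0,"gripper":0.3},
])

```text
time_s: 24.93
ee_pos: [0.6019, 0.2357, 0.0906]
ee_rot: [0.56, 1.566, -0.427]
contact_force: [-0.5, -1.2, -1.0]
grip_width: 0.0277
```

```bash
python3 plan.py 0.599 0.246 0.03 -54
```

```text
now 24.93 [0.6019 0.2357 0.0906] zh -56.5 F [-0.5 -1.2 -1. ] w 0.0277 J6 1.28
d tool [ 0.0606  0.0031 -0.0104] d in goal frame [ 0.0606  0.0037 -0.01  ] rot [-0.0436  0.0045 -0.0027] rows>= 1.5
```

arm_command([
  {"wx":-0.04,"wy":0.0045,"wz":-0.003,"dx":0,"dy":0.003,"dz":-0.01,"gripper":0.3},
  {"wx":0,"wy":0,"wz":0,"dx":0.025,"dy":0,"dz":0,"gripper":0.3},
  {"wx":0,"wy":0,"wz":0,"dx":0.02,"dy":0,"dz":0,"gripper":0.3},
  {"wx":0,"wy":0,"wz":0,"dx":0.005,"dy":0,"dz":0,"gripper":0.3},
  {"wx":0,"wy":0,"wz":0,"dx":0,"dy":0,"dz":0,"gripper":0.3},
])

```text
time_s: 25.35
ee_pos: [0.5999, 0.2448, 0.0432]
ee_rot: [1.254, 1.567, 0.313]
contact_force: [-0.6, 0.3, -0.3]
grip_width: 0.0278
```

```bash
python3 plan.py 0.599 0.246 0.01 -54;python3 - <<'E'
from h import *
f=snap("wrist","w31.png");a=cv2.imread("pics/w31.png");cv2.imwrite("pics/w31c.png",cv2.resize(a[130:280,180:380],None,fx=4,fy=4))
E
```

```text
now 25.35 [0.5999 0.2448 0.0432] zh -53.93 F [-0.6  0.3 -0.3] w 0.0278 J6 1.25
d tool [ 0.0332 -0.0001 -0.0015] d in goal frame [ 0.0332 -0.     -0.0015] rot [ 0.0013  0.001  -0.0032] rows>= 0.8
```

```bash
python3 tab.py w31.png 180 130 369 375; python3 - <<'E'
from h import *
f=dict(np.load("pics/w31.png.npz"));s,A=axes();C=lambda u,v:(180+u/4-.37,130+v/4-.37)
for q in [(225,228),(18,548)]: print((A.T@(ray(f,*C(*q),.028)-s["ee_pos"]))[1:].round(4))
E
```

```text
tab [0.5991 0.2455 0.031 ] tool d y,z [-0.5 -1.1] with bias z+1.4: 0.3 ee z 0.0437 xax [ 0.0036  0.0012 -1.    ]
[ 0.0262 -0.0268]
[-0.0364 -0.0685]
```

arm_command([
  {"wx":0,"wy":0.001,"wz":-0.003,"dx":0.015,"dy":0,"dz":0,"gripper":0.25},
  {"wx":0,"wy":0,"wz":-0.002,"dx":0.02,"dy":0,"dz":0,"gripper":0.25},
  {"wx":0,"wy":0,"wz":-0.002,"dx":0.02,"dy":0,"dz":0,"gripper":0.25},
  {"wx":0,"wy":0,"wz":0,"dx":0,"dy":0,"dz":0,"gripper":0.25},
])

```text
time_s: 25.73
ee_pos: [0.6058, 0.2454, -0.0075]
ee_rot: [1.062, 1.564, 0.12]
contact_force: [0.3, -0.5, -0.9]
grip_width: 0.0232
```

```bash
python3 plan.py 0.5993 0.2453 -0.035 -54;python3 - <<'E'
from h import *
f=snap("wrist","w32.png");a=cv2.imread("pics/w32.png");cv2.imwrite("pics/w32c.png",cv2.resize(a[130:280,180:380],None,fx=4,fy=4))
E
```

```text
now 25.73 [ 0.6058  0.2454 -0.0075] zh -53.93 F [ 0.3 -0.5 -0.9] w 0.0232 J6 1.25
d tool [ 0.0275 -0.0055 -0.0038] d in goal frame [ 0.0275 -0.0053 -0.0037] rot [ 0.0012  0.0033 -0.006 ] rows>= 0.7
```

arm_command([
  {"wx":0.008,"wy":0.003,"wz":-0.006,"dx":0,"dy":-0.006,"dz":-0.004,"gripper":0.25},
  {"wx":0,"wy":0,"wz":0,"dx":0.009,"dy":-0.001,"dz":-0.0005,"gripper":0.25},
  {"wx":0,"wy":0,"wz":-0.002,"dx":0.01,"dy":-0.001,"dz":-0.0005,"gripper":0.25},
  {"wx":0,"wy":0,"wz":-0.002,"dx":0.007,"dy":-0.001,"dz":0,"gripper":0.25},
  {"wx":0,"wy":0,"wz":0,"dx":0,"dy":0,"dz":0,"gripper":0.25},
])

```text
time_s: 26.2
ee_pos: [0.5998, 0.2456, -0.0278]
ee_rot: [1.004, 1.565, 0.053]
contact_force: [-0.4, -0.1, -1.2]
grip_width: 0.0235
```

```bash
python3 plan.py 0.5993 0.2453 -0.035 -54;python3 - <<'E'
from h import *
f=snap("wrist","w33.png");a=cv2.imread("pics/w33.png");cv2.imwrite("pics/w33c.png",cv2.resize(a[130:280,180:380],None,fx=4,fy=4))
E
```

```text
now 26.2 [ 0.5998  0.2456 -0.0278] zh -54.44 F [-0.4 -0.1 -1.2] w 0.0235 J6 1.26
d tool [ 0.0072 -0.0006 -0.0001] d in goal frame [ 0.0072 -0.0005 -0.0001] rot [-0.0078  0.003  -0.0047] rows>= 0.2
```

Centred; down the last 7 mm and close.

arm_command([
  {"wx":0.01,"wy":0.003,"wz":-0.005,"dx":0.007,"dy":-0.001,"dz":0,"gripper":0.25},
  {"wx":0,"wy":0,"wz":0,"dx":0.001,"dy":0,"dz":0,"gripper":0.25},
  {"wx":0,"wy":0,"wz":0,"dx":0,"dy":0,"dz":0,"gripper":0.05},
  {"wx":0,"wy":0,"wz":0,"dx":0,"dy":0,"dz":0,"gripper":0.05},
  {"wx":0,"wy":0,"wz":0,"dx":0,"dy":0,"dz":0,"gripper":0.05},
  {"wx":0,"wy":0,"wz":0,"dx":0,"dy":0,"dz":0,"gripper":0.05},
  {"wx":0,"wy":0,"wz":0,"dx":0,"dy":0,"dz":0,"gripper":0.05},
], squeeze=40)

```text
time_s: 26.83
ee_pos: [0.6001, 0.2453, -0.0352]
ee_rot: [1.387, 1.57, 0.426]
contact_force: [0.5, -0.6, -0.5]
grip_width: 0.0119
```

```bash
python3 st.py; python3 plan.py 0.517 -0.156 0.05 -87.9
```

```text
26.8333 [ 0.6001  0.2453 -0.0352] zhead -55.08 xaxis [ 8.e-04  3.e-04 -1.e+00] F [ 0.5 -0.6 -0.5] w 0.0119 q [0.31 0.44 1.52 0.   1.17 1.27]
now 26.83 [ 0.6001  0.2453 -0.0352] zh -55.08 F [ 0.5 -0.6 -0.5] w 0.0119 J6 1.27
d tool [-0.0854 -0.2977  0.2815] d in goal frame [-0.0852 -0.0977  0.398 ] rot [ 5.728e-01 -1.000e-04 -8.000e-04] rows>= 10.2
```

arm_command([
  {"wx":0,"wy":0,"wz":0,"dx":-0.03,"dy":0,"dz":0,"gripper":0.05},
  {"wx":0,"wy":0,"wz":0,"dx":-0.04,"dy":0,"dz":0,"gripper":0.05},
  {"wx":0,"wy":0,"wz":0,"dx":-0.04,"dy":0,"dz":0,"gripper":0.05},
  {"wx":0.115,"wy":0,"wz":0,"dx":-0.035,"dy":0,"dz":0,"gripper":0.05},
  {"wx":0.115,"wy":0,"wz":0,"dx":0,"dy":0,"dz":0,"gripper":0.05},
  {"wx":0.115,"wy":0,"wz":0,"dx":0,"dy":0,"dz":0,"gripper":0.05},
  {"wx":0.115,"wy":0,"wz":0,"dx":0,"dy":0,"dz":0,"gripper":0.05},
  {"wx":0.11,"wy":0,"wz":0,"dx":0,"dy":0,"dz":0,"gripper":0.05},
])

```text
time_s: 27.5
ee_pos: [0.599, 0.245, 0.1175]
ee_rot: [2.227, 1.571, 0.676]
contact_force: [0.1, 0.2, -1.0]
grip_width: 0.0119
```

arm_command([
  {"wx":0,"wy":0,"wz":0,"dx":0,"dy":-0.006,"dz":0.039,"gripper":0.05},
  {"wx":0,"wy":0,"wz":0,"dx":0,"dy":-0.006,"dz":0.039,"gripper":0.05},
  {"wx":0,"wy":0,"wz":0,"dx":0,"dy":-0.006,"dz":0.039,"gripper":0.05},
  {"wx":0,"wy":0,"wz":0,"dx":0,"dy":-0.006,"dz":0.039,"gripper":0.05},
  {"wx":0,"wy":0,"wz":0,"dx":0,"dy":-0.01,"dz":0.039,"gripper":0.05},
  {"wx":0,"wy":0,"wz":0,"dx":0,"dy":-0.012,"dz":0.039,"gripper":0.05},
  {"wx":0,"wy":0,"wz":0,"dx":0,"dy":-0.012,"dz":0.039,"gripper":0.05},
  {"wx":0,"wy":0,"wz":0,"dx":0,"dy":-0.012,"dz":0.039,"gripper":0.05},
])

```text
time_s: 28.17
ee_pos: [0.5334, -0.0683, 0.1191]
ee_rot: [1.943, 1.562, 0.393]
contact_force: [1.1, -0.9, -0.9]
grip_width: 0.0116
```

```bash
python3 plan.py 0.517 -0.156 0.05 -87.9
```

```text
now 28.17 [ 0.5334 -0.0683  0.1191] zh -88.8 F [ 1.1 -0.9 -0.9] w 0.0116 J6 1.32
d tool [ 0.0686 -0.0188  0.0876] d in goal frame [ 0.0691 -0.0196  0.0871] rot [-0.0157 -0.0031 -0.0081] rows>= 2.8
```

arm_command([
  {"wx":-0.015,"wy":-0.003,"wz":-0.008,"dx":0,"dy":-0.008,"dz":0.033,"gripper":0.05},
  {"wx":0,"wy":0,"wz":0,"dx":0.0,"dy":-0.008,"dz":0.033,"gripper":0.05},
  {"wx":0,"wy":0,"wz":0,"dx":0.025,"dy":-0.004,"dz":0.01,"gripper":0.05},
  {"wx":0,"wy":0,"wz":-0.003,"dx":0.03,"dy":-0.003,"dz":0,"gripper":0.05},
  {"wx":0,"wy":0,"wz":-0.003,"dx":0.03,"dy":-0.003,"dz":0,"gripper":0.05},
  {"wx":0,"wy":0,"wz":-0.003,"dx":0.02,"dy":-0.003,"dz":0,"gripper":0.05},
  {"wx":0,"wy":0,"wz":0,"dx":0,"dy":0,"dz":0,"gripper":0.05},
  {"wx":0,"wy":0,"wz":0,"dx":0,"dy":0,"dz":0,"gripper":0.05},
])

```text
time_s: 28.83
ee_pos: [0.505, -0.1614, 0.0161]
ee_rot: [0.04, 1.563, -1.506]
contact_force: [0.5, 0.2, -0.1]
grip_width: 0.0117
```

```bash
python3 plan.py 0.520 -0.156 0.0105 -87.9; python3 - <<'E'
from h import *
f=snap("wrist","w34.png");a=cv2.imread("pics/w34.png");cv2.imwrite("pics/w34c.png",cv2.resize(a[90:250,190:390],None,fx=4,fy=4))
E
```

```text
now 28.83 [ 0.505  -0.1614  0.0161] zh -88.57 F [ 0.5  0.2 -0.1] w 0.0117 J6 1.15
d tool [ 0.0056  0.0151 -0.005 ] d in goal frame [ 0.0056  0.0152 -0.0048] rot [-0.0117  0.0075 -0.0003] rows>= 0.4
```

arm_command([
  {"wx":-0.0117,"wy":0.0075,"wz":0,"dx":0.005,"dy":0.008,"dz":-0.004,"gripper":0.05},
  {"wx":0,"wy":0,"wz":0,"dx":0.001,"dy":0.009,"dz":0,"gripper":0.05},
  {"wx":0,"wy":0,"wz":0,"dx":0,"dy":0,"dz":0,"gripper":0.05},
])

```text
time_s: 29.13
ee_pos: [0.5258, -0.1573, 0.0151]
ee_rot: [1.19, 1.564, -0.343]
contact_force: [0.6, 0.8, -0.4]
grip_width: 0.0117
```

```bash
python3 plan.py 0.520 -0.156 0.0105 -87.9; python3 - <<'E'
from h import *
f=snap("wrist","w35.png");a=cv2.imread("pics/w35.png");cv2.imwrite("pics/w35c.png",cv2.resize(a[90:250,190:390],None,fx=4,fy=4))
E
```

```text
now 29.13 [ 0.5258 -0.1573  0.0151] zh -87.84 F [ 0.6  0.8 -0.4] w 0.0117 J6 1.15
d tool [ 0.0046 -0.0058 -0.0015] d in goal frame [ 0.0046 -0.0058 -0.0015] rot [ 0.001   0.0024 -0.0059] rows>= 0.2
```

```bash
python3 al.py w35.png -0.0352 330 110 278 329 384 329
```

```text
clip underside z 0.0505 pin [ 0.5996 -0.1545  0.061 ] bead mid [ 0.5719 -0.1557  0.0565] gap 0.0139 clip head 2.1
pin - beads in tool y,z mm [27.7 -0.1] ; bead->home travel y 36.7 zhead -87.83 xaxis [ 0.0058 -0.0021 -1.    ] pos [ 0.5254 -0.1573  0.0153]
```

arm_command([
  {"wx":0.001,"wy":0.0025,"wz":-0.006,"dx":0.0045,"dy":0,"dz":0,"gripper":0.05},
  {"wx":0,"wy":0,"wz":0,"dx":0,"dy":0,"dz":0,"gripper":0.05},
])

```text
time_s: 29.35
ee_pos: [0.527, -0.1576, 0.0126]
ee_rot: [0.973, 1.569, -0.561]
contact_force: [-0.7, 0.6, -0.7]
grip_width: 0.0116
```

```bash
python3 plan.py 0.520 -0.156 0.0105 -87.9; python3 - <<'E'
from h import *
f=snap("wrist","w36.png");a=cv2.imread("pics/w36.png");cv2.imwrite("pics/w36c.png",cv2.resize(a[90:250,190:390],None,fx=4,fy=4))
E
```

```text
now 29.35 [ 0.527  -0.1576  0.0126] zh -87.86 F [-0.7  0.6 -0.7] w 0.0116 J6 1.15
d tool [ 0.0021 -0.0069 -0.0019] d in goal frame [ 0.0021 -0.0069 -0.0019] rot [ 0.0008  0.0012 -0.0018] rows>= 0.2
```

arm_command([
  {"wx":0,"wy":0.001,"wz":-0.002,"dx":0.0022,"dy":0,"dz":-0.0006,"gripper":0.05},
  {"wx":0,"wy":0,"wz":0,"dx":0,"dy":0.006,"dz":0,"gripper":0.05},
  {"wx":0,"wy":0,"wz":0,"dx":0,"dy":0.006,"dz":0,"gripper":0.05},
  {"wx":0,"wy":0,"wz":0,"dx":0,"dy":0,"dz":0,"gripper":0.05},
])

```text
time_s: 29.73
ee_pos: [0.5401, -0.1569, 0.0112]
ee_rot: [0.735, 1.57, -0.799]
contact_force: [-0.3, -0.4, 0.4]
grip_width: 0.0119
```

```bash
python3 plan.py 0.562 -0.156 0.0105 -87.9; python3 - <<'E'
from h import *
f=snap("wrist","w37.png");a=cv2.imread("pics/w37.png");cv2.imwrite("pics/w37c.png",cv2.resize(a[90:250,190:390],None,fx=4,fy=4))
E
```

```text
now 29.73 [ 0.5401 -0.1569  0.0112] zh -87.89 F [-0.3 -0.4  0.4] w 0.0119 J6 1.16
d tool [ 0.0007  0.022  -0.0001] d in goal frame [ 0.0007  0.022  -0.0001] rot [ 0.0001  0.0008 -0.0007] rows>= 0.5
```

arm_command([
  {"wx":0,"wy":0,"wz":0,"dx":0.0006,"dy":0.004,"dz":-0.0003,"gripper":0.05},
  {"wx":0,"wy":0,"wz":0,"dx":0,"dy":0.006,"dz":0,"gripper":0.05},
  {"wx":0,"wy":0,"wz":0,"dx":0,"dy":0.006,"dz":0,"gripper":0.05},
])

```text
time_s: 30.03
ee_pos: [0.5529, -0.1556, 0.009]
ee_rot: [-1.649, 1.564, 3.1]
contact_force: [-4.9, -0.6, -0.2]
grip_width: 0.0115
```

```bash
python3 plan.py 0.562 -0.156 0.0105 -87.9
```

```text
now 30.03 [ 0.5529 -0.1556  0.009 ] zh -87.9 F [-4.9 -0.6 -0.2] w 0.0115 J6 1.17
d tool [-0.0016  0.0091  0.0007] d in goal frame [-0.0015  0.0091  0.0007] rot [ 0.0001 -0.0005  0.0067] rows>= 0.2
```

arm_command([
  {"wx":0,"wy":0,"wz":0.004,"dx":-0.001,"dy":0.006,"dz":0,"gripper":0.05},
  {"wx":0,"wy":0,"wz":0,"dx":0,"dy":0.003,"dz":0,"gripper":0.05},
])

```text
time_s: 30.2
ee_pos: [0.5619, -0.1552, 0.0093]
ee_rot: [-1.751, 1.566, 2.998]
contact_force: [-15.0, -1.4, 8.0]
grip_width: 0.0118
```

```bash
python3 plan.py 0.562 -0.156 0.0105 -87.9;python3 - <<'E'
from h import *
f=snap("wrist","w38.png");a=cv2.imread("pics/w38.png");cv2.imwrite("pics/w38c.png",cv2.resize(a[90:250,190:390],None,fx=4,fy=4))
E
```

```text
now 30.2 [ 0.5619 -0.1552  0.0093] zh -87.9 F [-15.   -1.4   8. ] w 0.0118 J6 1.18
d tool [-0.0012  0.      0.0008] d in goal frame [-0.0012  0.      0.0008] rot [ 0.     -0.0009  0.0047] rows>= 0.0
```

arm_command([
  {"wx":0,"wy":0,"wz":0,"dx":0,"dy":-0.001,"dz":0,"gripper":0.28},
  {"wx":0,"wy":0,"wz":0,"dx":0,"dy":0,"dz":0,"gripper":0.28},
  {"wx":0,"wy":0,"wz":0,"dx":0,"dy":0,"dz":0,"gripper":0.28},
  {"wx":0,"wy":0,"wz":0,"dx":-0.025,"dy":0,"dz":0,"gripper":0.28},
  {"wx":0,"wy":0,"wz":0,"dx":-0.035,"dy":0,"dz":0,"gripper":0.28},
  {"wx":0,"wy":0,"wz":0,"dx":-0.04,"dy":0,"dz":0,"gripper":0.28},
  {"wx":0,"wy":0,"wz":0,"dx":0,"dy":0,"dz":0,"gripper":0},
])

```text
time_s: 30.83
ee_pos: [0.5605, -0.1541, 0.1102]
ee_rot: [-1.97, 1.562, 2.779]
contact_force: [1.8, -0.9, 1.6]
grip_width: 0.023
```

```bash
python3 plan.py 0.6167 -0.2926 0.06 -87.9;python3 - <<'E'
from h import *
f=snap("wrist","w39.png")
E
```

```text
now 30.83 [ 0.5605 -0.1541  0.1102] zh -87.88 F [ 1.8 -0.9  1.6] w 0.023 J6 1.18
d tool [0.0493 0.0514 0.1406] d in goal frame [0.0502 0.051  0.1404] rot [ 0.0003 -0.0034  0.008 ] rows>= 3.8
```

```bash
python3 - <<'E'
from h import *
f=dict(np.load("pics/w39.png.npz"))
print("knob",ray(f,92,104,.086).round(4),"pad",ray(f,457,149,.072).round(4), w(f,457,149).round(4))
a=cv2.imread("pics/w39.png");cv2.imwrite("pics/w39c.png",cv2.resize(a[50:240,60:340],None,fx=2.8,fy=2.8,interpolation=cv2.INTER_CUBIC))
E
```

```text
knob [ 0.6384 -0.0266  0.086 ] pad [ 0.6158 -0.2925  0.072 ] [ 0.6158 -0.2924  0.0722]
```

arm_command([
  {"wx":0,"wy":-0.003,"wz":0.008,"dx":0,"dy":0.012,"dz":0.034,"gripper":0},
  {"wx":0,"wy":0,"wz":0,"dx":0,"dy":0.013,"dz":0.036,"gripper":0},
  {"wx":0,"wy":0,"wz":0,"dx":0,"dy":0.013,"dz":0.036,"gripper":0},
  {"wx":0,"wy":0,"wz":0,"dx":0.01,"dy":0.012,"dz":0.03,"gripper":0},
  {"wx":0,"wy":0,"wz":0,"dx":0.025,"dy":0,"dz":0.005,"gripper":0},
  {"wx":0,"wy":0,"wz":0,"dx":0.01,"dy":0,"dz":0,"gripper":0},
  {"wx":0,"wy":0,"wz":0,"dx":0,"dy":0,"dz":0,"gripper":0},
])

```text
time_s: 31.47
ee_pos: [0.6176, -0.2974, 0.058]
ee_rot: [1.69, 1.568, 0.159]
contact_force: [0.3, -0.1, -0.6]
grip_width: 0.0003
```

```bash
python3 plan.py 0.6158 -0.2925 0.032 -87.9
```

```text
now 31.47 [ 0.6176 -0.2974  0.058 ] zh -87.72 F [ 0.3 -0.1 -0.6] w 0.0003 J6 1.01
d tool [ 0.026  -0.0017 -0.005 ] d in goal frame [ 0.026  -0.0017 -0.005 ] rot [ 0.0031 -0.0003 -0.0023] rows>= 0.6
```

arm_command([
  {"wx":0.003,"wy":0,"wz":-0.002,"dx":0.008,"dy":-0.002,"dz":-0.003,"gripper":0},
  {"wx":0,"wy":0,"wz":0,"dx":0.009,"dy":-0.001,"dz":0,"gripper":0},
  {"wx":0,"wy":0,"wz":0,"dx":0.006,"dy":-0.001,"dz":0,"gripper":0},
  {"wx":0,"wy":0,"wz":0,"dx":0.004,"dy":0,"dz":0,"gripper":0},
])

```text
time_s: 31.8
ee_pos: [0.6133, -0.2925, 0.031]
ee_rot: [0.535, 1.569, -0.997]
contact_force: [-5.2, -6.6, 13.6]
grip_width: 0.0003
```

```bash
python3 plan.py 0.6158 -0.2945 0.020 -87.9
```

```text
now 31.8 [ 0.6133 -0.2925  0.031 ] zh -87.79 F [-5.2 -6.6 13.6] w 0.0003 J6 1.01
d tool [0.011  0.0024 0.0021] d in goal frame [0.011  0.0024 0.0021] rot [ 0.0019  0.0016 -0.001 ] rows>= 0.3
```

arm_command([
  {"wx":0,"wy":0,"wz":0,"dx":0.004,"dy":0.001,"dz":0.001,"gripper":0},
  {"wx":0,"wy":0,"wz":0,"dx":0.004,"dy":0,"dz":0.001,"gripper":0},
])

```text
time_s: 31.97
ee_pos: [0.6145, -0.2947, 0.0261]
ee_rot: [0.396, 1.566, -1.134]
contact_force: [-3.2, 1.8, 5.5]
grip_width: 0.0008
```

```bash
python3 plan.py 0.6158 -0.2945 0.020 -87.9
```

```text
now 31.97 [ 0.6145 -0.2947  0.0261] zh -87.69 F [-3.2  1.8  5.5] w 0.0008 J6 1.01
d tool [ 0.0061  0.0013 -0.0001] d in goal frame [ 0.0061  0.0013 -0.0001] rot [ 0.0036  0.0048 -0.002 ] rows>= 0.2
```

arm_command([
  {"wx":0,"wy":0.004,"wz":-0.002,"dx":0.005,"dy":0,"dz":0,"gripper":0},
  {"wx":0,"wy":0,"wz":0,"dx":0.004,"dy":0,"dz":0,"gripper":0},
])

```text
time_s: 32.13
ee_pos: [0.6152, -0.2955, 0.0216]
ee_rot: [0.39, 1.566, -1.14]
contact_force: [-12.6, 4.2, 27.2]
grip_width: 0.0004
```

```bash
python3 plan.py 0.6158 -0.2945 0.020 -87.9;python3 - <<'E'
from h import *
f=snap("wrist","w40.png")
E
```

```text
now 32.13 [ 0.6152 -0.2955  0.0216] zh -87.61 F [-12.6   4.2  27.2] w 0.0004 J6 1.01
d tool [ 0.0016  0.0007 -0.001 ] d in goal frame [ 0.0016  0.0007 -0.001 ] rot [ 0.0051  0.0047 -0.0019] rows>= 0.1
```

arm_command([
  {"wx":0,"wy":0,"wz":0,"dx":-0.0005,"dy":0,"dz":0,"gripper":0},
  {"wx":0,"wy":0,"wz":0,"dx":0,"dy":0,"dz":0,"gripper":0},
  {"wx":0,"wy":0,"wz":0,"dx":0,"dy":0,"dz":0,"gripper":0},
  {"wx":0,"wy":0,"wz":0,"dx":0,"dy":0,"dz":0,"gripper":0},
  {"wx":0,"wy":0,"wz":0,"dx":0,"dy":0,"dz":0,"gripper":0},
  {"wx":0,"wy":0,"wz":0,"dx":0,"dy":0,"dz":0,"gripper":0},
  {"wx":0,"wy":0,"wz":0,"dx":0,"dy":0,"dz":0,"gripper":0},
])

```text
time_s: 32.77
ee_pos: [0.6171, -0.2935, 0.0326]
ee_rot: [0.604, 1.557, -0.919]
contact_force: [-3.4, 0.6, 4.2]
grip_width: 0.0005
```

```bash
python3 plan.py 0.6158 -0.2945 0.020 -87.9;python3 - <<'E'
from h import *
f=snap("wrist","w41.png")
E
```

```text
now 32.77 [ 0.6171 -0.2935  0.0326] zh -87.3 F [-3.4  0.6  4.2] w 0.0005 J6 1.01
d tool [ 0.0126 -0.0015  0.0008] d in goal frame [ 0.0126 -0.0014  0.0009] rot [ 0.0105  0.0111 -0.0078] rows>= 0.3
```

arm_command([
  {"wx":0.01,"wy":0.011,"wz":-0.008,"dx":-0.03,"dy":0,"dz":0,"gripper":0},
  {"wx":0,"wy":0,"wz":0,"dx":-0.04,"dy":0,"dz":-0.01,"gripper":0},
  {"wx":0,"wy":0,"wz":0,"dx":-0.03,"dy":-0.01,"dz":-0.038,"gripper":0},
  {"wx":0,"wy":0,"wz":0,"dx":0,"dy":-0.01,"dz":-0.038,"gripper":0},
  {"wx":0,"wy":0,"wz":0,"dx":0,"dy":-0.01,"dz":-0.038,"gripper":0},
])

```text
time_s: 33.23
ee_pos: [0.5835, -0.1771, 0.1282]
ee_rot: [-2.517, 1.568, 2.224]
contact_force: [1.1, 0.5, -0.4]
grip_width: 0.0003
```

```bash
python3 st.py;python3 - <<'E'
from h import *
f=snap("wrist","w42.png")
a=cv2.imread("pics/w42.png");cv2.imwrite("pics/w42c.png",cv2.resize(a[60:250,150:450],None,fx=2.6,fy=2.6,interpolation=cv2.INTER_CUBIC))
E
```

```text
33.2333 [ 0.5835 -0.1771  0.1282] zhead -88.34 xaxis [-0.0019  0.0025 -1.    ] F [ 1.1  0.5 -0.4] w 0.0003 q [-0.38  0.19  1.52  0.    1.44  1.16]
```

```bash
python3 - <<'E'
from h import *
f=dict(np.load("pics/w42.png.npz"));th=np.radians(2.1);M=np.array([[np.cos(th),-np.sin(th)],[np.sin(th),np.cos(th)]]);o=np.array([.5967,-.1032])
g=dict(np.load("pics/w39.png.npz"))
for n,ff,u,v in [("now",f,284,165),("before",g,296,145)]:
    p=w(ff,u,v); print(n,p.round(4),(M.T@(p[:2]-o)).round(4))
E
python3 plan.py 0.639 -0.055 0.08 -88
```

```text
now [ 0.6129 -0.1876  0.0302] [ 0.0131 -0.0849]
before [ 0.6105 -0.1733  0.0302] [ 0.0112 -0.0706]
now 33.28 [ 0.5822 -0.1699  0.1282] zh -88.13 F [4.8 3.6 0.6] w 0.0001 J6 1.17
d tool [ 0.0487  0.0606 -0.1127] d in goal frame [ 0.0482  0.0608 -0.1129] rot [-0.0023 -0.0066  0.003 ] rows>= 3.3
```

arm_command([
  {"wx":0,"wy":-0.006,"wz":0.003,"dx":0,"dy":0.018,"dz":-0.033,"gripper":0},
  {"wx":0,"wy":0,"wz":0,"dx":0,"dy":0.018,"dz":-0.033,"gripper":0},
  {"wx":0,"wy":0,"wz":0,"dx":0,"dy":0.018,"dz":-0.033,"gripper":0},
  {"wx":0,"wy":0,"wz":0,"dx":0.015,"dy":0.006,"dz":-0.008,"gripper":0},
  {"wx":0,"wy":0,"wz":0,"dx":0.025,"dy":0,"dz":0,"gripper":0},
  {"wx":0,"wy":0,"wz":0,"dx":0,"dy":0,"dz":0,"gripper":0},
])

```text
time_s: 33.78
ee_pos: [0.641, -0.0534, 0.0875]
ee_rot: [1.699, 1.563, 0.165]
contact_force: [-1.0, -0.1, -2.1]
grip_width: 0.0004
```

```bash
python3 plan.py 0.638 -0.058 0.036 -88;python3 - <<'E'
from h import *
f=snap("wrist","w43.png")
E
```

```text
now 33.78 [ 0.641  -0.0534  0.0875] zh -87.89 F [-1.  -0.1 -2.1] w 0.0004 J6 1.37
d tool [ 0.0514 -0.0035  0.0045] d in goal frame [ 0.0515 -0.0031  0.0045] rot [ 0.0019 -0.001  -0.0075] rows>= 1.3
```

arm_command([
  {"wx":0.002,"wy":0,"wz":-0.007,"dx":0.01,"dy":-0.004,"dz":0.006,"gripper":0},
  {"wx":0,"wy":0,"wz":-0.001,"dx":0.015,"dy":-0.002,"dz":0,"gripper":0},
  {"wx":0,"wy":0,"wz":-0.001,"dx":0.018,"dy":-0.002,"dz":0,"gripper":0},
  {"wx":0,"wy":0,"wz":-0.001,"dx":0.01,"dy":-0.001,"dz":0,"gripper":0},
  {"wx":0,"wy":0,"wz":0,"dx":0,"dy":0,"dz":0,"gripper":0},
])

```text
time_s: 34.25
ee_pos: [0.6343, -0.0662, 0.0382]
ee_rot: [1.131, 1.567, -0.41]
contact_force: [0.4, -1.3, -0.1]
grip_width: 0.0009
```

```bash
python3 plan.py 0.638 -0.02 0.034 -88
```

```text
now 34.25 [ 0.6343 -0.0662  0.0382] zh -88.26 F [ 0.4 -1.3 -0.1] w 0.0009 J6 1.36
d tool [ 0.0041  0.005  -0.0461] d in goal frame [ 0.0042  0.0053 -0.0461] rot [-0.0046  0.0016 -0.0034] rows>= 1.1
```

arm_command([
  {"wx":-0.004,"wy":0.001,"wz":-0.003,"dx":0.003,"dy":0.003,"dz":-0.012,"gripper":0},
  {"wx":0,"wy":0,"wz":0,"dx":0.001,"dy":0.001,"dz":-0.014,"gripper":0},
  {"wx":0,"wy":0,"wz":0,"dx":0.001,"dy":0,"dz":-0.014,"gripper":0},
  {"wx":0,"wy":0,"wz":0,"dx":0.001,"dy":0,"dz":-0.014,"gripper":0},
])

```text
time_s: 34.58
ee_pos: [0.639, -0.0142, 0.0354]
ee_rot: [0.887, 1.565, -0.656]
contact_force: [-0.3, -2.5, 1.4]
grip_width: 0.0003
```

```bash
python3 plan.py 0.638 0.02 0.034 -88;python3 - <<'E'
from h import *
f=snap("wrist","w44.png")
E
```

```text
now 34.58 [ 0.639  -0.0142  0.0354] zh -88.42 F [-0.3 -2.5  1.4] w 0.0003 J6 1.44
d tool [ 0.0013 -0.     -0.0343] d in goal frame [ 0.0014  0.0002 -0.0343] rot [-0.0073  0.0035 -0.0043] rows>= 0.8
```

Lever moving. Keep pushing outward.

arm_command([
  {"wx":-0.007,"wy":0.003,"wz":-0.004,"dx":0.001,"dy":0,"dz":-0.012,"gripper":0},
  {"wx":0,"wy":0,"wz":0,"dx":0.001,"dy":0,"dz":-0.012,"gripper":0},
  {"wx":0,"wy":0,"wz":0,"dx":0.001,"dy":0,"dz":-0.008,"gripper":0},
])

```text
time_s: 34.88
ee_pos: [0.6386, 0.0193, 0.0339]
ee_rot: [0.205, 1.562, -1.327]
contact_force: [-2.9, -52.8, 6.1]
grip_width: 0.0003
```

```bash
python3 plan.py 0.638 0.03 0.034 -88
```

```text
now 34.88 [0.6386 0.0193 0.0339] zh -87.74 F [ -2.9 -52.8   6.1] w 0.0003 J6 1.49
d tool [-0.0002 -0.0002 -0.0107] d in goal frame [-0.0001 -0.0003 -0.0107] rot [ 0.0045  0.0089 -0.0019] rows>= 0.3
```

arm_command([
  {"wx":0,"wy":0,"wz":0,"dx":0,"dy":0,"dz":0.015,"gripper":0},
  {"wx":0,"wy":0.009,"wz":0,"dx":-0.035,"dy":0,"dz":0.005,"gripper":0},
  {"wx":0,"wy":0,"wz":0,"dx":-0.04,"dy":-0.01,"dz":0.01,"gripper":0.4},
  {"wx":0,"wy":0,"wz":0,"dx":-0.02,"dy":-0.02,"dz":0.03,"gripper":0.4},
  {"wx":0,"wy":0,"wz":0,"dx":0,"dy":-0.01,"dz":0.03,"gripper":0.4},
  {"wx":0,"wy":0,"wz":0,"dx":0,"dy":0,"dz":0,"gripper":0.4},
])

```text
time_s: 35.38
ee_pos: [0.6003, -0.0668, 0.1319]
ee_rot: [-0.691, 1.568, -2.213]
contact_force: [-0.6, -0.8, -1.4]
grip_width: 0.0225
```

```bash
python3 st.py;python3 - <<'E'
from h import *
f=snap("wrist","w45.png")
a=cv2.imread("pics/w45.png");cv2.imwrite("pics/w45c.png",cv2.resize(a[80:260,130:450],None,fx=2.5,fy=2.5,interpolation=cv2.INTER_CUBIC))
E
```

```text
35.3833 [ 0.6003 -0.0668  0.1319] zhead -87.17 xaxis [-0.0014 -0.0019 -1.    ] F [-0.6 -0.8 -1.4] w 0.0225 q [-0.19  0.17  1.53 -0.    1.44  1.33]
```

```bash
python3 - <<'E'
from h import *
f=dict(np.load("pics/w45.png.npz"));th=np.radians(2.1);M=np.array([[np.cos(th),-np.sin(th)],[np.sin(th),np.cos(th)]]);o=np.array([.5967,-.1032])
for n,u,v,z in [("knob",141,160,.084),("ribL",284,153,.073),("ribR",353,154,.073)]:
    p=ray(f,u,v,z);print(n,p.round(4),(M.T@(p[:2]-o)).round(4))
snap("top","t45.png")
E
```

```text
knob [0.6358 0.0397 0.084 ] [0.0443 0.1414]
ribL [ 0.6457 -0.0746  0.073 ] [0.05   0.0268]
ribR [ 0.6476 -0.1319  0.073 ] [ 0.0499 -0.0306]
```

arm_command([
  {"wx":-0.118,"wy":0,"wz":0,"dx":0,"dy":0,"dz":0,"gripper":0.3},
  {"wx":-0.118,"wy":0,"wz":0,"dx":0,"dy":0,"dz":0,"gripper":0.3},
  {"wx":-0.118,"wy":0,"wz":0,"dx":0,"dy":0,"dz":0,"gripper":0.3},
  {"wx":-0.118,"wy":0,"wz":0,"dx":0,"dy":0,"dz":0,"gripper":0.3},
  {"wx":-0.118,"wy":0,"wz":0,"dx":0,"dy":0,"dz":0,"gripper":0.3},
  {"wx":-0.118,"wy":0,"wz":0,"dx":0,"dy":0,"dz":0,"gripper":0.3},
  {"wx":-0.118,"wy":0,"wz":0,"dx":0,"dy":0,"dz":0,"gripper":0.3},
  {"wx":-0.118,"wy":0,"wz":0,"dx":0,"dy":0,"dz":0,"gripper":0.3},
])

```text
time_s: 36.15
ee_pos: [0.6, -0.0467, 0.1229]
ee_rot: [3.018, 1.556, 2.488]
contact_force: [0.4, 0.9, 0.3]
grip_width: 0.0282
```

arm_command([
  {"wx":-0.118,"wy":0,"wz":0,"dx":0,"dy":0,"dz":0,"gripper":0.3},
  {"wx":-0.118,"wy":0,"wz":0,"dx":0,"dy":0,"dz":0,"gripper":0.3},
  {"wx":-0.118,"wy":0,"wz":0,"dx":0,"dy":0,"dz":0,"gripper":0.3},
  {"wx":-0.118,"wy":0,"wz":0,"dx":0,"dy":0,"dz":0,"gripper":0.3},
  {"wx":-0.1,"wy":0,"wz":0,"dx":0,"dy":0,"dz":0,"gripper":0.3},
  {"wx":0,"wy":0,"wz":0,"dx":0,"dy":0,"dz":0,"gripper":0.3},
])

```text
time_s: 36.65
ee_pos: [0.5981, -0.0325, 0.1147]
ee_rot: [2.463, 1.543, 2.548]
contact_force: [-0.4, -0.0, 0.3]
grip_width: 0.028
```

```bash
python3 plan.py 0.6467 -0.1032 0.07 1.9
```

```text
now 36.65 [ 0.5981 -0.0325  0.1147] zh 4.83 F [-0.4 -0.   0.3] w 0.028 J6 -0.23
d tool [ 0.0424 -0.0753  0.0435] d in goal frame [ 0.0447 -0.0723  0.0462] rot [ 0.051  -0.0224 -0.0171] rows>= 2.4
```

arm_command([
  {"wx":0.05,"wy":-0.022,"wz":-0.017,"dx":0,"dy":0,"dz":0,"gripper":0.3},
  {"wx":0,"wy":0,"wz":0,"dx":0,"dy":-0.024,"dz":0.0155,"gripper":0.3},
  {"wx":0,"wy":0,"wz":0,"dx":0,"dy":-0.024,"dz":0.0155,"gripper":0.3},
  {"wx":0,"wy":0,"wz":0,"dx":0,"dy":-0.024,"dz":0.0155,"gripper":0.3},
  {"wx":0,"wy":0,"wz":0,"dx":0.02,"dy":-0.003,"dz":0.003,"gripper":0.25},
  {"wx":0,"wy":0,"wz":0,"dx":0,"dy":0,"dz":0,"gripper":0.25},
])

```text
time_s: 37.15
ee_pos: [0.6481, -0.096, 0.0857]
ee_rot: [2.653, 1.559, 2.673]
contact_force: [-0.8, 0.3, -1.2]
grip_width: 0.0236
```

```bash
python3 plan.py 0.6467 -0.1032 0.06 1.9;python3 - <<'E'
from h import *
f=snap("wrist","w46.png")
E
```

```text
now 37.15 [ 0.6481 -0.096   0.0857] zh 1.17 F [-0.8  0.3 -1.2] w 0.0236 J6 -0.25
d tool [ 0.0257 -0.0073 -0.0012] d in goal frame [ 0.0257 -0.0071 -0.0016] rot [-0.0128 -0.0105 -0.0057] rows>= 0.7
```

```bash
python3 - <<'E'
from h import *
f=dict(np.load("pics/w46.png.npz"));s,A=axes()
a=cv2.imread("pics/w46.png");cv2.imwrite("pics/w46c.png",cv2.resize(a[160:300,200:340],None,fx=5,fy=5,interpolation=cv2.INTER_CUBIC))
E
python3 - <<'E'
from h import *
f=dict(np.load("pics/w46.png.npz"));s,A=axes()
C=lambda u,v:(200+u/5-.4,160+v/5-.4)
a=ray(f,*C(356,178),.073);b=ray(f,*C(361,540),.073);c=(a+b)/2
print(a,b,c,np.linalg.norm(a-b),"head of rib",np.degrees(np.arctan2(a[1]-b[1],a[0]-b[0]))-90)
print("tool d",(A.T@(c-s["ee_pos"])).round(4),s["ee_pos"])
E
```

```text
[ 0.64502062 -0.07410945  0.073     ] [ 0.64682911 -0.13060696  0.073     ] [ 0.64592487 -0.1023582   0.073     ] 0.056526456692309233 head of rib 1.8334183172244423
tool d [ 0.0153 -0.0063 -0.0032] [ 0.64908953 -0.0960868   0.08834492]
```

arm_command([
  {"wx":-0.013,"wy":-0.0105,"wz":-0.006,"dx":0,"dy":-0.006,"dz":-0.002,"gripper":0.22},
  {"wx":0,"wy":0,"wz":0,"dx":0.02,"dy":0,"dz":-0.001,"gripper":0.22},
  {"wx":0,"wy":0.002,"wz":0,"dx":0.02,"dy":0,"dz":-0.001,"gripper":0.22},
  {"wx":0,"wy":0.002,"wz":0,"dx":0.008,"dy":0,"dz":-0.001,"gripper":0.22},
  {"wx":0,"wy":0,"wz":0,"dx":0,"dy":0,"dz":0,"gripper":0.22},
])

```text
time_s: 37.62
ee_pos: [0.6458, -0.0985, 0.0439]
ee_rot: [-0.456, 1.565, -0.421]
contact_force: [-0.3, 0.1, -0.8]
grip_width: 0.0206
```

```bash
python3 plan.py 0.6473 -0.1024 0.004 1.9;python3 - <<'E'
from h import *
f=snap("wrist","w47.png");a=cv2.imread("pics/w47.png");cv2.imwrite("pics/w47c.png",cv2.resize(a[160:300,200:340],None,fx=5,fy=5,interpolation=cv2.INTER_CUBIC))
E
```

```text
now 37.62 [ 0.6458 -0.0985  0.0439] zh 2.01 F [-0.3  0.1 -0.8] w 0.0206 J6 -0.26
d tool [ 0.0399 -0.0039  0.0011] d in goal frame [ 0.0399 -0.004   0.0013] rot [0.002  0.0055 0.0027] rows>= 1.0
```

arm_command([
  {"wx":0.002,"wy":0.0055,"wz":0.003,"dx":0.008,"dy":-0.004,"dz":0.0013,"gripper":0.22},
  {"wx":0,"wy":0,"wz":0,"dx":0.012,"dy":0,"dz":-0.001,"gripper":0.22},
  {"wx":0,"wy":0.002,"wz":0,"dx":0.012,"dy":0,"dz":-0.001,"gripper":0.22},
  {"wx":0,"wy":0.001,"wz":0,"dx":0.006,"dy":0,"dz":0,"gripper":0.22},
  {"wx":0,"wy":0,"wz":0,"dx":0,"dy":0,"dz":0,"gripper":0.22},
])

```text
time_s: 38.08
ee_pos: [0.6487, -0.1029, 0.0083]
ee_rot: [-0.338, 1.567, -0.304]
contact_force: [0.4, 0.1, -0.8]
grip_width: 0.0201
```

```bash
python3 plan.py 0.6473 -0.1024 0.004 1.9;python3 - <<'E'
from h import *
f=snap("wrist","w48.png");a=cv2.imread("pics/w48.png");cv2.imwrite("pics/w48c.png",cv2.resize(a[160:300,200:340],None,fx=5,fy=5,interpolation=cv2.INTER_CUBIC))
E
```

```text
now 38.08 [ 0.6487 -0.1029  0.0083] zh 1.91 F [ 0.4  0.1 -0.8] w 0.0201 J6 -0.27
d tool [ 0.0043  0.0006 -0.0014] d in goal frame [ 0.0043  0.0006 -0.0013] rot [0.0003 0.0036 0.0013] rows>= 0.1
```

arm_command([
  {"wx":0,"wy":0.0035,"wz":0.001,"dx":0.004,"dy":0.0005,"dz":-0.0018,"gripper":0.22},
  {"wx":0,"wy":0,"wz":0,"dx":0,"dy":0,"dz":0,"gripper":0.02},
  {"wx":0,"wy":0,"wz":0,"dx":0,"dy":0,"dz":0,"gripper":0.02},
  {"wx":0,"wy":0,"wz":0,"dx":0,"dy":0,"dz":0,"gripper":0.02},
  {"wx":0,"wy":0,"wz":0,"dx":0,"dy":0,"dz":0,"gripper":0.02},
  {"wx":0,"wy":0,"wz":0,"dx":0,"dy":0,"dz":0,"gripper":0.02},
], squeeze=55)

```text
time_s: 38.63
ee_pos: [0.647, -0.1026, 0.0046]
ee_rot: [-1.068, 1.57, -1.034]
contact_force: [0.8, -0.2, -1.6]
grip_width: 0.0118
```

```bash
python3 st.py
```

```text
38.6333 [ 0.647  -0.1026  0.0046] zhead 1.92 xaxis [ 2.e-04 -3.e-04 -1.e+00] F [ 0.8 -0.2 -1.6] w 0.0118 q [-0.24  0.41  1.48 -0.    1.25 -0.27]
```

arm_command([
  {"wx":0,"wy":0,"wz":0,"dx":-0.008,"dy":0,"dz":0,"gripper":0.02},
  {"wx":0,"wy":0,"wz":0,"dx":-0.01,"dy":0,"dz":0,"gripper":0.02},
  {"wx":0,"wy":0,"wz":0,"dx":-0.012,"dy":0,"dz":0,"gripper":0.02},
])

```text
time_s: 38.88
ee_pos: [0.6428, -0.1015, 0.0313]
ee_rot: [2.886, 1.562, 2.92]
contact_force: [-0.9, 0.0, -5.1]
grip_width: 0.0116
```

```bash
python3 st.py;python3 - <<'E'
from h import *
f=snap("wrist","w49.png")
E
```

```text
38.8833 [ 0.6428 -0.1015  0.0313] zhead 1.91 xaxis [-0.0087  0.002  -1.    ] F [-0.9  0.  -5.1] w 0.0116 q [-0.24  0.38  1.47 -0.    1.3  -0.27]
```

arm_command([
  {"wx":0,"wy":0,"wz":0,"dx":-0.03,"dy":0,"dz":0,"gripper":0.02},
  {"wx":0,"wy":0,"wz":0,"dx":-0.03,"dy":0,"dz":0,"gripper":0.02},
  {"wx":0,"wy":-0.008,"wz":-0.002,"dx":-0.03,"dy":0,"dz":0,"gripper":0.02},
  {"wx":0,"wy":0,"wz":0,"dx":0,"dy":0,"dz":0,"gripper":0.02},
])

```text
time_s: 39.27
ee_pos: [0.6447, -0.1018, 0.1302]
ee_rot: [-0.207, 1.567, -0.174]
contact_force: [1.5, -0.1, -2.8]
grip_width: 0.0115
```

```bash
python3 st.py;python3 - <<'E'
from h import *
f=snap("top","t50.png")
a=cv2.imread("pics/t50.png");cv2.imwrite("pics/t50c.png",cv2.resize(a[190:310,90:190],None,fx=5,fy=5,interpolation=cv2.INTER_CUBIC))
E
```

```text
39.2667 [ 0.6447 -0.1018  0.1302] zhead 1.91 xaxis [ 3.4e-03 -6.0e-04 -1.0e+00] F [ 1.5 -0.1 -2.8] w 0.0115 q [-0.24  0.29  1.39  0.    1.45 -0.27]
```

```bash
python3 - <<'E'
from fit import *
f=dict(np.load("pics/t50.png.npz"));C=lambda u,v:(90+u/5-.4,190+v/5-.4)
W=[ray(f,*C(*q),.028) for q in [(95,78),(380,68),(95,515),(385,507)]];print(np.array(W).round(4))
# tray local: long axis (y) along world x: TL=(+x,+y)
L=[(.066,-.1),(-.066,-.1),(.066,.1),(-.066,.1)]  # tray yaw +90: x_t->+y world, y_t->-x world
th,o,M,res=rigid(L,W);print(np.degrees(th),o,res.round(1))
E
python3 plan.py 0.5 0.32 0.13 -88
```

```text
[[0.6022 0.4104 0.028 ]
 [0.6049 0.2798 0.028 ]
 [0.4049 0.4046 0.028 ]
 [0.4067 0.2746 0.028 ]]
91.42814165092187 [0.5046712  0.34234896] [[-0.8 -0.4]
 [-1.4  1. ]
 [ 1.8 -1.3]
 [ 0.4  0.7]]
now 39.32 [ 0.6436 -0.1016  0.127 ] zh 1.91 F [ 0.4 -1.1 -6.3] w 0.0117 J6 -0.27
d tool [-0.0031  0.4262 -0.1295] d in goal frame [-0.003  -0.1288 -0.4264] rot [ 1.5692e+00  4.0000e-04 -4.0000e-04] rows>= 13.1
```

arm_command([
  {"wx":0.08,"wy":0,"wz":0,"dx":0,"dy":0.015,"dz":0,"gripper":0.02},
  {"wx":0.118,"wy":0,"wz":0,"dx":0,"dy":0.03,"dz":-0.002,"gripper":0.02},
  {"wx":0.118,"wy":0,"wz":0,"dx":0,"dy":0.031,"dz":-0.006,"gripper":0.02},
  {"wx":0.118,"wy":0,"wz":0,"dx":0,"dy":0.03,"dz":-0.01,"gripper":0.02},
  {"wx":0.118,"wy":0,"wz":0,"dx":0,"dy":0.029,"dz":-0.013,"gripper":0.02},
  {"wx":0.118,"wy":0,"wz":0,"dx":0,"dy":0.027,"dz":-0.017,"gripper":0.02},
])

```text
time_s: 39.82
ee_pos: [0.6355, 0.0673, 0.1157]
ee_rot: [-2.111, 1.561, -2.783]
contact_force: [1.0, 1.1, -6.7]
grip_width: 0.0115
```

```bash
python3 st.py; python3 plan.py 0.63 0.32 0.14 -88.5
```

```text
39.8167 [0.6355 0.0673 0.1157] zhead -38.47 xaxis [-0.0094 -0.0035 -0.9999] F [ 1.   1.1 -6.7] w 0.0115 q [ 0.03  0.28  1.43 -0.    1.44  0.7 ]
now 39.82 [0.6355 0.0673 0.1157] zh -38.47 F [ 1.   1.1 -6.7] w 0.0115 J6 0.7
d tool [-0.0251  0.1942 -0.1616] d in goal frame [-0.0243  0.0011 -0.2528] rot [ 0.8732 -0.0011  0.0104] rows>= 7.3
```

arm_command([
  {"wx":0.115,"wy":0,"wz":0.01,"dx":-0.005,"dy":0.025,"dz":-0.02,"gripper":0.02},
  {"wx":0.115,"wy":0,"wz":0,"dx":-0.005,"dy":0.022,"dz":-0.023,"gripper":0.02},
  {"wx":0.115,"wy":0,"wz":0,"dx":-0.005,"dy":0.019,"dz":-0.025,"gripper":0.02},
  {"wx":0.115,"wy":0,"wz":0,"dx":-0.005,"dy":0.016,"dz":-0.028,"gripper":0.02},
  {"wx":0.115,"wy":0,"wz":0,"dx":0,"dy":0.012,"dz":-0.029,"gripper":0.02},
  {"wx":0.115,"wy":0,"wz":0,"dx":0,"dy":0.008,"dz":-0.03,"gripper":0.02},
  {"wx":0.1,"wy":0,"wz":0,"dx":0,"dy":0.002,"dz":-0.025,"gripper":0.02},
  {"wx":0.05,"wy":0,"wz":0,"dx":0,"dy":0,"dz":-0.015,"gripper":0.02},
])

```text
time_s: 40.48
ee_pos: [0.6159, 0.3091, 0.1136]
ee_rot: [-1.504, 1.541, -3.062]
contact_force: [-0.2, -0.3, -6.7]
grip_width: 0.0114
```

```bash
python3 st.py; python3 plan.py 0.5053 0.3203 0.10 -88.5
```

```text
40.4833 [0.6159 0.3091 0.1136] zhead -89.27 xaxis [-0.0297 -0.0024 -0.9996] F [-0.2 -0.3 -6.7] w 0.0114 q [0.39 0.44 1.25 0.01 1.49 1.94]
now 40.48 [0.6159 0.3091 0.1136] zh -89.27 F [-0.2 -0.3 -6.7] w 0.0114 J6 1.94
d tool [ 0.0168 -0.11   -0.0126] d in goal frame [ 0.0136 -0.1102 -0.0141] rot [-0.0134  0.0018  0.0297] rows>= 2.7
```

arm_command([
  {"wx":-0.013,"wy":0.002,"wz":0.03,"dx":0,"dy":-0.015,"dz":-0.004,"gripper":0.02},
  {"wx":0,"wy":0,"wz":0,"dx":0,"dy":-0.025,"dz":-0.004,"gripper":0.02},
  {"wx":0,"wy":0,"wz":0,"dx":0,"dy":-0.028,"dz":-0.004,"gripper":0.02},
  {"wx":0,"wy":0,"wz":0,"dx":0,"dy":-0.025,"dz":-0.002,"gripper":0.02},
  {"wx":0,"wy":0,"wz":0,"dx":0,"dy":-0.012,"dz":0,"gripper":0.02},
  {"wx":0,"wy":0,"wz":0,"dx":0,"dy":0,"dz":0,"gripper":0.02},
])

```text
time_s: 40.98
ee_pos: [0.495, 0.3218, 0.0913]
ee_rot: [-1.143, 1.543, -2.687]
contact_force: [0.3, -0.1, -5.9]
grip_width: 0.0116
```

```bash
python3 st.py; python3 plan.py 0.5053 0.3203 0.05 -88.5; python3 - <<'E'
from h import *
f=snap("wrist","w51.png");f=snap("side","s51.png")
E
```

```text
40.9833 [0.495  0.3218 0.0913] zhead -88.41 xaxis [-0.0252 -0.0123 -0.9996] F [ 0.3 -0.1 -5.9] w 0.0116 q [0.49 0.19 1.58 0.   1.39 2.03]
now 40.98 [0.495  0.3218 0.0913] zh -88.41 F [ 0.3 -0.1 -5.9] w 0.0116 J6 2.03
d tool [0.0411 0.0113 0.0014] d in goal frame [0.0413 0.0102 0.0018] rot [0.0015 0.0116 0.0255] rows>= 1.0
```

```bash
python3 - <<'E'
from h import *
f=dict(np.load("pics/s51.png.npz"))
for u,v in [(300,262),(270,262),(240,250),(310,250),(200,240),(180,255),(330,290),(360,300)]: print((u,v),w(f,u,v).round(3))
# tray + carrier in wrist image
g=dict(np.load("pics/w51.png.npz"));
for n,u,v,z in [("traycornerFL",162,72,.028),("FR",324,72,.028),("rightwall low",318,230,.028)]: print(n,ray(g,u,v,z).round(4))
for n,u,v in [("base FR",313,118),("base FL",160,118),("base R",316,170)]: print(n,w(g,u+(-3 if 'R' in n else 5),v+3).round(4))
E
```

```text
(300, 262) [0.284 0.282 0.54 ]
(270, 262) [0.313 0.297 0.516]
(240, 250) [0.343 0.314 0.52 ]
(310, 250) [0.278 0.277 0.569]
(200, 240) [0.387 0.337 0.511]
(180, 255) [0.467 0.343 0.361]
(330, 290) [0.314 0.152 0.199]
(360, 300) [0.265 0.124 0.198]
traycornerFL [0.5987 0.4096 0.028 ]
FR [0.6023 0.2834 0.028 ]
rightwall low [0.4697 0.2787 0.028 ]
base FR [0.5678 0.3021 0.1067]
base FL [0.5656 0.3852 0.1068]
base R [0.5173 0.2832 0.0044]
```

```bash
python3 st.py; python3 plan.py 0.502 0.321 0.06 -88.5
```

```text
41.0833 [0.4973 0.3216 0.0918] zhead -88.46 xaxis [-0.0235 -0.012  -0.9997] F [ 0.5 -0.2 -5.7] w 0.0114 q [0.49 0.19 1.58 0.   1.39 2.03]
now 41.08 [0.4973 0.3216 0.0918] zh -88.46 F [ 0.5 -0.2 -5.7] w 0.0114 J6 2.03
d tool [0.0317 0.0054 0.0004] d in goal frame [0.0318 0.0046 0.0007] rot [0.0006 0.0114 0.0238] rows>= 0.8
```

arm_command([
  {"wx":0,"wy":0.011,"wz":0.024,"dx":0,"dy":0.003,"dz":0,"gripper":0.02},
  {"wx":0,"wy":0,"wz":0.005,"dx":0.012,"dy":0,"dz":0,"gripper":0.02},
  {"wx":0,"wy":0,"wz":0.005,"dx":0.012,"dy":0,"dz":0,"gripper":0.02},
  {"wx":0,"wy":0,"wz":0,"dx":0,"dy":0,"dz":0,"gripper":0.02},
])

```text
time_s: 41.42
ee_pos: [0.5048, 0.3205, 0.0655]
ee_rot: [1.532, 1.557, -0.014]
contact_force: [-0.6, -1.1, -6.5]
grip_width: 0.0116
```

```bash
python3 plan.py 0.502 0.321 0.03 -88.5; python3 -c "
from h import *
snap('wrist','w52')"
```

```text
now 41.42 [0.5048 0.3205 0.0655] zh -88.6 F [-0.6 -1.1 -6.5] w 0.0116 J6 2.03
d tool [ 0.0354 -0.0033 -0.0006] d in goal frame [ 0.0355 -0.0028 -0.0005] rot [-0.0017  0.0005 -0.0137] rows>= 0.9Traceback (most recent call last):
  File "<string>", line 3, in <module>
    snap('wrist','w52')
    ~~~~^^^^^^^^^^^^^^^
  File "h.py", line 5, in snap
    cv2.imwrite("pics/"+fn,im); np.savez("pics/"+fn+".npz",**f); return f
    ~~~~~~~~~~~^^^^^^^^^^^^^^^
cv2.error: OpenCV(4.12.0) /io/opencv/modules/imgcodecs/src/loadsave.cpp:1051: error: (-2:Unspecified error) could not find a writer for the specified extension in function 'imwrite_'
```

```bash
python3 -c "
from h import *
snap('wrist','w52.png');snap('top','t52.png')"
```

```text
(no output)
```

View pics/w52.png

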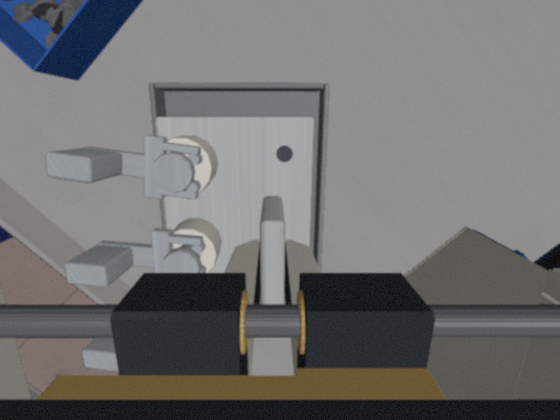

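View pics/t52.png

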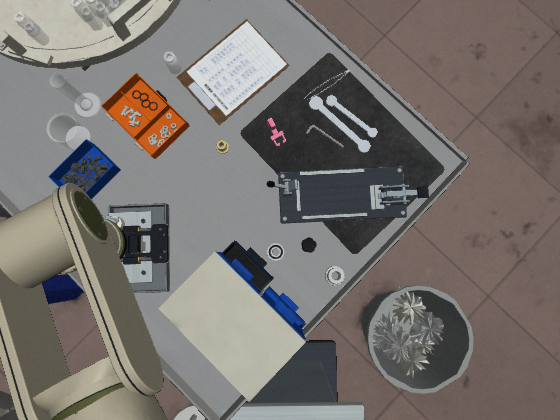

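```bash
python3 -c "
import numpy as np
from h import *
f=dict(np.load('pics/w52.png.npz'))
for n,u,v,z in [('base far L',159,118,.083),('base far R',314,118,.083),('base R',311,240,.083),('tray outer farL',151,85,.028),('tray outer farR',328,84,.028),('trayR',321,240,.028),('trayL',160,137,.028),('inner far',240,91,.028)]: print(n,np.round(ray(f,u,v,z),4))
"
```

```text
base far L [0.5769 0.3878 0.083 ]
base far R [0.579  0.2981 0.083 ]
base R [0.5037 0.2956 0.083 ]
tray outer farL [0.6   0.411 0.028]
tray outer farR [0.6037 0.2822 0.028 ]
trayR [0.4827 0.2796 0.028 ]
trayL [0.5631 0.407  0.028 ]
inner far [0.5974 0.3463 0.028 ]
```

arm_command([
  {"wx":0,"wy":0,"wz":-0.013,"dx":0.012,"dy":-0.002,"dz":-0.001,"gripper":0.02},
  {"wx":0,"wy":0,"wz":0.004,"dx":0.012,"dy":-0.001,"dz":-0.001,"gripper":0.02},
  {"wx":0,"wy":0,"wz":0.004,"dx":0.012,"dy":-0.001,"dz":0,"gripper":0.02},
  {"wx":0,"wy":0,"wz":0,"dx":0.006,"dy":0,"dz":0,"gripper":0.02},
  {"wx":0,"wy":0,"wz":0,"dx":0,"dy":0,"dz":0,"gripper":0.02},
])

```text
time_s: 41.98
ee_pos: [0.5066, 0.325, 0.0271]
ee_rot: [1.865, 1.555, 0.317]
contact_force: [0.6, 0.4, -5.7]
grip_width: 0.0116
```

```bash
python3 plan.py 0.504 0.3225 -0.0014 -88.5
```

```text
now 41.98 [0.5066 0.325  0.0271] zh -88.67 F [ 0.6  0.4 -5.7] w 0.0116 J6 2.04
d tool [ 0.0285 -0.0031  0.0025] d in goal frame [ 0.0285 -0.0027  0.0024] rot [-0.0031 -0.0044 -0.0147] rows>= 0.7
```

arm_command([
  {"wx":0,"wy":-0.004,"wz":-0.014,"dx":0.008,"dy":-0.003,"dz":0.002,"gripper":0.02},
  {"wx":0,"wy":0,"wz":0.003,"dx":0.008,"dy":-0.002,"dz":0,"gripper":0.02},
  {"wx":0,"wy":0,"wz":0,"dx":0.005,"dy":0,"dz":0,"gripper":0.02},
  {"wx":0,"wy":0,"wz":0,"dx":0,"dy":0,"dz":0,"gripper":0.02},
])

```text
time_s: 42.32
ee_pos: [0.5024, 0.323, 0.0049]
ee_rot: [1.795, 1.568, 0.247]
contact_force: [0.8, -0.3, -5.6]
grip_width: 0.0117
```

```bash
python3 plan.py 0.504 0.3225 -0.0014 -88.5
```

```text
now 42.32 [0.5024 0.323  0.0049] zh -88.69 F [ 0.8 -0.3 -5.6] w 0.0117 J6 2.03
d tool [0.0063 0.0016 0.0006] d in goal frame [0.0063 0.0016 0.0006] rot [-0.0034 -0.0006 -0.0029] rows>= 0.2
```

arm_command([
  {"wx":0,"wy":0,"wz":-0.003,"dx":0.003,"dy":0.001,"dz":0,"gripper":0.02},
  {"wx":0,"wy":0,"wz":0,"dx":0.003,"dy":0,"dz":0,"gripper":0.02},
  {"wx":0,"wy":0,"wz":0,"dx":0.001,"dy":0,"dz":0,"gripper":0.02},
])

```text
time_s: 42.57
ee_pos: [0.5041, 0.3234, -0.0015]
ee_rot: [2.712, 1.569, 1.164]
contact_force: [-5.9, -3.7, 6.3]
grip_width: 0.0117
```

```bash
python3 plan.py 0.504 0.3225 -0.0014 -88.5
```

```text
now 42.57 [ 0.5041  0.3234 -0.0015] zh -88.69 F [-5.9 -3.7  6.3] w 0.0117 J6 2.03
d tool [-0.0001 -0.0001  0.0009] d in goal frame [-0.0001 -0.0001  0.0009] rot [-0.0033 -0.0012 -0.0006] rows>= 0.0
```

arm_command([
  {"wx":0,"wy":0,"wz":0,"dx":0,"dy":0,"dz":0,"gripper":0.02},
  {"wx":0,"wy":0,"wz":0,"dx":0,"dy":0,"dz":0,"gripper":0.22},
  {"wx":0,"wy":0,"wz":0,"dx":0,"dy":0,"dz":0,"gripper":0.22},
  {"wx":0,"wy":0,"wz":0,"dx":0,"dy":0,"dz":0,"gripper":0.22},
])

```text
time_s: 42.9
ee_pos: [0.507, 0.3251, 0.0016]
ee_rot: [2.19, 1.563, 0.642]
contact_force: [1.1, -0.8, 0.2]
grip_width: 0.0205
```

```bash
python3 st.py
```

```text
42.9 [0.507  0.3251 0.0016] zhead -88.7 xaxis [ 0.0061  0.0046 -1.    ] F [ 1.1 -0.8  0.2] w 0.0205 q [0.48 0.28 1.66 0.   1.2  2.03]
```

arm_command([
  {"wx":0,"wy":0,"wz":0,"dx":-0.012,"dy":0,"dz":0.001,"gripper":0.22},
  {"wx":0,"wy":0,"wz":0,"dx":-0.02,"dy":0,"dz":0,"gripper":0.22},
  {"wx":0,"wy":0,"wz":0,"dx":-0.03,"dy":0,"dz":0,"gripper":0.22},
  {"wx":0,"wy":0,"wz":0,"dx":-0.035,"dy":0,"dz":0,"gripper":0.22},
  {"wx":0,"wy":0,"wz":0,"dx":-0.035,"dy":0,"dz":0,"gripper":0.22},
  {"wx":0,"wy":0,"wz":0,"dx":0,"dy":0,"dz":0,"gripper":0.22},
])

```text
time_s: 43.4
ee_pos: [0.5062, 0.3233, 0.144]
ee_rot: [2.18, 1.561, 0.632]
contact_force: [2.3, 0.5, 1.5]
grip_width: 0.0204
```

```bash
python3 st.py; python3 -c "
from h import *
snap('wrist','w53.png')"; python3 plan.py 0.635 0.1 0.13 -88.5
```

```text
43.4 [0.5062 0.3233 0.144 ] zhead -88.7 xaxis [ 0.0077  0.0056 -1.    ] F [2.3 0.5 1.5] w 0.0204 q [0.48 0.14 1.54 0.   1.45 2.03]
now 43.45 [0.5054 0.3229 0.1413] zh -88.7 F [ 0.9 -0.4  1. ] w 0.0208 J6 2.03
d tool [0.011  0.1244 0.2258] d in goal frame [0.0113 0.1237 0.2262] rot [-0.0034 -0.0045 -0.0059] rows>= 6.3
```

View pics/w53.png

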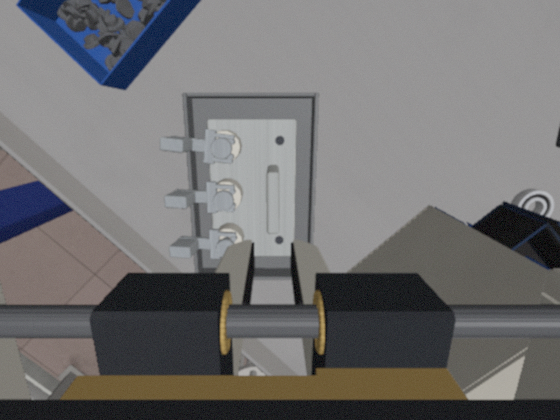

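```bash
python3 -c "
import numpy as np
from h import *
f=dict(np.load('pics/w53.png.npz'))
for n,u,v,z in [('base far L',209,120,.016),('base far R',296,120,.016),('base R',296,250,.016),('base near',275,256,.016),('farL',184,95,.028),('farR',318,94,.028),('R',313,250,.028),('near outer?',260,276,.028)]: print(n,np.round(ray(f,u,v,z),4))
z=f['z_map']; 
for u,v in [(255,130),(285,130),(255,225),(285,250)]: print(np.round(w(f,u,v),4))
"
```

```text
base far L [0.5765 0.3899 0.016 ]
base far R [0.5784 0.3011 0.016 ]
base R [0.4355 0.2951 0.016 ]
base near [0.4275 0.3188 0.016 ]
farL [0.5993 0.4109 0.028 ]
farR [0.603  0.2818 0.028 ]
R [0.4411 0.2775 0.028 ]
near outer? [0.4081 0.3353 0.028 ]
[0.5676 0.3428 0.0167]
[0.5682 0.312  0.0158]
[0.4646 0.342  0.0163]
[0.4355 0.3077 0.0166]
```

arm_command([
  {"wx":0,"wy":0,"wz":-0.005,"dx":0,"dy":0.03,"dz":0.005,"gripper":0},
  {"wx":0,"wy":0,"wz":0,"dx":0,"dy":0.035,"dz":0.02,"gripper":0},
  {"wx":0,"wy":0,"wz":0,"dx":0,"dy":0.03,"dz":0.028,"gripper":0},
  {"wx":0,"wy":0,"wz":0,"dx":0,"dy":0.015,"dz":0.035,"gripper":0},
  {"wx":0,"wy":0,"wz":0,"dx":0,"dy":0.005,"dz":0.035,"gripper":0},
  {"wx":0,"wy":0,"wz":0,"dx":0,"dy":0,"dz":0.035,"gripper":0},
  {"wx":0,"wy":0,"wz":0,"dx":0,"dy":0,"dz":0.02,"gripper":0},
])

```text
time_s: 44.03
ee_pos: [0.6266, 0.146, 0.1396]
ee_rot: [3.132, 1.564, 1.595]
contact_force: [-0.1, -0.2, -0.0]
grip_width: 0.0005
```

```bash
python3 plan.py 0.635 0.1 0.1 -88.5; python3 -c "
from h import *
snap('wrist','w54.png')"
```

```text
now 44.03 [0.6266 0.146  0.1396] zh -88.08 F [-0.1 -0.2 -0. ] w 0.0005 J6 1.68
d tool [0.0393 0.0068 0.0465] d in goal frame [0.0396 0.0072 0.0462] rot [ 0.0074 -0.0065 -0.    ] rows>= 1.5
```

View pics/w54.png

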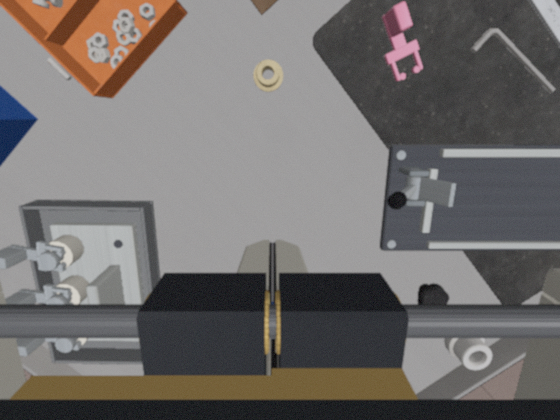

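```bash
python3 -c "
import numpy as np
from h import *
f=dict(np.load('pics/w54.png.npz'))
print(np.round(ray(f,397,201,.09),4), np.round(w(f,397,201),4))
print('star', np.round(w(f,434,295),4))
"
```

```text
[0.6365 0.0426 0.09  ] [0.637  0.0433 0.0918]
star [ 0.5117 -0.0411  0.0261]
```

arm_command([
  {"wx":0,"wy":0,"wz":0,"dx":0.015,"dy":0.004,"dz":0.025,"gripper":0},
  {"wx":0,"wy":0,"wz":0,"dx":0.012,"dy":0.003,"dz":0.015,"gripper":0},
  {"wx":0,"wy":0,"wz":0,"dx":0.01,"dy":0,"dz":0,"gripper":0},
])

```text
time_s: 44.33
ee_pos: [0.6372, 0.1001, 0.1037]
ee_rot: [2.454, 1.563, 0.912]
contact_force: [-0.0, 0.5, 0.3]
grip_width: 0.0007
```

```bash
python3 plan.py 0.637 0.085 0.026 -88.5
```

```text
now 44.33 [0.6372 0.1001 0.1037] zh -88.37 F [-0.   0.5  0.3] w 0.0007 J6 1.61
d tool [ 0.0777 -0.001   0.0155] d in goal frame [ 0.0777 -0.0006  0.0151] rot [ 0.0022 -0.0059 -0.0048] rows>= 1.9
```

arm_command([
  {"wx":0,"wy":0,"wz":-0.004,"dx":0.025,"dy":0,"dz":0,"gripper":0},
  {"wx":0,"wy":0,"wz":0,"dx":0.025,"dy":-0.001,"dz":0,"gripper":0},
  {"wx":0,"wy":0,"wz":0,"dx":0.02,"dy":-0.001,"dz":0,"gripper":0},
  {"wx":0,"wy":0,"wz":0,"dx":0,"dy":0,"dz":0,"gripper":0},
])

```text
time_s: 44.67
ee_pos: [0.6329, 0.1024, 0.0269]
ee_rot: [-2.742, 1.563, 1.996]
contact_force: [-1.7, -0.4, -0.6]
grip_width: 0.0006
```

```bash
python3 plan.py 0.637 0.06 0.026 -88.5
```

```text
now 44.67 [0.6329 0.1024 0.0269] zh -88.49 F [-1.7 -0.4 -0.6] w 0.0006 J6 1.62
d tool [0.0006 0.0029 0.0425] d in goal frame [0.0009 0.003  0.0425] rot [ 0.0001 -0.0075  0.0032] rows>= 1.0
```

arm_command([
  {"wx":0,"wy":-0.007,"wz":0.003,"dx":0,"dy":0.003,"dz":0.015,"gripper":0},
  {"wx":0,"wy":0,"wz":0,"dx":0,"dy":0.001,"dz":0.014,"gripper":0},
  {"wx":0,"wy":0,"wz":0,"dx":0,"dy":0,"dz":0.012,"gripper":0},
  {"wx":0,"wy":0,"wz":0,"dx":0,"dy":0,"dz":0.012,"gripper":0},
  {"wx":0,"wy":0,"wz":0,"dx":0,"dy":0,"dz":0.01,"gripper":0},
])

```text
time_s: 45.08
ee_pos: [0.6399, 0.0398, 0.0294]
ee_rot: [2.508, 1.568, 0.969]
contact_force: [0.5, 1.8, 1.7]
grip_width: 0.0003
```

```bash
python3 plan.py 0.637 -0.002 0.026 -88.5
```

```text
now 45.08 [0.6399 0.0398 0.0294] zh -88.17 F [0.5 1.8 1.7] w 0.0003 J6 1.52
d tool [ 0.0033 -0.0042  0.0417] d in goal frame [ 0.0034 -0.0039  0.0417] rot [ 0.0057 -0.0022 -0.0016] rows>= 1.0
```

arm_command([
  {"wx":0,"wy":0,"wz":0,"dx":0.002,"dy":-0.002,"dz":0.01,"gripper":0},
  {"wx":0,"wy":0,"wz":0,"dx":0,"dy":-0.001,"dz":0.01,"gripper":0},
  {"wx":0,"wy":0,"wz":0,"dx":0,"dy":0,"dz":0.008,"gripper":0},
  {"wx":0,"wy":0,"wz":0,"dx":0,"dy":0,"dz":0.004,"gripper":0},
])

```text
time_s: 45.42
ee_pos: [0.6398, 0.0012, 0.0304]
ee_rot: [1.813, 1.564, 0.271]
contact_force: [-0.6, 1.9, -1.4]
grip_width: 0.0006
```

```bash
python3 plan.py 0.637 -0.002 0.026 -88.5
```

```text
now 45.42 [0.6398 0.0012 0.0304] zh -88.37 F [-0.6  1.9 -1.4] w 0.0006 J6 1.46
d tool [ 0.0043 -0.0029  0.0031] d in goal frame [ 0.0044 -0.0029  0.0031] rot [ 0.0023 -0.0017 -0.0068] rows>= 0.1
```

arm_command([
  {"wx":0,"wy":0,"wz":0,"dx":0.002,"dy":-0.001,"dz":0.003,"gripper":0},
  {"wx":0,"wy":0,"wz":0,"dx":0,"dy":0,"dz":0.003,"gripper":0},
])

```text
time_s: 45.58
ee_pos: [0.6395, -0.0033, 0.0289]
ee_rot: [2.243, 1.56, 0.699]
contact_force: [-0.7, 24.3, 2.0]
grip_width: 0.0005
```

```bash
python3 st.py
```

```text
45.5833 [ 0.6395 -0.0033  0.0289] zhead -88.43 xaxis [ 0.008   0.0068 -0.9999] F [-0.7 24.3  2. ] w 0.0005 q [-0.09  0.34  1.53  0.01  1.27  1.45]
```

At the stop (24 N). Back off and look.

arm_command([
  {"wx":0,"wy":0,"wz":0,"dx":0,"dy":0,"dz":-0.01,"gripper":0},
  {"wx":0,"wy":0,"wz":0,"dx":0,"dy":0,"dz":-0.02,"gripper":0},
  {"wx":0,"wy":0,"wz":0,"dx":-0.01,"dy":0,"dz":-0.02,"gripper":0},
  {"wx":0,"wy":0,"wz":0,"dx":-0.03,"dy":0,"dz":-0.01,"gripper":0},
  {"wx":0,"wy":0,"wz":0,"dx":-0.035,"dy":0,"dz":0,"gripper":0},
  {"wx":0,"wy":0,"wz":0,"dx":-0.035,"dy":-0.01,"dz":-0.03,"gripper":0},
  {"wx":0,"wy":0,"wz":0,"dx":-0.01,"dy":-0.02,"dz":-0.03,"gripper":0},
  {"wx":0,"wy":0,"wz":0,"dx":0,"dy":0,"dz":0,"gripper":0},
])

```text
time_s: 46.25
ee_pos: [0.6022, 0.1148, 0.1447]
ee_rot: [-2.828, 1.565, 1.909]
contact_force: [-0.2, -0.3, -0.5]
grip_width: 0.0004
```

```bash
python3 st.py;  python3 -c "
from h import *
snap('wrist','w55.png'); snap('top','t55.png'); snap('side','s55.png')
import cv2
im=cv2.imread('pics/t55.png'); cv2.imwrite('pics/t55c.png',cv2.resize(im[150:310,90:450],None,fx=2.2,fy=2.2,interpolation=cv2.INTER_CUBIC))"
```

```text
46.25 [0.6022 0.1148 0.1447] zhead -88.6 xaxis [-0.002   0.0056 -1.    ] F [-0.2 -0.3 -0.5] w 0.0004 q [0.1  0.18 1.49 0.01 1.47 1.65]
```

View pics/w55.png

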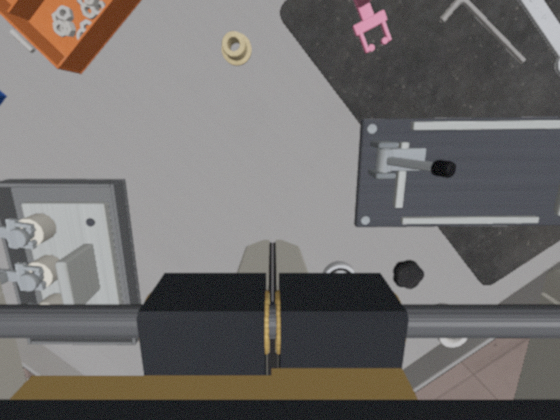

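View pics/t55c.png

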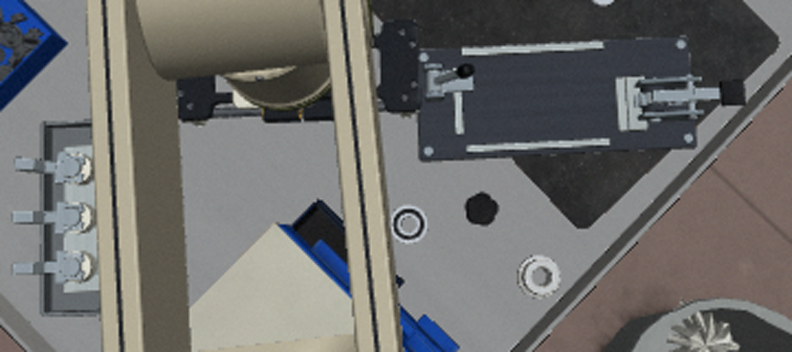

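View pics/s55.png

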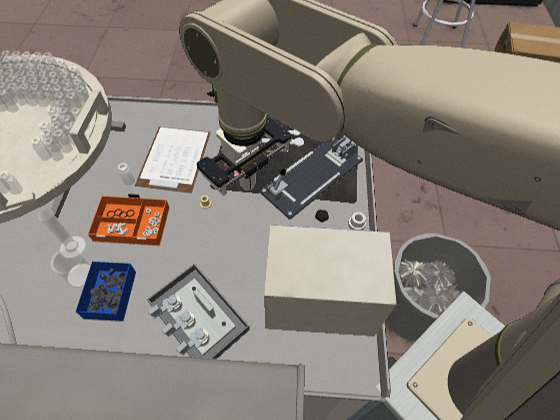

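```bash
python3 -c "
import numpy as np, cv2
from h import *
f=dict(np.load('pics/w55.png.npz'))
print(np.round(w(f,446,169),4), 'expected .638 -.028 .086..; foot', np.round(w(f,415,154),4))
im=cv2.imread('pics/s55.png'); cv2.imwrite('pics/s55c.png',cv2.resize(im[255:365,135:260],None,fx=4.5,fy=4.5,interpolation=cv2.INTER_CUBIC))"
```

```text
[ 0.6386 -0.0254  0.094 ] expected .638 -.028 .086..; foot [ 0.6435 -0.0262  0.0318]
```

View pics/s55c.png

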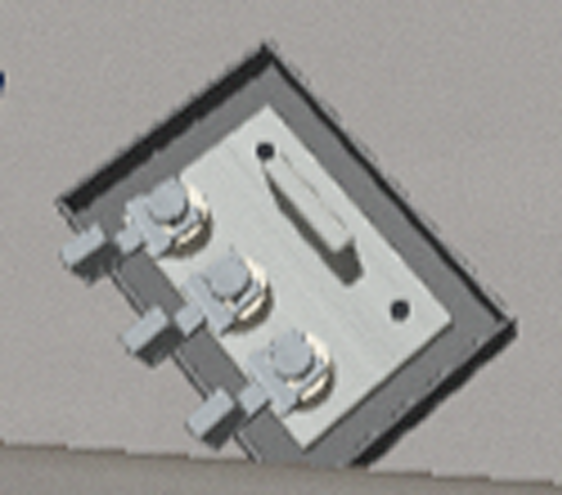

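```bash
python3 -c "
import numpy as np
from h import *
f=dict(np.load('pics/w55.png.npz'))
for u in (394,398,402,406,412,418,422): print(u,np.round(w(f,u,152),4))
r.close_job()"
```

```text
394 [ 0.6449 -0.0054  0.0309]
398 [ 0.6452 -0.0088  0.0325]
402 [ 0.6453 -0.0128  0.0324]
406 [ 0.6452 -0.0172  0.0312]
412 [ 0.6452 -0.0238  0.0299]
418 [ 0.6456 -0.0288  0.0321]
422 [ 0.6456 -0.0332  0.0311]
the job is handed in; nothing more can be done
```

I did the whole job in the order asked and handed it in at about 46 s of the 208 s allowed:

- **Clips:** I lowered the foot and snapped all three grey clips home, one on each pin.
- **Release:** I pressed the thumb pad, and the jaw measured 14.3 mm backed off. I then raised the foot fully.
- **Carrier:** I lifted it out by its rib and set it in the tray.
- **Foot:** I lowered it again on the empty stand. The fingers met the stop at 24 N.

What the last checks showed:

- **Carrier in the tray:** It lies flat, with its base top at z of about 16.5 mm at four points. It is within about 1 mm of the tray's middle, and all three clips are still on their pins.
- **Foot on the empty stand:** Its top is level at z of about 31 mm along its length. The lever knob is at its expected down position to within about 3 mm in x and y. Its height read 94 mm, against the 91 mm in the description.
- **Other items:** I did not touch the pink look-alike, and it and the bearing, bush, star knob and die look undisturbed.

Two forces ran higher than I would have liked. The fingers pressed the lever's stop with about 53 N when I raised the foot, and clip B took about 39 N to seat. Both were finger contacts, well under the 120 N wrist limit. The 40 N limit is stated for the arm or gripper body, so I don't count the 53 N against it, but I could not confirm how that is judged.

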